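# Clamp the bolt bars in the torque jig

## Task

Turn the black torque dial of the bar jig to 6 and slide every loose steel bolt bar through an eye of its plate, one bar to an eye, fully home against the stop; dial and bars may be done in any order. Only then tighten the clamp with the red T-handle, clockwise, and stop at the first click: the clutch must not click a second time. Leave the dial on 6, all bars home and clamped, and do not disturb the padlock, the oil bottle or the screwdriver.

Things in the scene. Friction and masses are not known exactly. Their poses are not given: they have to be found in the camera images.
- eye0 (a point): Eye 0 of the blue bar jig: square hole 18 x 18 mm, brass rim. The point: hole's centre on the plate's front face, 34 mm above the bench; its +y points into the hole, z up; eyes 0 to 3 stand 50 mm apart along +x. Behind the plate lies a flat bed level with the holes' lower edges (25 mm above the bench); 100 mm behind the plate's front face is the stop wall that the bar's end must touch.
- eye1 (a point): Eye 1 of the blue bar jig: square hole 18 x 18 mm, brass rim. The point: hole's centre on the plate's front face, 34 mm above the bench; its +y points into the hole, z up; eyes 0 to 3 stand 50 mm apart along +x. The plate is 12 mm thick, 220 mm wide, its top 56 mm above the bench; in front of it (-y) there is only the bench.
- eye2 (a point): Eye 2 of the blue bar jig: square hole 18 x 18 mm, brass rim. The point: hole's centre on the plate's front face, 34 mm above the bench; its +y points into the hole, z up; eyes 0 to 3 stand 50 mm apart along +x. A steel jaw with a rubber pad lies across the bed, 35 to 70 mm behind the plate's front face, its top at most 75 mm above the bench; the open jaw leaves the way free.
- eye3 (a point): Eye 3 of the blue bar jig: square hole 18 x 18 mm, brass rim. The point: hole's centre on the plate's front face, 34 mm above the bench; its +y points into the hole, z up; eyes 0 to 3 stand 50 mm apart along +x. Any bar may go into any eye; a push of a few N slides it in.
- bar0_mid (a point): Square steel bolt bar, 14 x 14 x 160 mm, 0.11 to 0.18 kg, both ends alike and tapered over the last 8 mm, yellow band; three or four are present. The point: its centre; x axis along the bar. Starts on a fixed mat 4 mm thick (centre 11 mm above the bench). Home: centre 20 mm behind the plate's front face, 32 mm above the bench, 60 mm sticking out in front.
- bar1_mid (a point): Square steel bolt bar, 14 x 14 x 160 mm, 0.11 to 0.18 kg, both ends alike and tapered over the last 8 mm, yellow band; three or four are present. The point: its centre; x axis along the bar. Starts on a fixed mat 4 mm thick (centre 11 mm above the bench). Home: centre 20 mm behind the plate's front face, 32 mm above the bench, 60 mm sticking out in front.
- bar2_mid (a point): Square steel bolt bar, 14 x 14 x 160 mm, 0.11 to 0.18 kg, both ends alike and tapered over the last 8 mm, yellow band; three or four are present. The point: its centre; x axis along the bar. Starts on a fixed mat 4 mm thick (centre 11 mm above the bench). Home: centre 20 mm behind the plate's front face, 32 mm above the bench, 60 mm sticking out in front.
- bar3_mid (a point): Square steel bolt bar, 14 x 14 x 160 mm, 0.11 to 0.18 kg, both ends alike and tapered over the last 8 mm, yellow band; three or four are present. The point: its centre; x axis along the bar. Starts on a fixed mat 4 mm thick (centre 11 mm above the bench). Home: centre 20 mm behind the plate's front face, 32 mm above the bench, 60 mm sticking out in front.
- dial_grip (a point): Black torque dial on the jig's housing (housing top 58 mm above the bench): 60 mm disc with a bar grip 56 x 15 mm, from 66 to 92 mm above the bench. The point: on the vertical turning axis, 80 mm above the bench; x axis along the grip to the white pointer, z up. White numbers 1 to 8 around it.
- dial (a joint): Turn of the dial, rad, growing clockwise as seen from above: 0 at number 1, 0.349 more for each number (number 6 at 1.745), end stops at 1 and 8. It snaps into each number with about 0.12 N m.
- handle_grip (a point): Red T-handle of the clamp on the same housing, 115 mm from the dial: a bar 90 x 16 mm, from 76 to 102 mm above the bench, over an aluminium disc of 74 mm whose top is 64 mm above the bench. The point: on the vertical turning axis at mid-height of the bar, 89 mm above the bench; y axis along the bar, z up.
- screw (a joint): Turn of the clamp screw (the aluminium disc under the T-handle), rad, growing clockwise from above; the T-handle carries it along at 0.1 to 0.15 N m. 0 is fully open; at 2.4 it meets a hard stop with the jaw pad on the bars. It stays where it is left, but the first click may throw it back by up to 0.25, which still holds the bars fast. The jaw sinks 5.2 mm per rad.
- clutch (a joint): Slip of the T-handle over the disc, rad, clockwise: 0 until the set torque is reached, then the handle snaps on one tooth with a click: 0.524 after the first, 1.047 after the second; let go, it drops to the nearest tooth. Yellow pointer over marks 30 degrees apart (red: no click yet). It slips at about 0.3 N m on 6, about half on 1.
- padlock: Bystander: brass padlock, 50 x 24 mm, 81 mm tall, loose on the bench; the origin is under its middle.
- oil: Bystander: green oil bottle, 52 mm across, 120 mm tall, loose; the origin is under its middle.
- driver: Bystander: orange screwdriver, 200 mm long, lying loose; the origin is under its middle.
Mind the look-alikes: they are no part of the job. Leave any brown look-alike of the part that bears bar3_mid alone.

How it is judged:
By the outcome, as a careful person would: the job done as asked, in the order asked, and still so for the second after the job is handed in, with the robot touching nothing.
Of bar0, bar1, bar2, bar3 only 3 to 4 are there at a start; the rules pass over those that are not, and their reading is None.
At some moment in a run one of bar0, bar1, bar2, bar3 may be knocked a few centimetres aside while the robot is not near it.
Once in a run the grip may slacken for a moment while it holds something.
It also fails if it takes over 208 s, if anything falls off the work surface, if the arm or the gripper's body presses on something with over 40 N, if the wrist force passes 120 N, or if a joint passes its speed limit or range.

## Robot

A 7-joint arm with a two-finger parallel gripper is mounted at the origin on the work surface. World frame = base frame: x ahead of the robot, y to its left, z up, the work surface at z = 0. Lengths are in m, angles in rad, forces in N, time in s.
With the tool pointing down it reaches from about 0.35 to 0.9 m from the base axis. Payload 19.9 kg.
Tool frame: the origin (TCP) lies between the finger pads; the fingertips stand 11 mm ahead of it and the grasp point (between the pads) lies 8 mm behind it; z points along the fingers, y is the direction in which the jaws open and shut (so a half turn about z gives the same grasp; the last joint's range is limited). The gripper opens to 85 mm and grips with 20 to 120 N. Pads are 22 mm wide; open, the fingers measure 114 mm over their backs; the gripper's body (76 mm by 85 mm) begins 54 mm behind the grasp point. The pads swing forward as they close: fully open they stand 13 mm farther back than shut.
Start: joints at [1.206, 0.417, -0.01, 1.614, 0.005, 1.111, -0.053], TCP at [0.199, -0.593, 0.242] pointing down, gripper open.
Joint ranges: [-2.81, 2.81], [-0.39, 2.02], [-1.27, 1.25], [0.06, 2.57], [-1.19, 4.33], [0.19, 2], [-2.82, 2.82]. Speed limits (rad/s): [1.89, 1.89, 2.39, 2.39, 3.01, 3.01, 3.01].

## Interface

Orientations are given as a unit quaternion [w, x, y, z].
In Python, from rig import status, get_image, camera_params, job_done gives the robot as it stands.
- The arm moves only by the shell command python3 -m pendant 'ROWS' [OPENING] [FORCE]. ROWS is JSON, a list of rows, each an object of numbers: "dx", "dy", "dz": the shift along the world's x, y, z in cm; "rx", "ry", "rz": the turn, a rotation vector about the world's x, y, z in degrees. In form: [{"dx": .., "dy": .., "dz": .., "rx": .., "ry": .., "rz": ..}, ...]. A call has 1 to 5 rows; each row is the pose to reach, as a shift and turn from the pose commanded when the call began; what a row does not reach only later rows make up. A row lasts 1/12 s, in which the tool goes at most 41.7 mm and 7.16 degrees, less where a joint would pass 70% of its speed; a pose out of reach is approached as far as the arm can. A call with a gripper value outside its range is refused whole. OPENING is the closure, from -1 (fully open) to 1 (shut), so that 0 is half open, set as the call begins (- or left out, the last holds). The fingers move at their own pace and stop on an object; FORCE is the grip in N (left out, the last holds). Time passes only in rows, so rows that repeat a pose let the fingers close. It gives the time, the measured TCP pose, the force and the opening at its end, in the units of the state.
- status.sense(): the state, without advancing time (a new reading comes with each control period).
- get_image(name): name is "scene" or "top"; returns the picture (384x512x3 uint8, red, green, blue); there is no depth.
- camera_params(name): a dict with "camera_matrix" (3x3 intrinsics, pixels), "origin" and "orientation" of the camera in the world. Camera axes: x right, y down, z forward; pixel columns grow to the right and rows downward; lengths in m; the calibration is good to about 2 mm. A picture is of the moment at which its call begins. camera_params takes no time and is no camera call.
- job_done(): hands the job in, once; it reports no verdict.
The state is a dict: "t": time; "joint_positions": joint angles; "joint_velocities": joint speeds; "joint_efforts": joint torques, N m; "tcp_pos": TCP position; "ee_rot": TCP orientation; "ft_force": force on the tool from outside, world axes, zero at the start; "wrist_torque": the same for the moment, N m; "gripper_width": finger opening in m.
Only numpy, scipy, OpenCV 4.12 (cv2) and the standard library are available. Lean on these libraries where they do the work, as an engineer would, in place of code of your own. Each camera call takes 0.05 s, during which the arm holds its last target.

## Working session

There is one attempt and no reset: what is moved stays moved. The work goes in short steps, Python scripts to look and compute and a shell command to move; the robot and the scene stay as the last step left them, time stands still between calls to the robot, and variables do not carry over. Pictures are saved under pics/ and viewed, and the job is handed in when it is done.

```bash
ls; mkdir -p pics; python3 - <<'E'
from rig import status,get_image,camera_params
import cv2
for n in("scene","top"):
    im=get_image(n); cv2.imwrite(f"pics/{n}0.png",im[:,:,::-1]); p=camera_params(n); print(n,p)
s=status.sense(); print(s)
E
```

```text
pics
scene {'camera_matrix': array([[438.71556612,   0.        , 261.05377232],
       [  0.        , 438.71556612, 194.78337798],
       [  0.        ,   0.        ,   1.        ]]), 'origin': array([ 1.47514058, -0.54844367,  0.81293638]), 'orientation': array([-0.4182972 ,  0.76476681,  0.43276853, -0.22993606])}
top {'camera_matrix': array([[431.56945482,   0.        , 249.26919826],
       [  0.        , 431.56945482, 199.94907905],
       [  0.        ,   0.        ,   1.        ]]), 'origin': array([0.22863721, 0.01534482, 1.35380532]), 'orientation': array([-0.0763932 ,  0.71293112, -0.69437506,  0.06112748])}
{'t': 0.1, 'joint_positions': array([ 1.20550493,  0.41791506, -0.01029423,  1.61412647,  0.00470043,
        1.11067511, -0.05301562]), 'joint_velocities': array([ 0.00163412, -0.00240684,  0.00309382, -0.00115279,  0.00033719,
        0.00139214, -0.00060892]), 'joint_efforts': array([ 3.46515910e-03, -8.65818930e+01,  6.81191739e-01, -4.35630441e+01,
        1.92368712e-02,  4.94926891e-03, -1.24124907e-05]), 'tcp_pos': array([ 0.19874364, -0.59224158,  0.24171712]), 'ee_rot': array([-5.33997347e-04,  9.86924583e-01,  1.61181776e-01, -1.32608510e-04]), 'ft_force': array([-1.06763883,  0.03226797,  0.64819641]), 'wrist_torque': array([ 0.04908658,  0.01411908, -0.05351314]), 'gripper_width': 0.08538487335380728}
```

View pics/scene0.png

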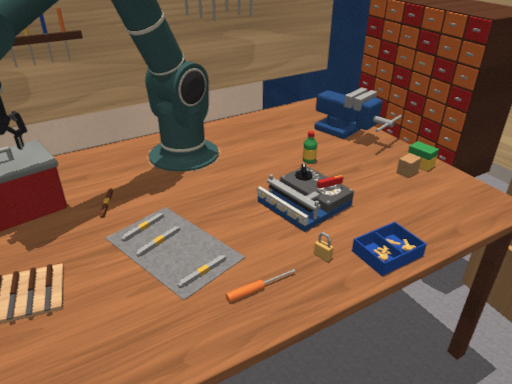

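View pics/top0.png

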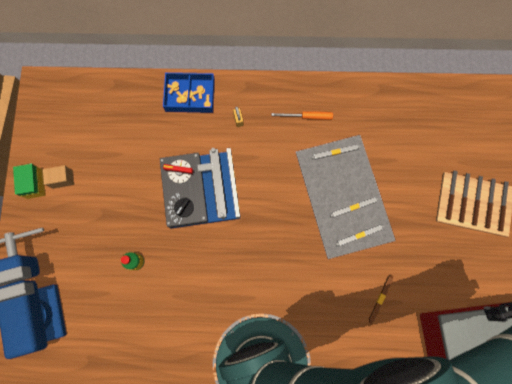

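Scene: three steel bars with a yellow band lie on the grey mat (top px (336,152), (354,207), (360,236)). The look-alikes are the brown bar at (381,300) and the dark bars in the rack at (475,203). The jig is at (200,188), with the dial at (182,208) and the red handle at (178,169). Next I'll take close crops.

```bash
cat > h.py <<'E'
import numpy as np,cv2
from rig import status,get_image,camera_params
from scipy.spatial.transform import Rotation as R
def cam(n):
    p=camera_params(n); q=p['orientation']; return p['camera_matrix'],p['origin'],R.from_quat([q[1],q[2],q[3],q[0]]).as_matrix()
def ray(n,uv,z):
    K,o,M=cam(n); d=M@np.linalg.solve(K,[uv[0],uv[1],1.]); return o+d*(z-o[2])/d[2]
def proj(n,P):
    K,o,M=cam(n); c=K@(M.T@(np.asarray(P,float)-o)); return c[:2]/c[2]
def crop(n,x0,y0,x1,y1,f,name,im=None):
    im=get_image(n) if im is None else im
    c=cv2.resize(im[y0:y1,x0:x1],None,fx=f,fy=f,interpolation=cv2.INTER_CUBIC)
    cv2.imwrite('pics/'+name,c[:,:,::-1]); return im
def st():
    s=status.sense(); q=s['ee_rot']; m=R.from_quat([q[1],q[2],q[3],q[0]]).as_matrix()
    print('t',round(s['t'],2),'tcp',s['tcp_pos'].round(4),'z',m[:,2].round(3),'yaw_y',np.degrees(np.arctan2(m[1,1],m[0,1])).round(2),'F',s['ft_force'].round(1),'T',s['wrist_torque'].round(2),'w',round(s['gripper_width'],4)); return s
def bars(im=None):
    im=get_image('top') if im is None else im
    hsv=cv2.cvtColor(im,cv2.COLOR_RGB2HSV)
    yel=cv2.inRange(hsv,(22,120,120),(35,255,255))
    return im,hsv,yel
E
python3 - <<'E'
from h import *
a=crop('top',285,125,405,265,5,'mat1.png')
crop('top',150,135,250,235,6,'jig1.png',a)
s=crop('scene',250,150,360,240,7,'jig_s1.png')
st()
for uv in [(239,150),(239,218)]: print(ray('top',uv,.0))
E
```

```text
t 0.2 tcp [ 0.1988 -0.5923  0.2419] z [-0.     0.001 -1.   ] yaw_y -71.45 F [ 1.4 -1.  -0.5] T [-0.01 -0.04  0.07] w 0.0855
[0.6612012  0.08684711 0.        ]
[0.4362023  0.07945599 0.        ]
```

View pics/mat1.png

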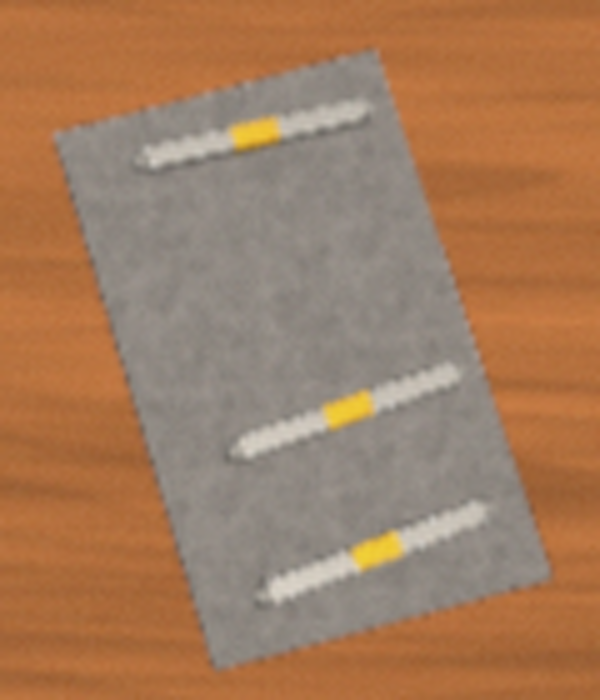

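View pics/jig1.png

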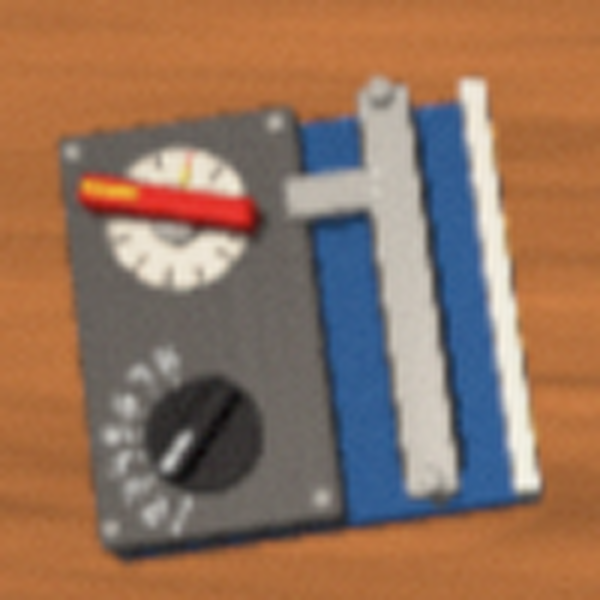

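View pics/jig_s1.png

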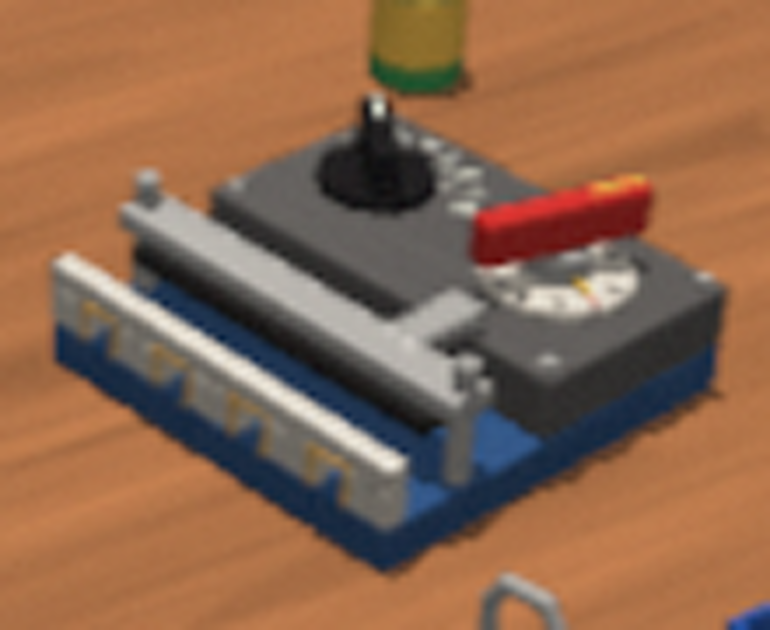

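```bash
cat >> h.py <<'E'
def barfit(im,guess_uv,z=0.018,r=24):
    """bar mask near yellow band -> centre/angle in world"""
    hsv=cv2.cvtColor(im,cv2.COLOR_RGB2HSV)
    yel=cv2.inRange(hsv,(20,110,120),(36,255,255)); wh=cv2.inRange(hsv,(0,0,172),(180,60,255))
    m=cv2.morphologyEx(yel|wh,cv2.MORPH_CLOSE,np.ones((3,3),np.uint8))
    n,l,s,c=cv2.connectedComponentsWithStats(m)
    k=[i for i in range(1,n) if s[i,4]>60 and np.hypot(*(c[i]-guess_uv))<r]
    if not k: return None
    i=min(k,key=lambda i:np.hypot(*(c[i]-guess_uv)))
    v,u=np.nonzero(l==i); P=np.array([ray('top',(a,b),z)[:2] for a,b in zip(u,v)])
    (cx,cy),(w,h),a=cv2.minAreaRect((P*1e4).astype(np.float32)); 
    mu=P.mean(0); ev,E=np.linalg.eigh(np.cov((P-mu).T)); d=E[:,1]; d=d*np.sign(d[1]); q=(P-mu)@d; mid=mu+d*(q.max()+q.min())/2
    vy,uy=np.nonzero(yel*(l==i)); yc=ray('top',(uy.mean(),vy.mean()),z)[:2]
    return dict(mid=mid,yel=yc,ang=np.degrees(np.arctan2(d[1],d[0])),len=np.ptp(q),n=len(u))
E
python3 - <<'E'
from h import *
im=get_image('top')
for g in [(336,152),(354,207),(360,236)]: print(barfit(im,g))
hsv=cv2.cvtColor(im,cv2.COLOR_RGB2HSV)
m=cv2.inRange(hsv,(0,0,215),(180,40,255)); 
n,l,s,c=cv2.connectedComponentsWithStats(m)
for i in range(1,n):
    if s[i,4]>20 and 150<c[i][0]<250 and 130<c[i][1]<240:
        v,u=np.nonzero(l==i); P=np.array([ray('top',(a,b),.056)[:2] for a,b in zip(u,v)])
        mu=P.mean(0);ev,E=np.linalg.eigh(np.cov((P-mu).T)); d=E[:,1];d*=np.sign(d[0]);q=(P-mu)@d;nn=np.array([-d[1],d[0]]);r=(P-mu)@nn
        print(c[i],s[i,4],mu,np.degrees(np.arctan2(d[1],d[0])),np.ptp(q),np.ptp(r),'mid',mu+d*(q.max()+q.min())/2)
red=cv2.inRange(hsv,(0,170,90),(8,255,255))|cv2.inRange(hsv,(172,170,90),(180,255,255))
red[:, :150]=0;red[:,250:]=0;red[:150]=0;red[240:]=0
v,u=np.nonzero(red);print('red',u.mean(),v.mean(),len(u))
P=np.array([ray('top',(a,b),.102)[:2] for a,b in zip(u,v)]);mu=P.mean(0);ev,E=np.linalg.eigh(np.cov((P-mu).T));print(mu,E[:,1],np.ptp((P-mu)@E[:,1]))
blk=cv2.inRange(hsv,(0,0,0),(180,255,50));blk[:, :165]=0;blk[:,205:]=0;blk[:190]=0;blk[226:]=0
cnt,_=cv2.findContours(blk,cv2.RETR_EXTERNAL,cv2.CHAIN_APPROX_NONE)
for c_ in cnt:
    if len(c_)>15: (x,y),r=cv2.minEnclosingCircle(c_);print('dial',x,y,r,ray('top',(x,y),.066),len(c_))
print([proj('top',(.55,.2,.058)),proj('top',(.55,.2,.092))])
E
```

```text
{'mid': array([ 0.65933318, -0.2266711 ]), 'yel': array([ 0.65745439, -0.22509292]), 'ang': np.float64(104.42748375586736), 'len': np.float64(0.14510538163486764), 'n': 180}
{'mid': array([ 0.47943617, -0.28138289]), 'yel': array([ 0.47897389, -0.28150737]), 'ang': np.float64(111.4561454150157), 'len': np.float64(0.1454346133096214), 'n': 199}
{'mid': array([ 0.3900398 , -0.29649011]), 'yel': array([ 0.39088911, -0.29720228]), 'ang': np.float64(112.42711995076992), 'len': np.float64(0.14474583740711888), 'n': 226}
[232.93150685 182.34246575] 219 [0.53914457 0.09933752] 9.791158915957626 0.2134420785152042 0.010222637047391566 mid [0.54125033 0.09970091]
[177.94680851 177.17021277] 94 [0.55105497 0.27085133] 82.10242313997496 0.060455139487555376 0.024840992838545593 mid [0.55105583 0.27085748]
red 179.1900826446281 168.91735537190084 121
[0.56526736 0.25959834] [0.1147265  0.99339712] 0.0889202083973667
dial 182.69100952148438 206.5786590576172 9.194816589355469 [0.45685552 0.24883447 0.066     ] 66
[array([200.56375647, 177.85984607]), array([199.10532395, 175.11438539])]
```

```bash
python3 - <<'E'
from h import *
import numpy as np
t=get_image('top');s=get_image('scene')
def grid(im,x0,y0,x1,y1,f):
    c=cv2.resize(im[y0:y1,x0:x1],None,fx=f,fy=f,interpolation=cv2.INTER_LANCZOS4)
    for x in range(x0,x1,5): cv2.putText(c,str(x),((x-x0)*f,8),0,.3,(0,255,0),1); cv2.line(c,((x-x0)*f,10),((x-x0)*f,14),(0,255,0),1)
    for y in range(y0,y1,5): cv2.putText(c,str(y),(0,(y-y0)*f+4),0,.3,(0,255,0),1)
    return c
cv2.imwrite('pics/top_hd.png',grid(t,157,150,207,230,9)[:,:,::-1].copy()[:598])
cv2.imwrite('pics/sc_rims.png',grid(s,250,180,320,240,11)[:,:,::-1].copy()[:598])
cv2.imwrite('pics/sc_hd.png',grid(s,285,155,355,210,11)[:,:,::-1].copy()[:598])
E
```

```text
(no output)
```

View pics/top_hd.png

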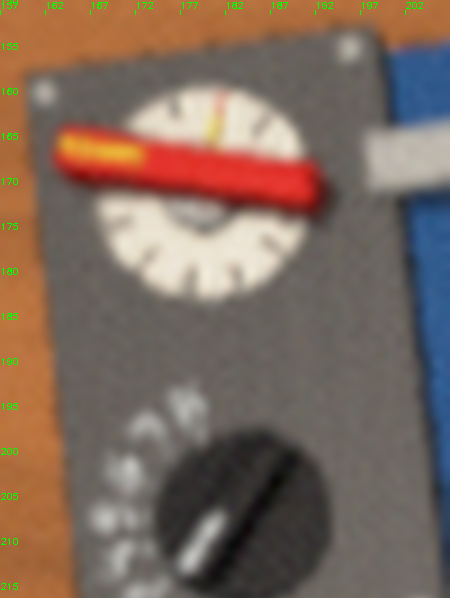

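View pics/sc_rims.png

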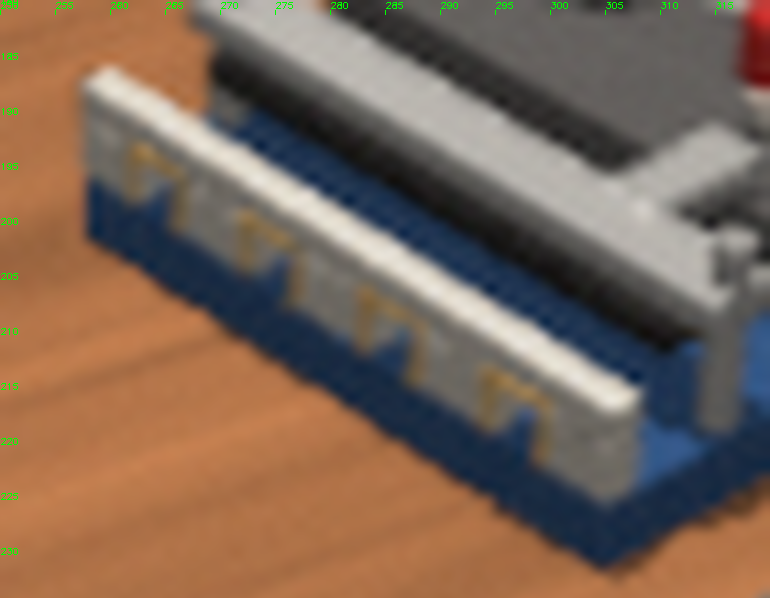

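View pics/sc_hd.png

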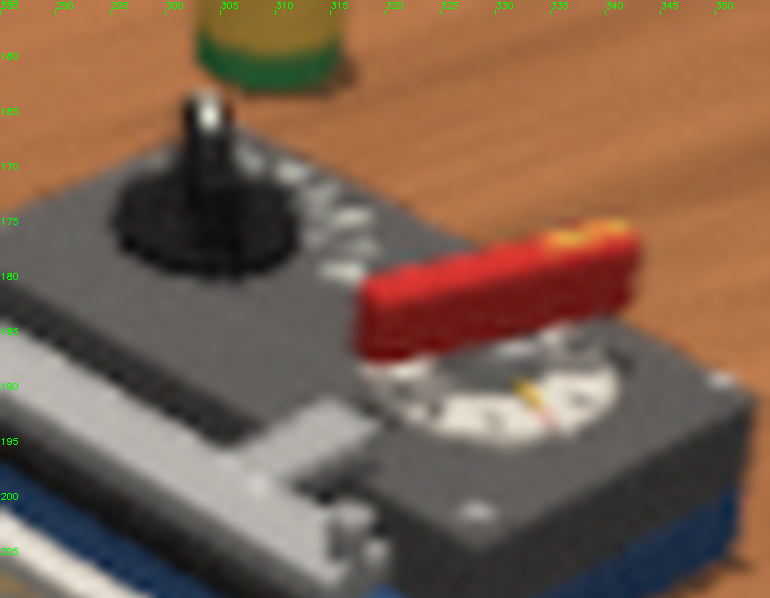

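```bash
python3 - <<'E'
from h import *
o=np.array([-.5,-.5])/1
print('disc',ray('top',(179.4-.45,171.2-.45),.064)); print('dial',ray('top',(184-.45,207.3-.45),.066))
print('disc_s',ray('scene',(285+490/11-.45,155+385/11-.45),.064),'dial_s',ray('scene',(285+205/11-.45,155+223/11-.45),.066))
sc=lambda x,y:(250+x/11-.45,180+y/11-.45)
FL=ray('scene',sc(83,85),.056);FR=ray('scene',sc(607,410),.056);BR=ray('scene',sc(640,392),.056);BL=ray('scene',sc(108,66),.056)
print(FL,FR,BR,BL,np.linalg.norm(FR-FL),np.degrees(np.arctan2(*(FR-FL)[1::-1])))
print('base',ray('scene',sc(605,572),0),ray('scene',sc(88,236),0))
# eye rims top edges centre (crop) at z=.043+rim
K,oo,M=cam('scene')
for c in [(157,160),(268,228),(391,304),(515,387)]: print(c,ray('scene',sc(*c),.044))
E
```

```text
disc [0.56959904 0.2673867  0.064     ]
dial [0.45608271 0.2461655  0.066     ]
disc_s [0.57710925 0.26215885 0.064     ] dial_s [0.46197959 0.24315318 0.066     ]
[0.43771888 0.07672984 0.056     ] [0.6496806  0.11355447 0.056     ] [0.64748741 0.12612306 0.056     ] [0.43232043 0.08863237 0.056     ] 0.2151367586151799 9.855764299496236
base [0.64990057 0.1171769  0.        ] [0.43577218 0.08001337 0.        ]
(157, 160) [0.46788963 0.0840672  0.044     ]
(268, 228) [0.51467705 0.09272216 0.044     ]
(391, 304) [0.56455801 0.10172069 0.044     ]
(515, 387) [0.6150586  0.10864789 0.044     ]
```

```bash
python3 - <<'E'
from h import *
g=lambda x,y:(157+x/9-.45,150+y/9-.45)
for z,(a,b) in [(.092,((188,572),(217,518))),(.066,((203,585),(297,458)))]:
    A=ray('top',g(*a),z);B=ray('top',g(*b),z);print(A,B,np.degrees(np.arctan2(*(A-B)[1::-1])))
c=np.array([.459,.2447])
# number centroids (jig1 crop 6x, offset 150,135)
j=lambda x,y:(150+x/6-.42,135+y/6-.42)
cc=ray('top',(184-.45,207.3-.45),.066)[:2]
for p in [(168,358),(145,378),(120,408),(110,437),(115,465),(132,495),(152,520),(180,518)]:
    P=ray('top',j(*p),.058)[:2]; print(p,np.degrees(np.arctan2(*(P-cc)[::-1])).round(1))
P=ray('top',j(178,455),.092)[:2];print('dash',np.degrees(np.arctan2(*(P-cc)[::-1])),P-cc)
# handle ends, top edge line: (60,130)-(320,170) crop9, bottom (60,165)->(315,205)
for z,a,b in [(.102,(65,130),(318,168)),(.102,(65,175),(312,208))]:
    A=ray('top',g(*a),z);B=ray('top',g(*b),z);print(A,B,np.degrees(np.arctan2(*(A-B)[1::-1])),np.linalg.norm(A-B))
E
```

```text
[0.43216606 0.25862913 0.092     ] [0.4505036  0.25009436 0.092     ] 155.04148018533127
[0.43205558 0.2583053  0.066     ] [0.4763826  0.22896447 0.066     ] 146.4987348932684
(168, 358) 28.8
(145, 378) 48.4
(120, 408) 73.2
(110, 437) 91.8
(115, 465) 109.2
(132, 495) 130.7
(152, 520) 150.0
(180, 518) 165.4
dash 154.25231679587205 [-0.01567335  0.00755915]
[0.57953373 0.30717925 0.102     ] [0.56832241 0.22139958 0.102     ] 82.55370280240615 0.08650922257257256
[0.56394864 0.30613732 0.102     ] [0.55448685 0.22266014 0.102     ] 83.53335696109791 0.08401169377296343
```

```bash
python3 - <<'E'
from h import *
im=get_image('top'); c=cv2.resize(im[190:226,160:205],None,fx=16,fy=16,interpolation=cv2.INTER_CUBIC)
cc=(.4575,.2455)
for n in range(1,9):
    a=np.radians(99.85-(n-4.5)*20); 
    u=proj('top',(cc[0]+.040*np.cos(a),cc[1]+.04*np.sin(a),.058)); cv2.putText(c,str(n),(int((u[0]-160+.5)*16)-5,int((u[1]-190+.5)*16)+5),0,.5,(0,255,0),1)
cv2.imwrite('pics/nums.png',c[:,:,::-1])
E
```

```text
(no output)
```

View pics/nums.png

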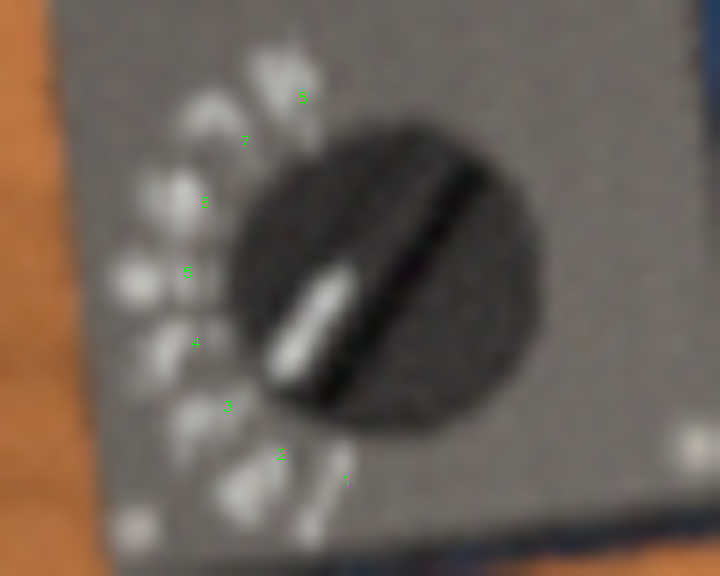

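Layout confirmed: the numbers run 1 to 8 clockwise and the pointer (≈150°) is on 2, so it needs 4 notches (80°) clockwise. For the bars I choose the three steel ones with yellow bands on the mat, not the brown or rack ones. First I'll go to the dial.

```bash
python3 -m pendant '[{"dx":3,"dy":2.4,"rz":6.5},{"dx":6,"dy":4.8,"rz":13},{"dx":9,"dy":7.2,"rz":19.5},{"dx":12,"dy":9.6,"rz":26},{"dx":15,"dy":12,"rz":32}]' -1
python3 -m pendant '[{"dx":2.2,"dy":3,"rz":6.5},{"dx":4.4,"dy":6,"rz":13},{"dx":6.6,"dy":9,"rz":19.5},{"dx":8.8,"dy":12,"rz":26},{"dx":11,"dy":15,"rz":32}]'
python3 -c "from h import *;st()"
```

```text
t 0.4 tcp [ 0.1988 -0.5924  0.2422] z [-0.  0. -1.] yaw_y -71.45 F [ 1.5  0.6 -0.3] T [-0.02 -0.02  0.  ] w 0.0854schema error: expected keys dx, dy, dz, rx, ry, rz
schema error: expected keys dx, dy, dz, rx, ry, rz
```

```bash
python3 -m pendant '[{"dx":3,"dy":2.4,"dz":0,"rx":0,"ry":0,"rz":6.5},{"dx":6,"dy":4.8,"dz":0,"rx":0,"ry":0,"rz":13},{"dx":9,"dy":7.2,"dz":0,"rx":0,"ry":0,"rz":19.5},{"dx":12,"dy":9.6,"dz":0,"rx":0,"ry":0,"rz":26},{"dx":15,"dy":12,"dz":0,"rx":0,"ry":0,"rz":32}]' -1
python3 -m pendant '[{"dx":2.2,"dy":3,"dz":0,"rx":0,"ry":0,"rz":6.5},{"dx":4.4,"dy":6,"dz":0,"rx":0,"ry":0,"rz":13},{"dx":6.6,"dy":9,"dz":0,"rx":0,"ry":0,"rz":19.5},{"dx":8.8,"dy":12,"dz":0,"rx":0,"ry":0,"rz":26},{"dx":11,"dy":15,"dz":0,"rx":0,"ry":0,"rz":32}]'
python3 -c "from h import *;st()"
```

```text
t: 0.82
tcp_pos: [0.35, -0.4712, 0.2425]
ee_rot: [0.0, 0.903, 0.43, -0.0]
ft_force: [0.3, -1.0, 1.4]
gripper_width: 0.0856
t: 1.23
tcp_pos: [0.4596, -0.3209, 0.2425]
ee_rot: [0.0, 0.75, 0.662, -0.0]
ft_force: [0.3, -0.4, -0.3]
gripper_width: 0.0851
t 1.23 tcp [ 0.4596 -0.3209  0.2425] z [ 0. -0. -1.] yaw_y -7.12 F [ 0.3 -0.4 -0.3] T [-0.04 -0.02 -0.03] w 0.0851
```

```bash
python3 -m pendant '[{"dx":0,"dy":4,"dz":0,"rx":0,"ry":0,"rz":6},{"dx":0,"dy":8,"dz":0,"rx":0,"ry":0,"rz":12},{"dx":0,"dy":12,"dz":0,"rx":0,"ry":0,"rz":17},{"dx":0,"dy":16,"dz":0,"rx":0,"ry":0,"rz":22},{"dx":0,"dy":20,"dz":0,"rx":0,"ry":0,"rz":27}]' -1
python3 -m pendant '[{"dx":0,"dy":4,"dz":0,"rx":0,"ry":0,"rz":6},{"dx":0,"dy":8,"dz":0,"rx":0,"ry":0,"rz":12},{"dx":0,"dy":12,"dz":0,"rx":0,"ry":0,"rz":17},{"dx":0,"dy":16,"dz":0,"rx":0,"ry":0,"rz":22},{"dx":0,"dy":20,"dz":0,"rx":0,"ry":0,"rz":27}]'
python3 -m pendant '[{"dx":0,"dy":4,"dz":-1,"rx":0,"ry":0,"rz":4},{"dx":0,"dy":8,"dz":-2,"rx":0,"ry":0,"rz":8},{"dx":0,"dy":12,"dz":-4,"rx":0,"ry":0,"rz":12},{"dx":0,"dy":16.6,"dz":-6,"rx":0,"ry":0,"rz":13},{"dx":0,"dy":16.6,"dz":-8,"rx":0,"ry":0,"rz":13}]'
python3 -c "
from h import *;st()
crop('scene',260,110,380,220,5,'d1.png');crop('top',140,140,240,240,6,'d1t.png')"
```

```text
t: 1.65
tcp_pos: [0.4585, -0.1207, 0.2424]
ee_rot: [0.0, 0.575, 0.818, -0.0]
ft_force: [0.5, 0.8, 0.2]
gripper_width: 0.0857
t: 2.07
tcp_pos: [0.4585, 0.0793, 0.2426]
ee_rot: [0.001, 0.368, 0.93, -0.0]
ft_force: [2.5, -0.9, 0.4]
gripper_width: 0.0856
t: 2.48
tcp_pos: [0.4583, 0.2494, 0.1627]
ee_rot: [0.001, 0.26, 0.966, 0.002]
ft_force: [-0.6, 0.3, 0.9]
gripper_width: 0.0852
t 2.48 tcp [0.4583 0.2494 0.1627] z [ 0.002  0.003 -1.   ] yaw_y 59.9 F [-0.6  0.3  0.9] T [-0.01  0.   -0.06] w 0.0852
```

View pics/d1.png

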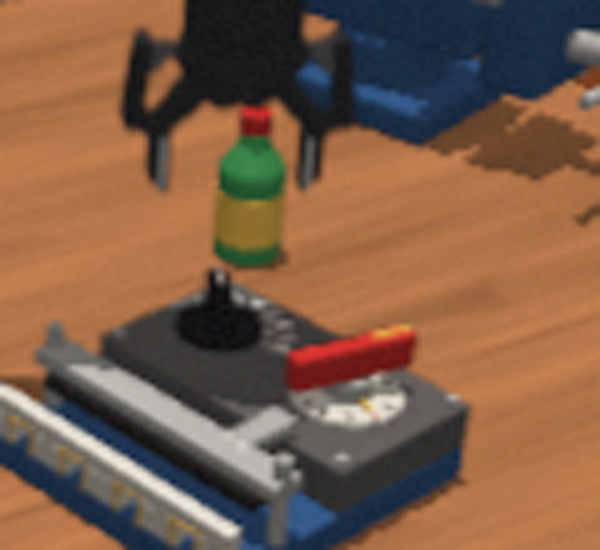

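View pics/d1t.png

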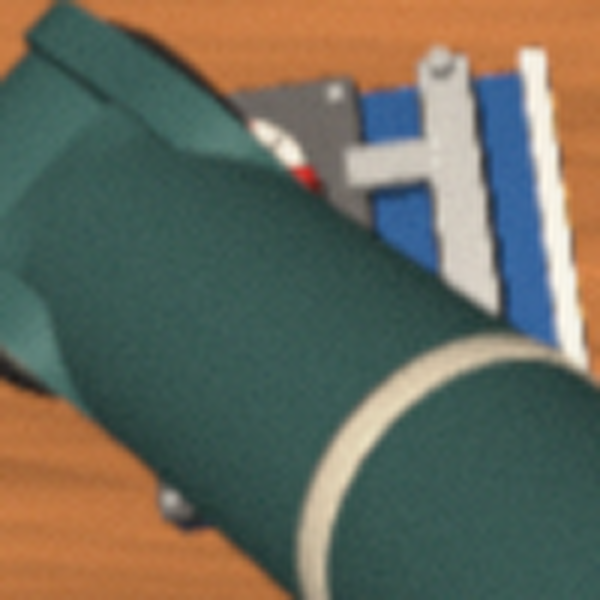

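```bash
python3 -m pendant '[{"dx":0,"dy":0,"dz":-2,"rx":0,"ry":0,"rz":0},{"dx":0,"dy":0,"dz":-4,"rx":0,"ry":0,"rz":0},{"dx":0,"dy":0,"dz":-6,"rx":0,"ry":0,"rz":0},{"dx":0,"dy":0,"dz":-7,"rx":0,"ry":0,"rz":0},{"dx":0,"dy":0,"dz":-8,"rx":0,"ry":0,"rz":0}]' 0 30
python3 -c "
from h import *;st();print(ray('top',(132,261),.1))
crop('scene',260,110,380,220,5,'d2.png')"
```

```text
t: 3.0
tcp_pos: [0.4593, 0.2428, 0.0822]
ee_rot: [0.0, 0.263, 0.965, -0.0]
ft_force: [0.4, 0.5, 0.7]
gripper_width: 0.0431
t 3.0 tcp [0.4593 0.2428 0.0822] z [ 0. -0. -1.] yaw_y 59.49 F [0.4 0.5 0.7] T [-0.06 -0.01 -0.03] w 0.0431
[0.28718923 0.38057486 0.1       ]
```

View pics/d2.png

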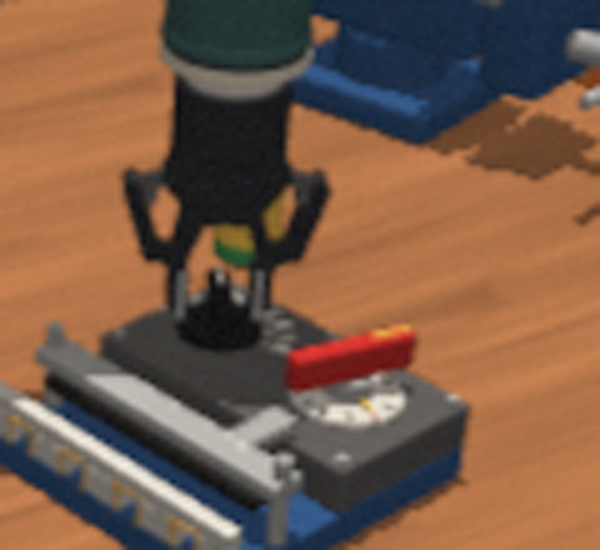

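Fingers straddle the dial grip (crop (218,295)). I'll close gently and look at the forces.

```bash
for i in 1; do python3 -m pendant '[{"dx":0,"dy":0.1,"dz":0,"rx":0,"ry":0,"rz":0},{"dx":0,"dy":0.1,"dz":0,"rx":0,"ry":0,"rz":0},{"dx":0,"dy":0.1,"dz":0,"rx":0,"ry":0,"rz":0},{"dx":0,"dy":0.1,"dz":0,"rx":0,"ry":0,"rz":0},{"dx":0,"dy":0.1,"dz":0,"rx":0,"ry":0,"rz":0}]' 1 30; done
python3 -c "
from h import *;st()"
```

```text
t: 3.47
tcp_pos: [0.46, 0.2457, 0.0836]
ee_rot: [0.001, 0.262, 0.965, 0.001]
ft_force: [4.0, 6.9, -3.4]
gripper_width: 0.0144
t 3.47 tcp [0.46   0.2457 0.0836] z [ 0.003  0.002 -1.   ] yaw_y 59.57 F [ 4.   6.9 -3.4] T [ 1.27 -0.8  -0.04] w 0.0144
```

```bash
python3 -m pendant '[{"dx":0.1,"dy":0.2,"dz":0,"rx":0,"ry":0,"rz":0},{"dx":0.1,"dy":0.2,"dz":0,"rx":0,"ry":0,"rz":0},{"dx":0.1,"dy":0.2,"dz":0,"rx":0,"ry":0,"rz":0}]' 1 30
python3 -c "
from h import *;st()"
```

```text
t: 3.72
tcp_pos: [0.4602, 0.2459, 0.0835]
ee_rot: [0.001, 0.263, 0.965, -0.001]
ft_force: [-5.6, -7.4, 15.1]
gripper_width: 0.0142
t 3.72 tcp [0.4602 0.2459 0.0835] z [ 0.001 -0.002 -1.   ] yaw_y 59.52 F [-5.6 -7.4 15.1] T [-1.69  1.28  0.04] w 0.0142
```

```bash
python3 -m pendant '[{"dx":-0.05,"dy":-0.1,"dz":0.1,"rx":0,"ry":0,"rz":-4},{"dx":-0.05,"dy":-0.1,"dz":0.1,"rx":0,"ry":0,"rz":-8},{"dx":-0.05,"dy":-0.1,"dz":0.1,"rx":0,"ry":0,"rz":-12},{"dx":-0.05,"dy":-0.1,"dz":0.1,"rx":0,"ry":0,"rz":-16},{"dx":-0.05,"dy":-0.1,"dz":0.1,"rx":0,"ry":0,"rz":-20}]' 1 40
python3 -c "
from h import *;st()"
```

```text
t: 4.13
tcp_pos: [0.4591, 0.2448, 0.0836]
ee_rot: [0.0, 0.428, 0.904, -0.001]
ft_force: [-3.7, -3.5, -1.0]
gripper_width: 0.014
t 4.13 tcp [0.4591 0.2448 0.0836] z [-0.001 -0.001 -1.   ] yaw_y 39.33 F [-3.7 -3.5 -1. ] T [-1.02  0.89  0.2 ] w 0.014
```

```bash
python3 -m pendant '[{"dx":0,"dy":0,"dz":0,"rx":0,"ry":0,"rz":-4},{"dx":0,"dy":0,"dz":0,"rx":0,"ry":0,"rz":-8},{"dx":0,"dy":0,"dz":0,"rx":0,"ry":0,"rz":-12},{"dx":0,"dy":0,"dz":0,"rx":0,"ry":0,"rz":-16},{"dx":0,"dy":0,"dz":0,"rx":0,"ry":0,"rz":-20}]' 1 40
python3 -c "
from h import *;st()"
python3 -m pendant '[{"dx":0,"dy":0,"dz":0,"rx":0,"ry":0,"rz":-4},{"dx":0,"dy":0,"dz":0,"rx":0,"ry":0,"rz":-8},{"dx":0,"dy":0,"dz":0,"rx":0,"ry":0,"rz":-12},{"dx":0,"dy":0,"dz":0,"rx":0,"ry":0,"rz":-16},{"dx":0,"dy":0,"dz":0,"rx":0,"ry":0,"rz":-20}]' 1 40
python3 -c "
from h import *;st()"
python3 -m pendant '[{"dx":0,"dy":0,"dz":0,"rx":0,"ry":0,"rz":-5},{"dx":0,"dy":0,"dz":0,"rx":0,"ry":0,"rz":-10},{"dx":0,"dy":0,"dz":0,"rx":0,"ry":0,"rz":-15},{"dx":0,"dy":0,"dz":0,"rx":0,"ry":0,"rz":-20},{"dx":0,"dy":0,"dz":0,"rx":0,"ry":0,"rz":-20}]' 1 40
python3 -c "
from h import *;st()
crop('scene',260,110,380,220,5,'d3.png')"
```

```text
t: 4.55
tcp_pos: [0.4581, 0.2442, 0.0836]
ee_rot: [-0.0, 0.578, 0.816, -0.002]
ft_force: [-11.7, -9.9, 9.1]
gripper_width: 0.0141
t 4.55 tcp [0.4581 0.2442 0.0836] z [-0.003 -0.003 -1.   ] yaw_y 19.34 F [-11.7  -9.9   9.1] T [-2.05  2.93  0.19] w 0.0141
t: 4.97
tcp_pos: [0.4568, 0.2441, 0.0835]
ee_rot: [-0.0, 0.711, 0.703, -0.003]
ft_force: [-21.1, -11.2, 18.7]
gripper_width: 0.014
t 4.97 tcp [0.4568 0.2441 0.0835] z [-0.005 -0.004 -1.   ] yaw_y -0.63 F [-21.1 -11.2  18.7] T [-2.54  5.09  0.14] w 0.014
t: 5.38
tcp_pos: [0.4555, 0.2444, 0.0835]
ee_rot: [-0.0, 0.823, 0.568, -0.004]
ft_force: [-29.8, -11.2, 25.6]
gripper_width: 0.0138
t 5.38 tcp [0.4555 0.2444 0.0835] z [-0.007 -0.004 -1.   ] yaw_y -20.73 F [-29.8 -11.2  25.6] T [-2.39  6.7   0.1 ] w 0.0138
```

View pics/d3.png

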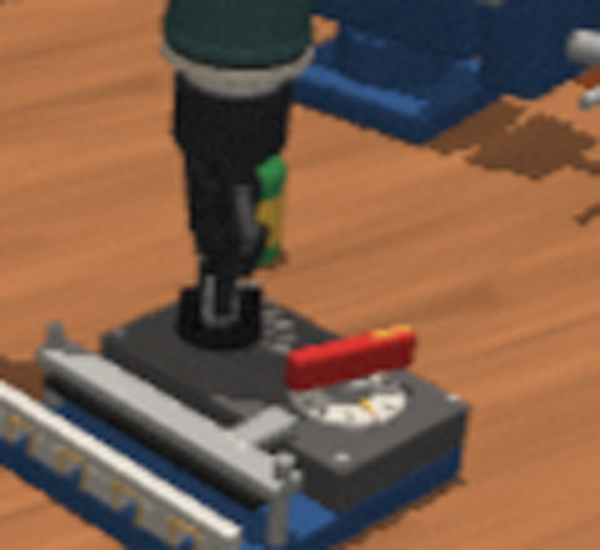

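```bash
python3 -m pendant '[{"dx":-0.3,"dy":-0.1,"dz":0.1,"rx":0,"ry":0,"rz":0},{"dx":-0.3,"dy":-0.1,"dz":0.1,"rx":0,"ry":0,"rz":0},{"dx":-0.3,"dy":-0.1,"dz":0.1,"rx":0,"ry":0,"rz":0}]' 1 30
python3 -c "
from h import *;st()"
python3 -m pendant '[{"dx":0,"dy":0,"dz":0,"rx":0,"ry":0,"rz":0},{"dx":0,"dy":0,"dz":0,"rx":0,"ry":0,"rz":0},{"dx":0,"dy":0,"dz":0,"rx":0,"ry":0,"rz":0},{"dx":0,"dy":0,"dz":3,"rx":0,"ry":0,"rz":0},{"dx":0,"dy":0,"dz":6,"rx":0,"ry":0,"rz":0}]' 0
python3 -c "
from h import *;st()"
```

```text
t: 5.68
tcp_pos: [0.4551, 0.2441, 0.0839]
ee_rot: [-0.0, 0.821, 0.571, -0.001]
ft_force: [-5.5, -0.4, -15.0]
gripper_width: 0.0141
t 5.68 tcp [0.4551 0.2441 0.0839] z [-0.002 -0.001 -1.   ] yaw_y -20.42 F [ -5.5  -0.4 -15. ] T [0.04 1.22 0.06] w 0.0141
t: 6.1
tcp_pos: [0.456, 0.2444, 0.1446]
ee_rot: [-0.0, 0.821, 0.57, -0.001]
ft_force: [0.6, -0.0, 0.9]
gripper_width: 0.0429
t 6.1 tcp [0.456  0.2444 0.1446] z [-0.002 -0.    -1.   ] yaw_y -20.44 F [ 0.6 -0.   0.9] T [-0.05 -0.03 -0.02] w 0.0429
```

```bash
python3 -m pendant '[{"dx":0.5,"dy":-2,"dz":2,"rx":0,"ry":0,"rz":0},{"dx":2,"dy":-5,"dz":3,"rx":0,"ry":0,"rz":5},{"dx":3.5,"dy":-8.5,"dz":4,"rx":0,"ry":0,"rz":10},{"dx":5,"dy":-12,"dz":5,"rx":0,"ry":0,"rz":15},{"dx":6.5,"dy":-15.6,"dz":5,"rx":0,"ry":0,"rz":20}]' 0
python3 -m pendant '[{"dx":1.5,"dy":-3.7,"dz":0,"rx":0,"ry":0,"rz":3},{"dx":3,"dy":-7.4,"dz":0,"rx":0,"ry":0,"rz":6},{"dx":4.5,"dy":-11.1,"dz":0,"rx":0,"ry":0,"rz":9},{"dx":6,"dy":-14.8,"dz":0,"rx":0,"ry":0,"rz":12},{"dx":7.5,"dy":-18,"dz":0,"rx":0,"ry":0,"rz":15}]'
python3 -c "
from h import *;st()
s=get_image('scene');t=crop('top',150,145,245,235,6,'d4t.png');crop('scene',260,150,370,230,7,'d4.png',s)
for g in [(336,152),(354,207),(360,236)]: print(barfit(t,g))"
```

```text
t: 6.52
tcp_pos: [0.523, 0.0872, 0.197]
ee_rot: [0.001, 0.708, 0.706, 0.002]
ft_force: [1.3, 0.7, 0.9]
gripper_width: 0.0425
t: 6.93
tcp_pos: [0.5971, -0.0947, 0.195]
ee_rot: [0.001, 0.611, 0.791, 0.0]
ft_force: [0.4, 0.2, 0.6]
gripper_width: 0.0426
t 6.93 tcp [ 0.5971 -0.0947  0.195 ] z [ 0.001 -0.001 -1.   ] yaw_y 14.62 F [0.4 0.2 0.6] T [ 0.01  0.01 -0.04] w 0.0426
None
None
{'mid': array([ 0.41140664, -0.35007691]), 'yel': array([nan, nan]), 'ang': np.float64(109.22821591779876), 'len': np.float64(0.040769228962451), 'n': 67}h.py:34: RuntimeWarning: Mean of empty slice.
  vy,uy=np.nonzero(yel*(l==i)); yc=ray('top',(uy.mean(),vy.mean()),z)[:2]
  ret = ret.dtype.type(ret / rcount)
```

View pics/d4t.png

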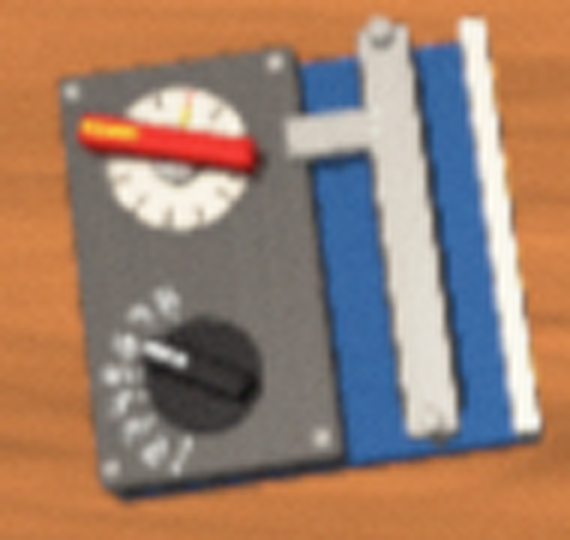

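View pics/d4.png

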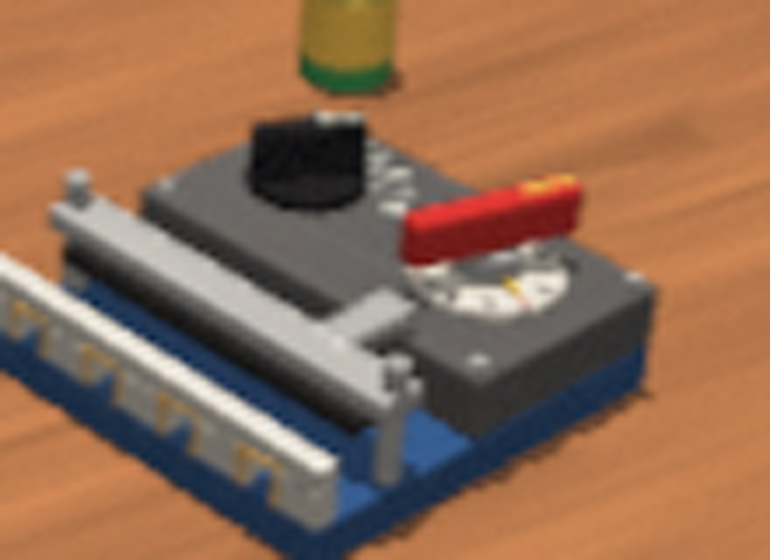

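```bash
python3 - <<'E'
from h import *
im=get_image('top')
hsv=cv2.cvtColor(im,cv2.COLOR_RGB2HSV); m=cv2.inRange(hsv,(0,0,150),(180,60,255))
v,u=np.nonzero(m[197:215,172:184]); w=im[197:215,172:184].sum(2)[v,u]
print(np.c_[u+172,v+197].tolist())
j=lambda x,y:(150+x/6-.42,145+y/6-.42)
A=ray('top',j(145,347),.092);B=ray('top',j(185,361),.092);C=ray('top',j(250,392),.092)
for p,q in((A,B),(A,C)): print(np.degrees(np.arctan2(*(p-q)[1::-1])))
E
cat pics/../h.py | wc -l; python3 -c "
from h import *
im=get_image('top'); c=cv2.resize(im[190:226,160:205],None,fx=16,fy=16,interpolation=cv2.INTER_CUBIC);cv2.imwrite('pics/nums2.png',c[:,:,::-1]);crop('top',285,125,405,265,4,'mat2.png',im)"
```

```text
[[172, 197], [173, 197], [174, 197], [172, 198], [174, 198], [172, 201], [172, 202], [174, 202], [175, 202], [176, 202], [172, 203], [174, 203], [175, 203], [176, 203], [177, 203], [178, 203], [176, 204], [177, 204], [178, 204], [179, 204], [180, 204], [179, 205], [180, 205], [173, 210]]
72.09827305919603
68.24775247956214
35
```

View pics/nums2.png

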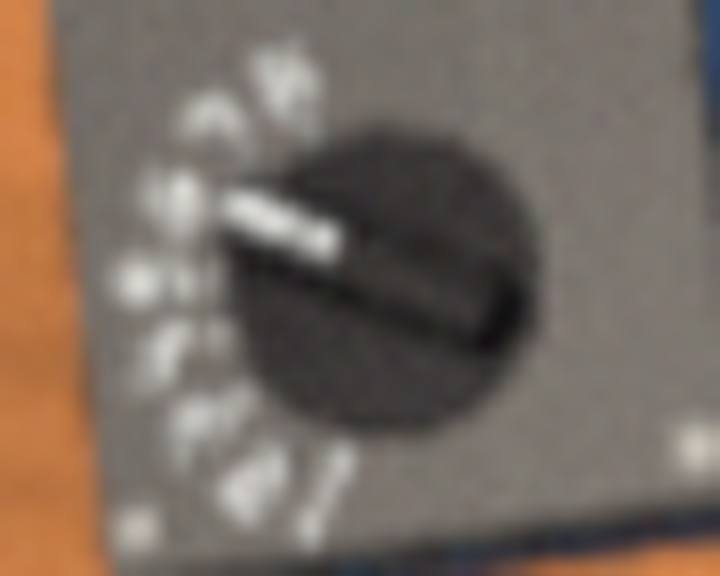

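View pics/mat2.png

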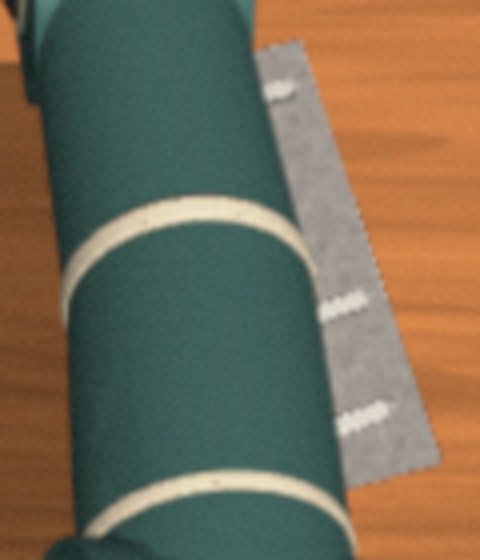

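Dial sits on 6 (pointer ≈70°, at label 6, crop (180,200)). The bar ends on the mat are unchanged. I'll cross-check the bars in the scene view.

```bash
python3 - <<'E'
from h import *
im=cv2.imread('pics/scene0.png')[:,:,::-1].copy()
def yel(im):
    hsv=cv2.cvtColor(im,cv2.COLOR_RGB2HSV); m=cv2.inRange(hsv,(20,120,110),(36,255,255)); m[:, 250:]=0;m[:200]=0
    n,l,s,c=cv2.connectedComponentsWithStats(m)
    for i in range(1,n):
        if s[i,4]>10: print(c[i].round(1),s[i,4],ray('scene',c[i],.016)[:2].round(4))
yel(im)
im=get_image('scene');yel(im)
E
```

```text
[105.8 201. ] 12 [ 0.2069 -0.3568]
[143.5 225.4] 48 [ 0.3957 -0.2948]
[158.7 239.2] 49 [ 0.4816 -0.279 ]
[203.3 269.4] 68 [ 0.662  -0.2227]
[106.1 201.1] 16 [ 0.2081 -0.3562]
[143.7 225.1] 53 [ 0.3944 -0.2939]
[158.9 239.2] 56 [ 0.482  -0.2785]
[203.1 269.4] 65 [ 0.6616 -0.2231]
```

```bash
python3 -m pendant '[{"dx":1.5,"dy":-3.5,"dz":-1,"rx":0,"ry":0,"rz":0},{"dx":3,"dy":-7,"dz":-3,"rx":0,"ry":0,"rz":0},{"dx":4.5,"dy":-10.5,"dz":-5,"rx":0,"ry":0,"rz":0},{"dx":6,"dy":-14,"dz":-7,"rx":0,"ry":0,"rz":0},{"dx":7.3,"dy":-17.3,"dz":-9,"rx":0,"ry":0,"rz":0}]' 0
python3 -m pendant '[{"dx":0,"dy":0,"dz":-3,"rx":0,"ry":0,"rz":0},{"dx":0,"dy":0,"dz":-5,"rx":0,"ry":0,"rz":0},{"dx":0,"dy":0,"dz":-5,"rx":0,"ry":0,"rz":0}]' 0
python3 -c "
from h import *;st()
crop('scene',150,200,270,300,6,'a1.png')"
```

```text
t: 7.6
tcp_pos: [0.6695, -0.262, 0.1057]
ee_rot: [0.001, 0.611, 0.792, 0.0]
ft_force: [0.6, -0.3, 0.6]
gripper_width: 0.0429
t: 7.85
tcp_pos: [0.6665, -0.26, 0.0514]
ee_rot: [-0.003, 0.611, 0.791, -0.001]
ft_force: [-1.4, 0.4, -0.6]
gripper_width: 0.0428
t 7.85 tcp [ 0.6665 -0.26    0.0514] z [-0.006  0.003 -1.   ] yaw_y 14.61 F [-1.4  0.4 -0.6] T [ 0.04  0.04 -0.04] w 0.0428
```

View pics/a1.png

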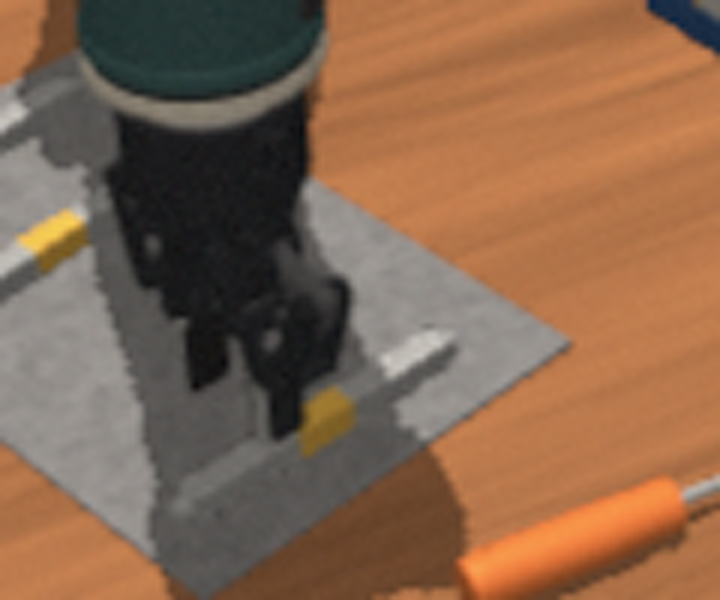

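```bash
python3 -m pendant '[{"dx":0,"dy":0,"dz":0,"rx":0,"ry":0,"rz":0},{"dx":0,"dy":0,"dz":0,"rx":0,"ry":0,"rz":0}]' 0
python3 -c "
from h import *;st()"
```

```text
t: 8.07
tcp_pos: [0.6696, -0.2613, 0.0582]
ee_rot: [0.001, 0.611, 0.791, 0.0]
ft_force: [0.6, 0.5, 0.3]
gripper_width: 0.0427
t 8.07 tcp [ 0.6696 -0.2613  0.0582] z [ 0.003 -0.001 -1.   ] yaw_y 14.62 F [0.6 0.5 0.3] T [ 0.01 -0.05  0.01] w 0.0427
```

```bash
python3 -m pendant '[{"dx":0.1,"dy":-0.7,"dz":-1,"rx":0,"ry":0,"rz":0},{"dx":0.1,"dy":-0.7,"dz":-2,"rx":0,"ry":0,"rz":0},{"dx":0.1,"dy":-0.7,"dz":-3,"rx":0,"ry":0,"rz":0},{"dx":0.1,"dy":-0.7,"dz":-4,"rx":0,"ry":0,"rz":0},{"dx":0.1,"dy":-0.7,"dz":-4,"rx":0,"ry":0,"rz":0}]' 0
python3 -m pendant '[{"dx":0,"dy":0,"dz":0,"rx":0,"ry":0,"rz":0},{"dx":0,"dy":0,"dz":0,"rx":0,"ry":0,"rz":0}]' 0
python3 -c "
from h import *;st()
crop('scene',150,200,270,300,6,'a2.png')"
```

```text
t: 8.48
tcp_pos: [0.6689, -0.2689, 0.0138]
ee_rot: [-0.001, 0.612, 0.791, -0.0]
ft_force: [-0.5, -0.1, 0.4]
gripper_width: 0.0423
t: 8.65
tcp_pos: [0.6691, -0.2687, 0.0151]
ee_rot: [-0.0, 0.612, 0.791, -0.0]
ft_force: [-0.7, 0.8, -0.9]
gripper_width: 0.0429
t 8.65 tcp [ 0.6691 -0.2687  0.0151] z [-0.001  0.    -1.   ] yaw_y 14.56 F [-0.7  0.8 -0.9] T [ 0.03  0.02 -0.04] w 0.0429
```

View pics/a2.png

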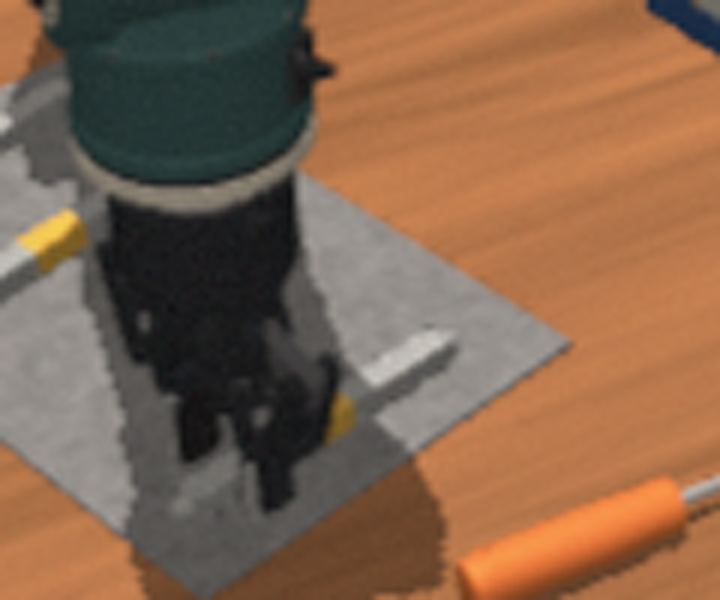

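Fingers straddle bar A near its rear end. I'll raise 3 mm and close.

```bash
python3 -m pendant '[{"dx":0,"dy":0,"dz":0.3,"rx":0,"ry":0,"rz":0},{"dx":0,"dy":0,"dz":0.3,"rx":0,"ry":0,"rz":0},{"dx":0,"dy":0,"dz":0.3,"rx":0,"ry":0,"rz":0},{"dx":0,"dy":0,"dz":0.3,"rx":0,"ry":0,"rz":0},{"dx":0,"dy":0,"dz":0.3,"rx":0,"ry":0,"rz":0}]' 1 80
python3 -c "
from h import *;st()"
python3 -m pendant '[{"dx":0,"dy":0,"dz":0,"rx":0,"ry":0,"rz":0},{"dx":0,"dy":0,"dz":2,"rx":0,"ry":0,"rz":0},{"dx":0,"dy":0,"dz":5,"rx":0,"ry":0,"rz":0},{"dx":0,"dy":0,"dz":8,"rx":0,"ry":0,"rz":0},{"dx":0,"dy":0,"dz":8,"rx":0,"ry":0,"rz":0}]' 1 80
python3 -c "
from h import *;st()
crop('scene',150,180,270,280,6,'a3.png')"
```

```text
t: 9.12
tcp_pos: [0.6699, -0.269, 0.0196]
ee_rot: [0.001, 0.612, 0.791, 0.0]
ft_force: [-0.9, 1.2, 6.5]
gripper_width: 0.0117
t 9.12 tcp [ 0.6699 -0.269   0.0196] z [ 0.001 -0.    -1.   ] yaw_y 14.56 F [-0.9  1.2  6.5] T [ 0.17  0.2  -0.05] w 0.0117
t: 9.53
tcp_pos: [0.672, -0.2697, 0.1052]
ee_rot: [0.004, 0.612, 0.791, 0.001]
ft_force: [0.9, -0.1, -1.1]
gripper_width: 0.0111
t 9.53 tcp [ 0.672  -0.2697  0.1052] z [ 0.007 -0.003 -1.   ] yaw_y 14.55 F [ 0.9 -0.1 -1.1] T [-0.06 -0.04 -0.  ] w 0.0111
```

View pics/a3.png

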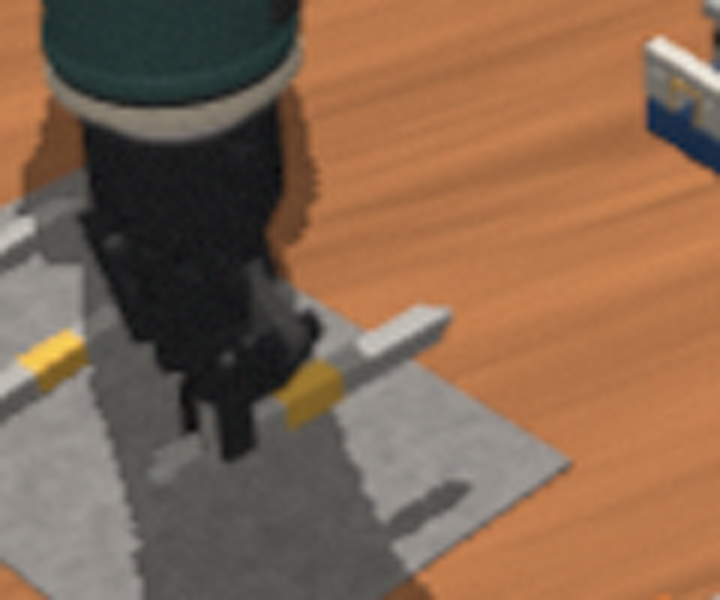

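```bash
python3 -m pendant '[{"dx":-0.5,"dy":4,"dz":0,"rx":0,"ry":0,"rz":-1},{"dx":-1,"dy":8,"dz":0,"rx":0,"ry":0,"rz":-2},{"dx":-1.5,"dy":12,"dz":0,"rx":0,"ry":0,"rz":-3},{"dx":-2,"dy":15,"dz":0,"rx":0,"ry":0,"rz":-4},{"dx":-2.5,"dy":18,"dz":0,"rx":0,"ry":0,"rz":-4.7}]' 1 80
python3 -m pendant '[{"dx":-0.1,"dy":2,"dz":-1,"rx":0,"ry":0,"rz":0},{"dx":-0.3,"dy":3,"dz":-2,"rx":0,"ry":0,"rz":0},{"dx":-0.4,"dy":4,"dz":-3,"rx":0,"ry":0,"rz":0},{"dx":-0.4,"dy":4,"dz":-3,"rx":0,"ry":0,"rz":0},{"dx":-0.4,"dy":4,"dz":-3,"rx":0,"ry":0,"rz":0}]' 1 80
python3 -c "
from h import *;st()"
```

```text
t: 10.0
tcp_pos: [0.6434, -0.0868, 0.0979]
ee_rot: [-0.001, 0.644, 0.765, -0.0]
ft_force: [0.7, -0.3, -2.0]
gripper_width: 0.0112
t: 10.42
tcp_pos: [0.6399, -0.0499, 0.0677]
ee_rot: [-0.001, 0.644, 0.765, -0.001]
ft_force: [0.0, 0.3, -0.9]
gripper_width: 0.0112
t 10.42 tcp [ 0.6399 -0.0499  0.0677] z [-0.002 -0.    -1.   ] yaw_y 9.83 F [ 0.   0.3 -0.9] T [-0.16 -0.05  0.02] w 0.0112
```

```bash
python3 -m pendant '[{"dx":0.3,"dy":0.3,"dz":-1,"rx":0,"ry":0,"rz":0},{"dx":0.3,"dy":0.7,"dz":-2,"rx":0,"ry":0,"rz":0},{"dx":0.3,"dy":0.7,"dz":-2.6,"rx":0,"ry":0,"rz":0},{"dx":0.3,"dy":0.7,"dz":-2.6,"rx":0,"ry":0,"rz":0},{"dx":0.3,"dy":0.7,"dz":-2.6,"rx":0,"ry":0,"rz":0}]' 1 80
python3 -c "
from h import *;st()
s=crop('scene',230,180,330,260,7,'a4.png');t=crop('top',220,140,310,215,8,'a4t.png')"
```

```text
t: 10.83
tcp_pos: [0.6431, -0.0423, 0.0422]
ee_rot: [-0.0, 0.644, 0.765, -0.0]
ft_force: [1.0, 0.5, -1.2]
gripper_width: 0.0126
t 10.83 tcp [ 0.6431 -0.0423  0.0422] z [-0.001 -0.    -1.   ] yaw_y 9.84 F [ 1.   0.5 -1.2] T [-0.06  0.04 -0.03] w 0.0126
```

View pics/a4.png

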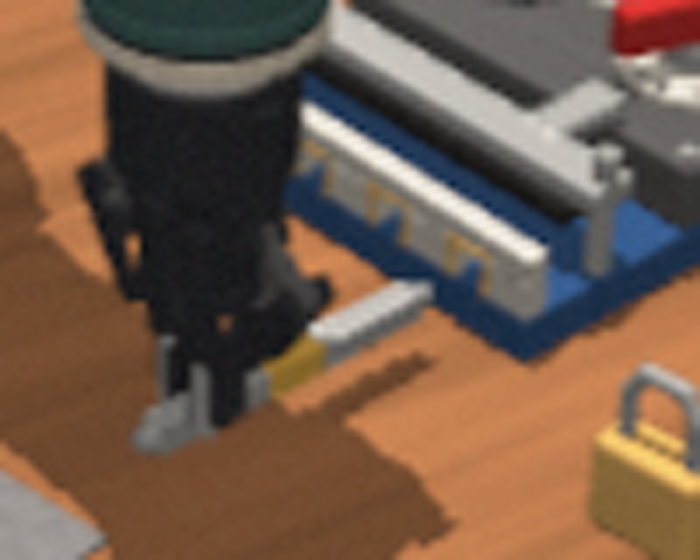

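View pics/a4t.png

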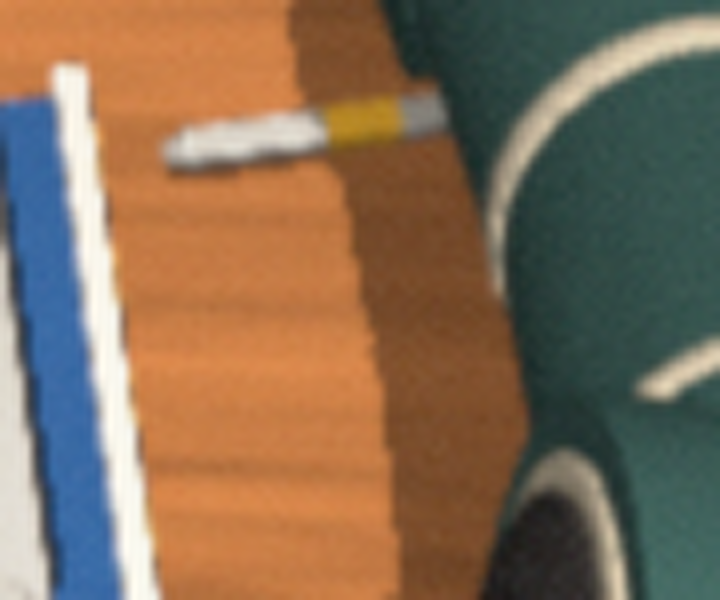

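```bash
cat >> h.py <<'E'
def tri(a,b):
    """a=top px, b=scene px -> 3D closest point & miss"""
    K,o1,M=cam('top');d1=M@np.linalg.solve(K,[*a,1.]);K,o2,M=cam('scene');d2=M@np.linalg.solve(K,[*b,1.])
    A=np.c_[d1,-d2];t=np.linalg.lstsq(A,o2-o1,rcond=None)[0];p=o1+d1*t[0];q=o2+d2*t[1];return ((p+q)/2).round(4),np.linalg.norm(p-q).round(4)
E
python3 -m pendant '[{"dx":0,"dy":0,"dz":0,"rx":0,"ry":0,"rz":0},{"dx":0,"dy":0,"dz":0,"rx":0,"ry":0,"rz":0},{"dx":0,"dy":0,"dz":0,"rx":0,"ry":0,"rz":0}]' 1 100
python3 - <<'E'
from h import *
st()
t=get_image('top');s=get_image('scene')
def ycen(im,x0,y0,x1,y1,lo):
    hsv=cv2.cvtColor(im,cv2.COLOR_RGB2HSV);m=cv2.inRange(hsv,lo,(36,255,255))[y0:y1,x0:x1];v,u=np.nonzero(m);return u.mean()+x0,v.mean()+y0,len(u)
a=ycen(t,255,140,280,165,(20,150,100));b=ycen(s,262,220,285,242,(20,150,100));print(a,b,tri(a[:2],b[:2]))
T=(220+165/8-.5,140+153/8-.5);S=(230+428/7-.5,180+293/7-.5);print('tip',tri(T,S))
crop('scene',240,200,320,250,9,'a5.png',s)
E
```

```text
t: 11.18
tcp_pos: [0.6435, -0.0421, 0.0431]
ee_rot: [0.0, 0.644, 0.765, 0.0]
ft_force: [-0.4, 0.5, -1.6]
gripper_width: 0.0106
t 11.18 tcp [ 0.6435 -0.0421  0.0431] z [ 0. -0. -1.] yaw_y 9.85 F [-0.4  0.5 -1.6] T [-0.02 -0.05  0.  ] w 0.0106
(np.float64(264.8181818181818), np.float64(155.03030303030303), 33) (np.float64(272.05882352941177), np.float64(231.1764705882353), 34) (array([0.6363, 0.005 , 0.036 ]), np.float64(0.0059))
tip (array([0.6225, 0.0816, 0.0338]), np.float64(0.0025))
```

View pics/a5.png

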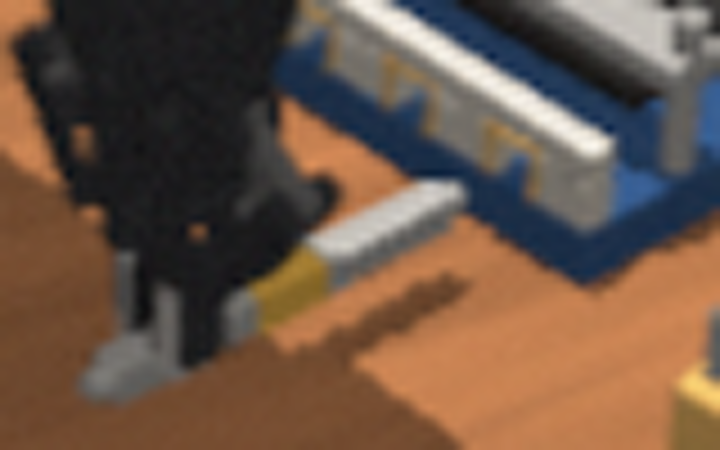

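```bash
python3 -m pendant '[{"dx":-0.14,"dy":0.79,"dz":0,"rx":0,"ry":0,"rz":0},{"dx":-0.27,"dy":1.58,"dz":0,"rx":0,"ry":0,"rz":0},{"dx":-0.41,"dy":2.36,"dz":0,"rx":0,"ry":0,"rz":0},{"dx":-0.55,"dy":3.15,"dz":0,"rx":0,"ry":0,"rz":0},{"dx":-0.68,"dy":3.94,"dz":0,"rx":0,"ry":0,"rz":0}]' 1 100
python3 -c "
from h import *;st()
s=crop('scene',240,190,320,240,9,'a6.png')"
```

```text
t: 11.7
tcp_pos: [0.6363, -0.0012, 0.0428]
ee_rot: [-0.0, 0.643, 0.765, 0.0]
ft_force: [-0.4, 0.8, -2.7]
gripper_width: 0.0104
t 11.7 tcp [ 0.6363 -0.0012  0.0428] z [-0.  0. -1.] yaw_y 9.89 F [-0.4  0.8 -2.7] T [-0.05  0.01 -0.02] w 0.0104
```

View pics/a6.png

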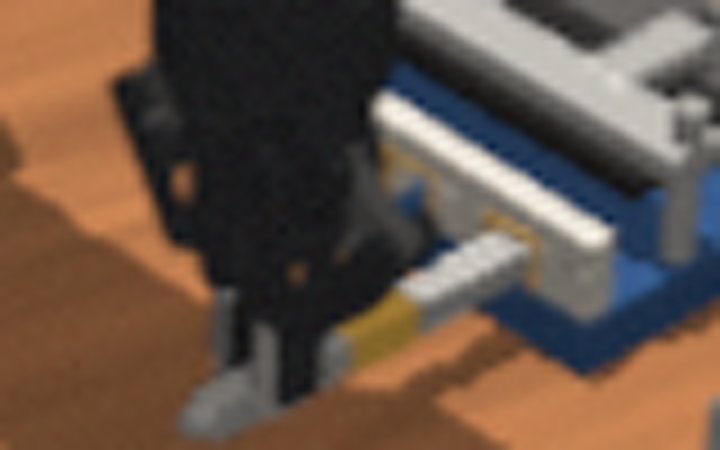

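The tip is inside eye 3 (crop (515,250)) with no contact force. I'll keep sliding.

```bash
python3 -m pendant '[{"dx":-0.17,"dy":0.98,"dz":0,"rx":0,"ry":0,"rz":0},{"dx":-0.34,"dy":1.97,"dz":0,"rx":0,"ry":0,"rz":0},{"dx":-0.5,"dy":2.95,"dz":0,"rx":0,"ry":0,"rz":0},{"dx":-0.67,"dy":3.94,"dz":0,"rx":0,"ry":0,"rz":0},{"dx":-0.67,"dy":3.94,"dz":0,"rx":0,"ry":0,"rz":0}]' 1 100
python3 -c "
from h import *;st()"
python3 -m pendant '[{"dx":-0.14,"dy":0.79,"dz":0,"rx":0,"ry":0,"rz":0},{"dx":-0.27,"dy":1.58,"dz":0,"rx":0,"ry":0,"rz":0},{"dx":-0.41,"dy":2.36,"dz":0,"rx":0,"ry":0,"rz":0},{"dx":-0.55,"dy":3.15,"dz":0,"rx":0,"ry":0,"rz":0},{"dx":-0.6,"dy":3.45,"dz":0,"rx":0,"ry":0,"rz":0}]' 1 100
python3 -c "
from h import *;st()
s=crop('scene',240,170,340,240,7,'a7.png')"
```

```text
t: 12.17
tcp_pos: [0.6294, 0.04, 0.0429]
ee_rot: [-0.0, 0.643, 0.766, 0.0]
ft_force: [-1.2, 1.0, -0.8]
gripper_width: 0.0105
t 12.17 tcp [0.6294 0.04   0.0429] z [-0.     0.001 -1.   ] yaw_y 10.01 F [-1.2  1.  -0.8] T [ 0.02 -0.02 -0.02] w 0.0105
t: 12.58
tcp_pos: [0.6236, 0.0731, 0.0428]
ee_rot: [-0.0, 0.643, 0.766, 0.0]
ft_force: [0.3, -0.1, -0.3]
gripper_width: 0.0104
t 12.58 tcp [0.6236 0.0731 0.0428] z [-0.     0.001 -1.   ] yaw_y 9.93 F [ 0.3 -0.1 -0.3] T [-0.01 -0.    0.  ] w 0.0104
```

View pics/a7.png

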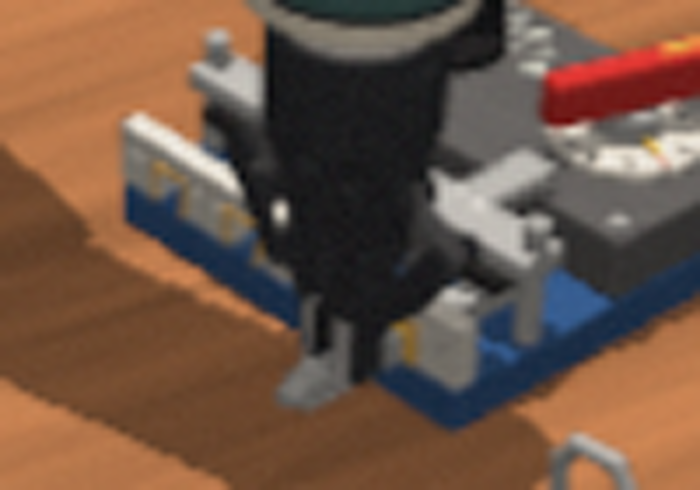

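```bash
python3 -m pendant '[{"dx":-0.03,"dy":0.2,"dz":-0.1,"rx":0,"ry":0,"rz":0},{"dx":-0.07,"dy":0.4,"dz":-0.1,"rx":0,"ry":0,"rz":0},{"dx":-0.1,"dy":0.6,"dz":-0.1,"rx":0,"ry":0,"rz":0},{"dx":-0.14,"dy":0.8,"dz":-0.1,"rx":0,"ry":0,"rz":0}]' 1 100
python3 -c "
from h import *;st()"
```

```text
t: 12.97
tcp_pos: [0.6225, 0.0792, 0.0418]
ee_rot: [0.0, 0.644, 0.765, -0.0]
ft_force: [-0.4, 1.1, -1.3]
gripper_width: 0.0106
t 12.97 tcp [0.6225 0.0792 0.0418] z [-0. -0. -1.] yaw_y 9.83 F [-0.4  1.1 -1.3] T [-0.05 -0.01  0.02] w 0.0106
```

```bash
python3 -m pendant '[{"dx":-0.03,"dy":0.2,"dz":0,"rx":0,"ry":0,"rz":0},{"dx":-0.05,"dy":0.3,"dz":0,"rx":0,"ry":0,"rz":0},{"dx":-0.05,"dy":0.3,"dz":0,"rx":0,"ry":0,"rz":0}]' 1 100
python3 -c "
from h import *;st()"
python3 -m pendant '[{"dx":-0.03,"dy":0.2,"dz":0,"rx":0,"ry":0,"rz":0},{"dx":-0.05,"dy":0.3,"dz":0,"rx":0,"ry":0,"rz":0},{"dx":-0.05,"dy":0.3,"dz":0,"rx":0,"ry":0,"rz":0}]' 1 100
python3 -c "
from h import *;st()"
```

```text
t: 13.22
tcp_pos: [0.622, 0.0822, 0.0418]
ee_rot: [0.0, 0.644, 0.765, -0.0]
ft_force: [0.6, -0.7, -1.1]
gripper_width: 0.0107
t 13.22 tcp [0.622  0.0822 0.0418] z [-0. -0. -1.] yaw_y 9.85 F [ 0.6 -0.7 -1.1] T [-0.22 -0.01  0.03] w 0.0107
t: 13.47
tcp_pos: [0.6218, 0.0828, 0.0417]
ee_rot: [0.001, 0.644, 0.765, -0.001]
ft_force: [0.9, -12.2, -0.4]
gripper_width: 0.0107
t 13.47 tcp [0.6218 0.0828 0.0417] z [ 0.    -0.003 -1.   ] yaw_y 9.75 F [  0.9 -12.2  -0.4] T [-2.5  -0.39  0.07] w 0.0107
```

Contact is 12 N at the predicted home pose, so bar A is home. Release and lift.

```bash
python3 -m pendant '[{"dx":0.02,"dy":-0.1,"dz":-0.1,"rx":0,"ry":0,"rz":0},{"dx":0.02,"dy":-0.1,"dz":-0.1,"rx":0,"ry":0,"rz":0},{"dx":0.02,"dy":-0.1,"dz":-0.1,"rx":0,"ry":0,"rz":0},{"dx":0.02,"dy":-0.1,"dz":-0.1,"rx":0,"ry":0,"rz":0}]' 0.2 80
python3 -c "
from h import *;st()"
python3 -m pendant '[{"dx":0,"dy":0,"dz":2,"rx":0,"ry":0,"rz":0},{"dx":0,"dy":0,"dz":5,"rx":0,"ry":0,"rz":0},{"dx":0,"dy":0,"dz":9,"rx":0,"ry":0,"rz":0},{"dx":0,"dy":-3,"dz":10,"rx":0,"ry":0,"rz":0},{"dx":-1,"dy":-7,"dz":10,"rx":0,"ry":0,"rz":0}]' 0.2
python3 -m pendant '[{"dx":-3,"dy":-3,"dz":0,"rx":0,"ry":0,"rz":4},{"dx":-6,"dy":-6,"dz":0,"rx":0,"ry":0,"rz":8},{"dx":-9,"dy":-9,"dz":0,"rx":0,"ry":0,"rz":12},{"dx":-9,"dy":-12,"dz":0,"rx":0,"ry":0,"rz":12},{"dx":-9,"dy":-16,"dz":0,"rx":0,"ry":0,"rz":12}]' 0
python3 -c "
from h import *;st()
s=get_image('scene');t=get_image('top')
crop('scene',240,140,340,240,6,'a8.png',s);crop('top',150,130,270,230,6,'a8t.png',t)
for im,n in((s,'scene'),(t,'top')):
    hsv=cv2.cvtColor(im,cv2.COLOR_RGB2HSV);m=cv2.inRange(hsv,(20,110,90),(36,255,255));k,l,S,c=cv2.connectedComponentsWithStats(m)
    for i in range(1,k):
        if S[i,4]>10: print(n,c[i].round(1),S[i,4],ray(n,c[i],.016)[:2].round(4))
"
```

```text
t: 13.8
tcp_pos: [0.6217, 0.0847, 0.0409]
ee_rot: [-0.0, 0.644, 0.765, 0.0]
ft_force: [-0.3, 0.3, -0.0]
gripper_width: 0.0341
t 13.8 tcp [0.6217 0.0847 0.0409] z [ 0.  0. -1.] yaw_y 9.87 F [-0.3  0.3 -0. ] T [-0.    0.   -0.04] w 0.0341
t: 14.22
tcp_pos: [0.6143, 0.0176, 0.1447]
ee_rot: [0.002, 0.642, 0.767, 0.003]
ft_force: [1.4, -0.7, -0.5]
gripper_width: 0.0342
t: 14.63
tcp_pos: [0.5204, -0.1456, 0.1414]
ee_rot: [0.0, 0.559, 0.829, 0.0]
ft_force: [2.1, 0.3, 0.7]
gripper_width: 0.0427
t 14.63 tcp [ 0.5204 -0.1456  0.1414] z [ 0.  0. -1.] yaw_y 22.01 F [2.1 0.3 0.7] T [ 0.02 -0.11  0.05] w 0.0427
scene [23.1 22.4] 87 [-2.794  -0.2384]
scene [309.4 154. ] 123 [0.2758 0.4117]
scene [427.  163.2] 142 [0.5602 0.7529]
scene [106.2 200.5] 22 [ 0.2044 -0.3549]
scene [143.6 225.3] 53 [ 0.3954 -0.2944]
scene [158.9 239.5] 55 [ 0.483 -0.279]
scene [407.3 245.4] 27 [0.8673 0.3185]
scene [323.8 245.9] 12 [0.7477 0.1118]
scene [384.2 249.2] 12 [0.8457 0.2497]
scene [382.6 255.3] 23 [0.8627 0.2269]
top [173.5  86.1] 38 [0.8742 0.3125]
top [197.4  91.4] 49 [0.8568 0.2316]
top [181.6  97. ] 58 [0.8356 0.283 ]
top [206.9 102.2] 24 [0.8189 0.198 ]
top [235.5 115.8] 16 [0.7731 0.1014]
top [223.7 161. ] 38 [0.618  0.1341]
top [ 37.1 186. ] 196 [0.5211 0.7306]
top [139.  262.4] 75 [0.2875 0.3831]
```

View pics/a8.png

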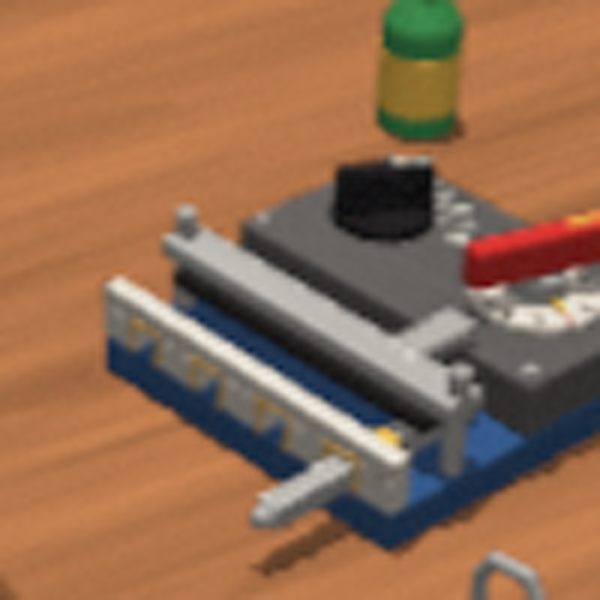

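View pics/a8t.png

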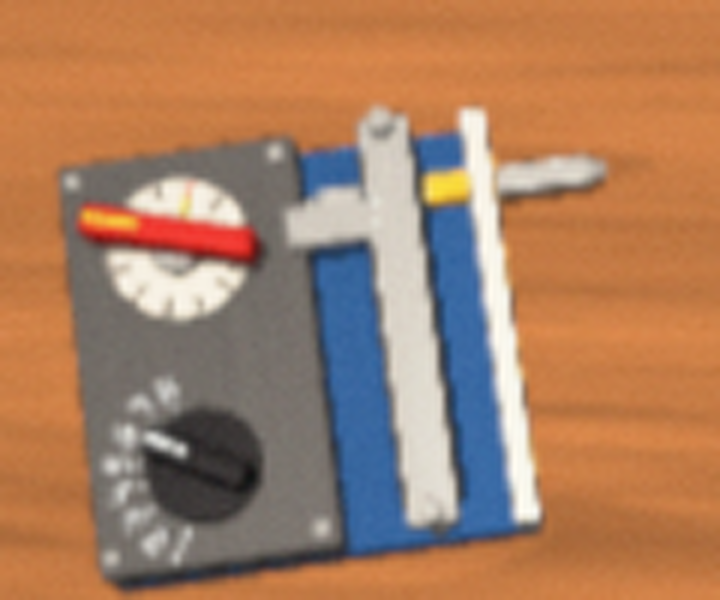

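Bar A is home in eye 3 (scene crop (340,470)). Next is bar B.

```bash
python3 -m pendant '[{"dx":-0.5,"dy":-3.5,"dz":0,"rx":0,"ry":0,"rz":0},{"dx":-1,"dy":-7,"dz":0,"rx":0,"ry":0,"rz":0},{"dx":-1.5,"dy":-10.5,"dz":-1,"rx":0,"ry":0,"rz":0},{"dx":-2,"dy":-14,"dz":-2,"rx":0,"ry":0,"rz":0},{"dx":-2.3,"dy":-17.6,"dz":-3,"rx":0,"ry":0,"rz":-0.5}]' 0
python3 -m pendant '[{"dx":0,"dy":0,"dz":-2,"rx":0,"ry":0,"rz":0},{"dx":0,"dy":0,"dz":-4,"rx":0,"ry":0,"rz":0},{"dx":0,"dy":0,"dz":-6,"rx":0,"ry":0,"rz":0},{"dx":0,"dy":0,"dz":-6,"rx":0,"ry":0,"rz":0},{"dx":0,"dy":0,"dz":-6,"rx":0,"ry":0,"rz":0}]' 0
python3 -c "
from h import *;st()
crop('scene',100,170,220,270,6,'b1.png')"
```

```text
t: 15.15
tcp_pos: [0.4984, -0.323, 0.1107]
ee_rot: [0.0, 0.564, 0.826, -0.0]
ft_force: [0.5, 0.9, 0.2]
gripper_width: 0.0424
t: 15.57
tcp_pos: [0.4986, -0.3211, 0.0505]
ee_rot: [-0.001, 0.564, 0.826, 0.0]
ft_force: [1.1, -0.4, 0.4]
gripper_width: 0.0429
t 15.57 tcp [ 0.4986 -0.3211  0.0505] z [-0.001  0.001 -1.   ] yaw_y 21.38 F [ 1.1 -0.4  0.4] T [ 0.03  0.02 -0.05] w 0.0429
```

View pics/b1.png

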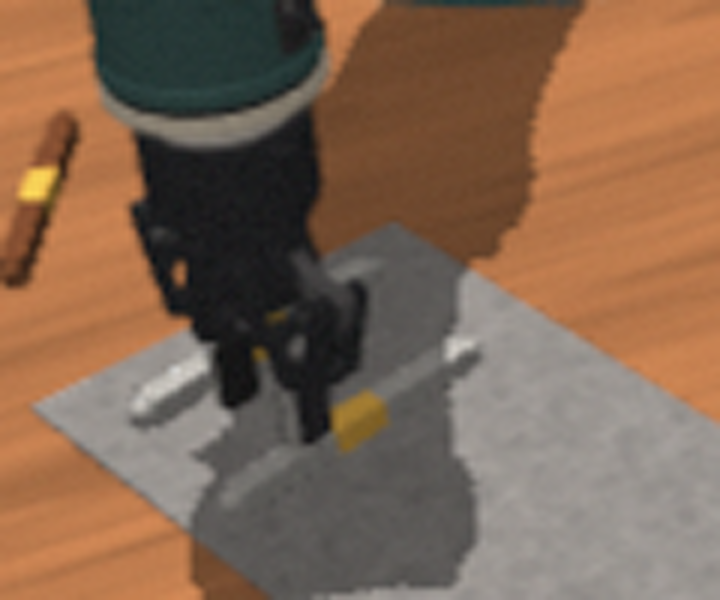

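```bash
python3 -m pendant '[{"dx":-0.1,"dy":0,"dz":-1,"rx":0,"ry":0,"rz":0},{"dx":-0.1,"dy":0,"dz":-2,"rx":0,"ry":0,"rz":0},{"dx":-0.1,"dy":0,"dz":-3.15,"rx":0,"ry":0,"rz":0},{"dx":-0.1,"dy":0,"dz":-3.15,"rx":0,"ry":0,"rz":0},{"dx":-0.1,"dy":0,"dz":-3.15,"rx":0,"ry":0,"rz":0}]' 0
python3 -m pendant '[{"dx":0,"dy":0,"dz":0,"rx":0,"ry":0,"rz":0},{"dx":0,"dy":0,"dz":0,"rx":0,"ry":0,"rz":0},{"dx":0,"dy":0,"dz":0,"rx":0,"ry":0,"rz":0},{"dx":0,"dy":0,"dz":0,"rx":0,"ry":0,"rz":0},{"dx":0,"dy":0,"dz":0,"rx":0,"ry":0,"rz":0}]' 1 100
python3 -c "
from h import *;st()"
python3 -m pendant '[{"dx":0,"dy":0,"dz":0,"rx":0,"ry":0,"rz":0},{"dx":0,"dy":0,"dz":2,"rx":0,"ry":0,"rz":0},{"dx":0,"dy":0,"dz":5,"rx":0,"ry":0,"rz":0},{"dx":0,"dy":0,"dz":8,"rx":0,"ry":0,"rz":0},{"dx":0,"dy":0,"dz":8,"rx":0,"ry":0,"rz":0}]' 1 100
python3 -c "
from h import *;st()
crop('scene',100,150,220,250,6,'b2.png')"
```

```text
t: 16.03
tcp_pos: [0.4973, -0.3214, 0.0185]
ee_rot: [-0.001, 0.564, 0.826, -0.0]
ft_force: [0.1, -0.7, 1.4]
gripper_width: 0.0427
t: 16.45
tcp_pos: [0.498, -0.3219, 0.0201]
ee_rot: [0.001, 0.564, 0.826, -0.0]
ft_force: [-1.3, 1.7, 6.3]
gripper_width: 0.0111
t 16.45 tcp [ 0.498  -0.3219  0.0201] z [ 0.001 -0.001 -1.   ] yaw_y 21.35 F [-1.3  1.7  6.3] T [0.29 0.4  0.04] w 0.0111
t: 16.87
tcp_pos: [0.5, -0.3229, 0.1049]
ee_rot: [0.004, 0.564, 0.826, 0.0]
ft_force: [1.2, -1.2, -0.2]
gripper_width: 0.0106
t 16.87 tcp [ 0.5    -0.3229  0.1049] z [ 0.006 -0.004 -1.   ] yaw_y 21.35 F [ 1.2 -1.2 -0.2] T [-0.08 -0.08 -0.01] w 0.0106
```

View pics/b2.png

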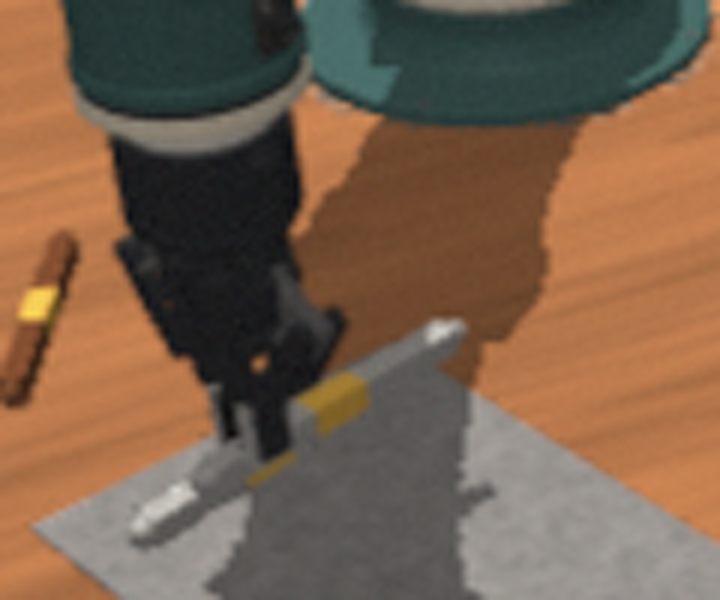

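```bash
python3 -m pendant '[{"dx":0.7,"dy":4,"dz":0,"rx":0,"ry":0,"rz":-2},{"dx":1.4,"dy":8,"dz":0,"rx":0,"ry":0,"rz":-4},{"dx":2.1,"dy":12,"dz":0,"rx":0,"ry":0,"rz":-6},{"dx":2.8,"dy":16,"dz":0,"rx":0,"ry":0,"rz":-8},{"dx":3.5,"dy":20,"dz":0,"rx":0,"ry":0,"rz":-11.5}]' 1 100
python3 -m pendant '[{"dx":0.5,"dy":3,"dz":-1.5,"rx":0,"ry":0,"rz":0},{"dx":1.0,"dy":5,"dz":-3,"rx":0,"ry":0,"rz":0},{"dx":1.0,"dy":6,"dz":-4.5,"rx":0,"ry":0,"rz":0},{"dx":1.0,"dy":6.2,"dz":-5.8,"rx":0,"ry":0,"rz":0},{"dx":1.0,"dy":6.2,"dz":-5.8,"rx":0,"ry":0,"rz":0}]' 1 100
python3 -m pendant '[{"dx":0,"dy":0,"dz":0,"rx":0,"ry":0,"rz":0}]' 1 100
python3 -c "
from h import *;st()
s=crop('scene',230,170,330,250,7,'b4.png');t=crop('top',220,140,310,215,8,'b4t.png')"
```

```text
t: 17.33
tcp_pos: [0.5323, -0.1199, 0.0987]
ee_rot: [-0.0, 0.644, 0.765, -0.0]
ft_force: [0.9, -0.5, -0.4]
gripper_width: 0.0105
t: 17.75
tcp_pos: [0.541, -0.0593, 0.0386]
ee_rot: [-0.002, 0.643, 0.766, -0.001]
ft_force: [-1.9, -0.2, -2.1]
gripper_width: 0.0104
t: 17.83
tcp_pos: [0.5421, -0.0607, 0.0406]
ee_rot: [-0.001, 0.644, 0.765, -0.001]
ft_force: [0.3, 0.0, -0.7]
gripper_width: 0.0102
t 17.83 tcp [ 0.5421 -0.0607  0.0406] z [-0.002 -0.    -1.   ] yaw_y 9.8 F [ 0.3  0.  -0.7] T [-0.1  -0.05  0.  ] w 0.0102
```

View pics/b4.png

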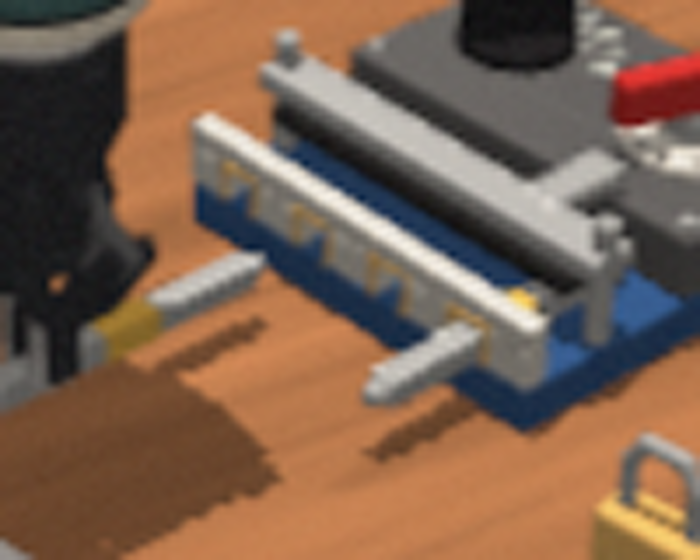

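View pics/b4t.png

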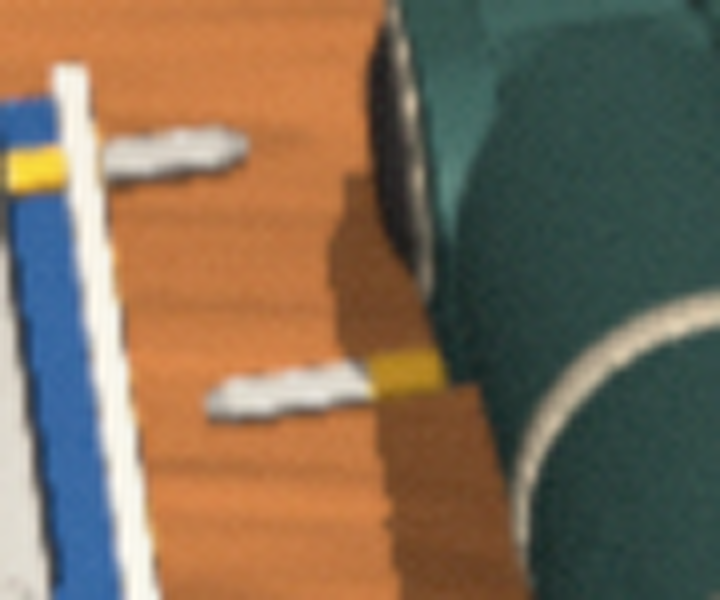

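```bash
python3 - <<'E'
from h import *
p,_=tri((220+208/8-.5,140+405/8-.5),(230+262/7-.5,170+262/7-.5));print(p,_)
e=np.array([.5189,.0904]);d=e-p[:2];print('lat',d@[.9852,.171],'ahead',d@[-.171,.985])
s=st()
E
```

```text
[0.5207 0.0616 0.0327] 0.0027
lat 0.003151439999999976 ahead 0.028675799999999998
t 17.93 tcp [ 0.5429 -0.061   0.0418] z [ 0.    -0.001 -1.   ] yaw_y 9.76 F [-1.1 -0.3 -1.4] T [-0.04 -0.05  0.01] w 0.0107
```

```bash
python3 -m pendant '[{"dx":0.25,"dy":0.04,"dz":0.1,"rx":0,"ry":0,"rz":0},{"dx":0.11,"dy":0.84,"dz":0.1,"rx":0,"ry":0,"rz":0},{"dx":-0.05,"dy":1.84,"dz":0.1,"rx":0,"ry":0,"rz":0},{"dx":-0.22,"dy":2.84,"dz":0.1,"rx":0,"ry":0,"rz":0},{"dx":-0.39,"dy":3.8,"dz":0.1,"rx":0,"ry":0,"rz":0}]' 1 100
python3 -c "
from h import *;st()
s=crop('scene',230,170,330,250,7,'b5.png')"
```

```text
t: 18.35
tcp_pos: [0.5385, -0.0201, 0.0425]
ee_rot: [-0.0, 0.643, 0.765, 0.0]
ft_force: [0.1, 0.5, -1.1]
gripper_width: 0.01
t 18.35 tcp [ 0.5385 -0.0201  0.0425] z [ 0.  0. -1.] yaw_y 9.9 F [ 0.1  0.5 -1.1] T [-0.    0.06 -0.01] w 0.01
```

View pics/b5.png

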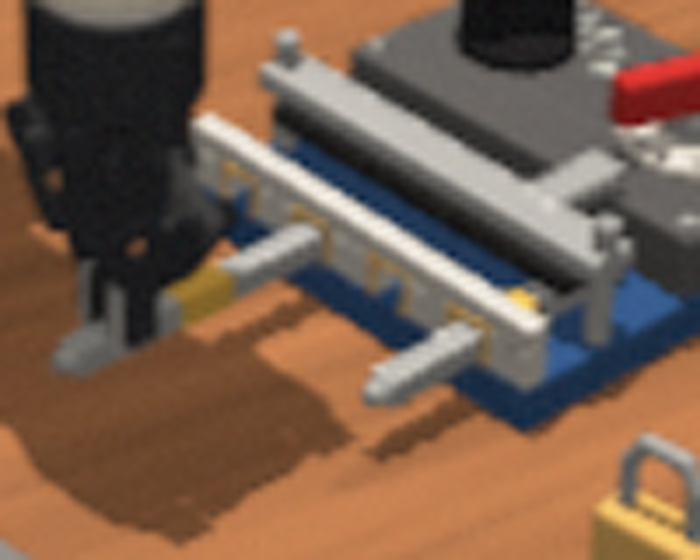

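```bash
python3 -m pendant '[{"dx":-0.17,"dy":0.98,"dz":0,"rx":0,"ry":0,"rz":0},{"dx":-0.34,"dy":1.97,"dz":0,"rx":0,"ry":0,"rz":0},{"dx":-0.5,"dy":2.95,"dz":0,"rx":0,"ry":0,"rz":0},{"dx":-0.67,"dy":3.94,"dz":0,"rx":0,"ry":0,"rz":0},{"dx":-0.67,"dy":3.94,"dz":0,"rx":0,"ry":0,"rz":0}]' 1 100
python3 -c "
from h import *;st()"
python3 -m pendant '[{"dx":-0.14,"dy":0.79,"dz":0,"rx":0,"ry":0,"rz":0},{"dx":-0.27,"dy":1.58,"dz":0,"rx":0,"ry":0,"rz":0},{"dx":-0.41,"dy":2.36,"dz":0,"rx":0,"ry":0,"rz":0},{"dx":-0.55,"dy":3.15,"dz":0,"rx":0,"ry":0,"rz":0},{"dx":-0.62,"dy":3.6,"dz":-0.1,"rx":0,"ry":0,"rz":0}]' 1 100
python3 -c "
from h import *;st()"
python3 -m pendant '[{"dx":-0.03,"dy":0.2,"dz":0,"rx":0,"ry":0,"rz":0},{"dx":-0.07,"dy":0.4,"dz":0,"rx":0,"ry":0,"rz":0},{"dx":-0.09,"dy":0.5,"dz":0,"rx":0,"ry":0,"rz":0},{"dx":-0.09,"dy":0.5,"dz":0,"rx":0,"ry":0,"rz":0}]' 1 100
python3 -c "
from h import *;st()"
```

```text
t: 18.82
tcp_pos: [0.5317, 0.0204, 0.0423]
ee_rot: [-0.0, 0.643, 0.766, 0.0]
ft_force: [-0.1, 0.5, -0.8]
gripper_width: 0.0106
t 18.82 tcp [0.5317 0.0204 0.0423] z [-0.     0.001 -1.   ] yaw_y 10.0 F [-0.1  0.5 -0.8] T [ 0.01  0.02 -0.02] w 0.0106
t: 19.23
tcp_pos: [0.5257, 0.055, 0.0414]
ee_rot: [-0.0, 0.643, 0.765, 0.0]
ft_force: [0.4, -0.2, -1.2]
gripper_width: 0.0106
t 19.23 tcp [0.5257 0.055  0.0414] z [ 0.  0. -1.] yaw_y 9.9 F [ 0.4 -0.2 -1.2] T [-0.06 -0.01  0.03] w 0.0106
t: 19.57
tcp_pos: [0.525, 0.0587, 0.0413]
ee_rot: [0.0, 0.644, 0.765, -0.0]
ft_force: [0.5, 0.3, -1.3]
gripper_width: 0.0108
t 19.57 tcp [0.525  0.0587 0.0413] z [-0. -0. -1.] yaw_y 9.85 F [ 0.5  0.3 -1.3] T [ 0.02 -0.05  0.09] w 0.0108
```

```bash
python3 -m pendant '[{"dx":-0.03,"dy":0.2,"dz":0,"rx":0,"ry":0,"rz":0},{"dx":-0.07,"dy":0.4,"dz":0,"rx":0,"ry":0,"rz":0},{"dx":-0.08,"dy":0.45,"dz":0,"rx":0,"ry":0,"rz":0},{"dx":-0.08,"dy":0.45,"dz":0,"rx":0,"ry":0,"rz":0}]' 1 100
python3 -c "
from h import *;st()"
python3 -m pendant '[{"dx":-0.03,"dy":0.2,"dz":0,"rx":0,"ry":0,"rz":0},{"dx":-0.05,"dy":0.3,"dz":0,"rx":0,"ry":0,"rz":0},{"dx":-0.05,"dy":0.3,"dz":0,"rx":0,"ry":0,"rz":0}]' 1 100
python3 -c "
from h import *;st()"
```

```text
t: 19.9
tcp_pos: [0.5241, 0.0633, 0.0413]
ee_rot: [-0.0, 0.644, 0.765, -0.0]
ft_force: [-0.4, 0.1, -0.9]
gripper_width: 0.0107
t 19.9 tcp [0.5241 0.0633 0.0413] z [-0.  0. -1.] yaw_y 9.86 F [-0.4  0.1 -0.9] T [ 0.04 -0.   -0.  ] w 0.0107
t: 20.15
tcp_pos: [0.5237, 0.0663, 0.0413]
ee_rot: [0.0, 0.644, 0.765, -0.0]
ft_force: [-0.5, 0.5, -1.5]
gripper_width: 0.0107
t 20.15 tcp [0.5237 0.0663 0.0413] z [ 0. -0. -1.] yaw_y 9.86 F [-0.5  0.5 -1.5] T [-0.12 -0.05  0.05] w 0.0107
```

```bash
python3 -m pendant '[{"dx":-0.03,"dy":0.2,"dz":0,"rx":0,"ry":0,"rz":0},{"dx":-0.05,"dy":0.3,"dz":0,"rx":0,"ry":0,"rz":0},{"dx":-0.05,"dy":0.3,"dz":0,"rx":0,"ry":0,"rz":0}]' 1 100
python3 -c "
from h import *;st();crop('scene',230,150,330,240,6,'b6.png')"
```

```text
t: 20.4
tcp_pos: [0.5234, 0.0669, 0.0412]
ee_rot: [0.001, 0.645, 0.765, -0.001]
ft_force: [2.4, -14.1, -0.2]
gripper_width: 0.0107
t 20.4 tcp [0.5234 0.0669 0.0412] z [-0.    -0.003 -1.   ] yaw_y 9.74 F [  2.4 -14.1  -0.2] T [-3.01 -0.44  0.01] w 0.0107
```

View pics/b6.png

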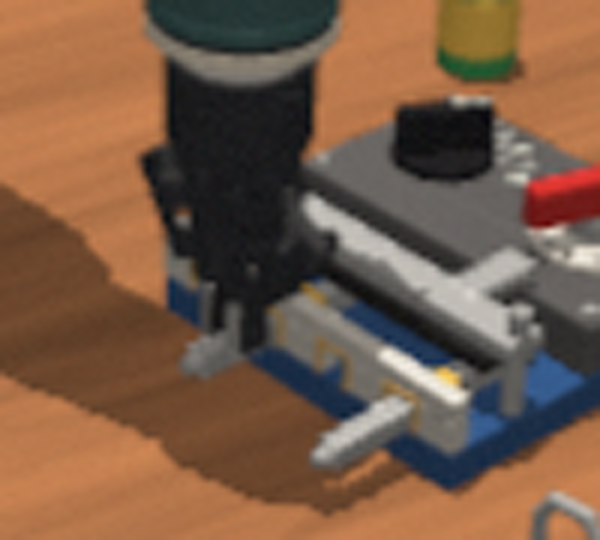

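```bash
python3 -m pendant '[{"dx":0.02,"dy":-0.1,"dz":-0.05,"rx":0,"ry":0,"rz":0},{"dx":0.02,"dy":-0.1,"dz":-0.05,"rx":0,"ry":0,"rz":0},{"dx":0.02,"dy":-0.1,"dz":-0.05,"rx":0,"ry":0,"rz":0},{"dx":0.02,"dy":-0.1,"dz":-0.05,"rx":0,"ry":0,"rz":0}]' 0.2 80
python3 -m pendant '[{"dx":0,"dy":0,"dz":2,"rx":0,"ry":0,"rz":0},{"dx":0,"dy":0,"dz":5,"rx":0,"ry":0,"rz":0},{"dx":0,"dy":0,"dz":9,"rx":0,"ry":0,"rz":0},{"dx":0,"dy":-3,"dz":9,"rx":0,"ry":0,"rz":0},{"dx":-1,"dy":-7,"dz":9,"rx":0,"ry":0,"rz":0}]' 0.2
python3 -m pendant '[{"dx":-1,"dy":-4,"dz":0,"rx":0,"ry":0,"rz":3},{"dx":-2,"dy":-8,"dz":0,"rx":0,"ry":0,"rz":6},{"dx":-3,"dy":-12,"dz":0,"rx":0,"ry":0,"rz":9},{"dx":-4,"dy":-16,"dz":0,"rx":0,"ry":0,"rz":12},{"dx":-5,"dy":-20,"dz":0,"rx":0,"ry":0,"rz":12.5}]' 0
python3 -c "
from h import *;st()
s=get_image('scene');t=get_image('top')
crop('scene',90,140,340,270,3,'b8.png',s);crop('top',150,130,400,270,3,'b8t.png',t)
hsv=cv2.cvtColor(s,cv2.COLOR_RGB2HSV);m=cv2.inRange(hsv,(20,110,90),(36,255,255));k,l,S,c=cv2.connectedComponentsWithStats(m)
for i in range(1,k):
    if S[i,4]>10 and c[i][0]<320: print(c[i].round(1),S[i,4],ray('scene',c[i],.016)[:2].round(4))
"
```

```text
t: 20.78
tcp_pos: [0.5234, 0.0686, 0.0408]
ee_rot: [-0.0, 0.644, 0.765, 0.0]
ft_force: [0.0, -0.1, -0.4]
gripper_width: 0.0345
t: 21.2
tcp_pos: [0.5157, 0.0005, 0.1332]
ee_rot: [0.002, 0.642, 0.767, 0.002]
ft_force: [0.4, -1.8, -0.6]
gripper_width: 0.0339
t: 21.62
tcp_pos: [0.4626, -0.2034, 0.131]
ee_rot: [0.0, 0.555, 0.832, 0.0]
ft_force: [1.0, 0.0, 0.1]
gripper_width: 0.0426
t 21.62 tcp [ 0.4626 -0.2034  0.131 ] z [ 0. -0. -1.] yaw_y 22.57 F [1.  0.  0.1] T [ 0.03 -0.09 -0.03] w 0.0426
[23.  22.4] 85 [-2.792  -0.2392]
[309.3 154. ] 122 [0.2759 0.4113]
[106.2 200.5] 22 [ 0.2044 -0.3549]
[143.5 225.3] 51 [ 0.3953 -0.2948]
```

View pics/b8.png

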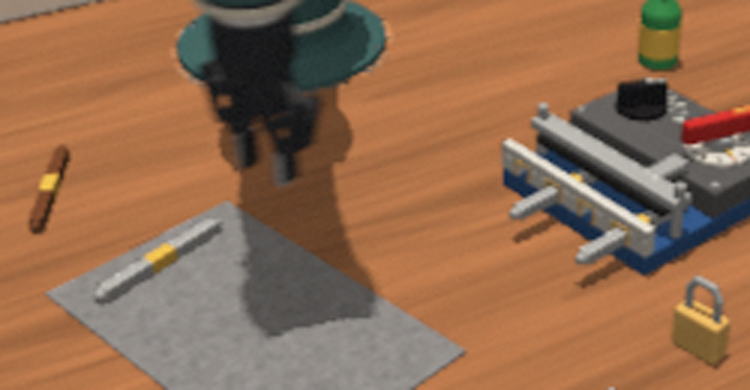

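View pics/b8t.png

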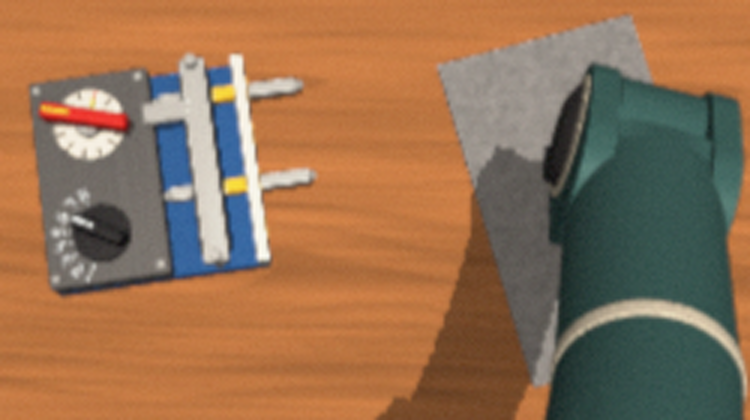

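Both bars are home in eyes 1 and 3, and bar C hasn't moved (scene px (143.5,225.3)). On to bar C.

```bash
python3 -m pendant '[{"dx":-1.5,"dy":-3.5,"dz":0,"rx":0,"ry":0,"rz":0},{"dx":-3,"dy":-7,"dz":0,"rx":0,"ry":0,"rz":0},{"dx":-4.2,"dy":-10.5,"dz":-1,"rx":0,"ry":0,"rz":0},{"dx":-5.2,"dy":-13.4,"dz":-3,"rx":0,"ry":0,"rz":0},{"dx":-5.2,"dy":-13.4,"dz":-6,"rx":0,"ry":0,"rz":0}]' 0
python3 -m pendant '[{"dx":0,"dy":0,"dz":-1.5,"rx":0,"ry":0,"rz":0},{"dx":0,"dy":0,"dz":-2,"rx":0,"ry":0,"rz":0},{"dx":0,"dy":0,"dz":-2,"rx":0,"ry":0,"rz":0}]' 0
python3 -c "
from h import *;st()
crop('scene',90,150,210,250,6,'c1.png')"
```

```text
t: 22.13
tcp_pos: [0.4097, -0.3425, 0.0718]
ee_rot: [0.002, 0.56, 0.829, -0.001]
ft_force: [0.4, -1.5, -1.0]
gripper_width: 0.0428
t: 22.38
tcp_pos: [0.4112, -0.335, 0.0499]
ee_rot: [-0.001, 0.556, 0.831, 0.0]
ft_force: [-0.1, 0.9, -0.5]
gripper_width: 0.0429
t 22.38 tcp [ 0.4112 -0.335   0.0499] z [-0.001  0.001 -1.   ] yaw_y 22.38 F [-0.1  0.9 -0.5] T [ 0.05 -0.01  0.  ] w 0.0429
```

View pics/c1.png

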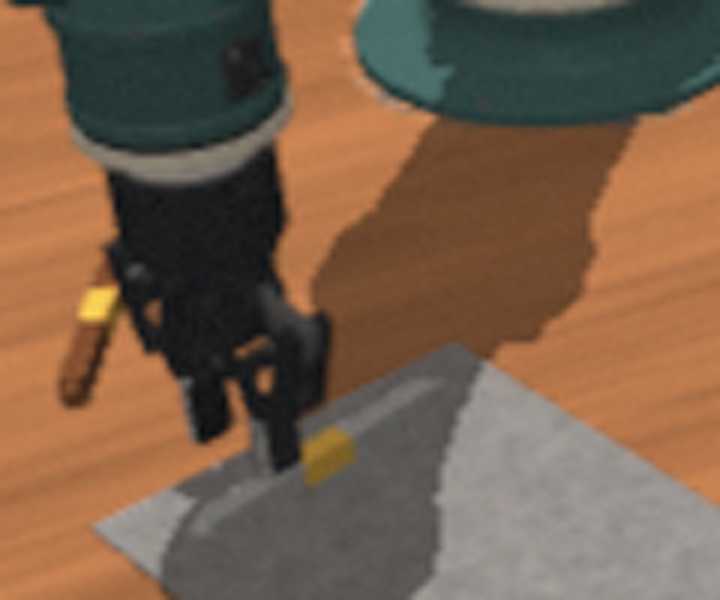

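```bash
python3 -m pendant '[{"dx":0,"dy":-0.2,"dz":-1,"rx":0,"ry":0,"rz":0},{"dx":0,"dy":-0.2,"dz":-2,"rx":0,"ry":0,"rz":0},{"dx":0,"dy":-0.2,"dz":-3.1,"rx":0,"ry":0,"rz":0},{"dx":0,"dy":-0.2,"dz":-3.1,"rx":0,"ry":0,"rz":0},{"dx":0,"dy":-0.2,"dz":-3.1,"rx":0,"ry":0,"rz":0}]' 0
python3 -c "
from h import *;st()
crop('scene',90,150,210,250,6,'c2.png')"
```

```text
t: 22.85
tcp_pos: [0.4111, -0.3374, 0.0192]
ee_rot: [-0.001, 0.557, 0.831, 0.0]
ft_force: [0.1, -0.3, -0.1]
gripper_width: 0.0426
t 22.85 tcp [ 0.4111 -0.3374  0.0192] z [-0.001  0.001 -1.   ] yaw_y 22.37 F [ 0.1 -0.3 -0.1] T [-0.06  0.   -0.02] w 0.0426
```

View pics/c2.png

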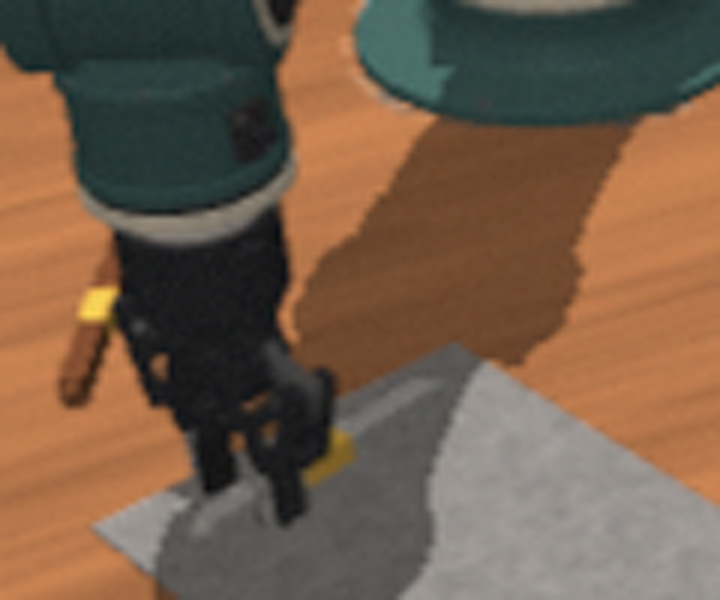

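```bash
python3 -m pendant '[{"dx":0,"dy":0,"dz":0,"rx":0,"ry":0,"rz":0},{"dx":0,"dy":0,"dz":0,"rx":0,"ry":0,"rz":0},{"dx":0,"dy":0,"dz":0,"rx":0,"ry":0,"rz":0},{"dx":0,"dy":0,"dz":0,"rx":0,"ry":0,"rz":0},{"dx":0,"dy":0,"dz":0,"rx":0,"ry":0,"rz":0}]' 1 100
python3 -c "
from h import *;st()"
python3 -m pendant '[{"dx":0,"dy":0,"dz":0,"rx":0,"ry":0,"rz":0},{"dx":0,"dy":0,"dz":2,"rx":0,"ry":0,"rz":0},{"dx":0,"dy":0,"dz":5,"rx":0,"ry":0,"rz":0},{"dx":0,"dy":0,"dz":8,"rx":0,"ry":0,"rz":0},{"dx":0,"dy":0,"dz":8,"rx":0,"ry":0,"rz":0}]' 1 100
python3 -c "
from h import *;st()
crop('scene',90,130,210,250,5,'c3.png')"
```

```text
t: 23.32
tcp_pos: [0.4116, -0.3381, 0.0205]
ee_rot: [0.0, 0.557, 0.831, -0.0]
ft_force: [-1.3, 1.4, 10.1]
gripper_width: 0.0108
t 23.32 tcp [ 0.4116 -0.3381  0.0205] z [ 0.001 -0.001 -1.   ] yaw_y 22.35 F [-1.3  1.4 10.1] T [0.32 0.59 0.09] w 0.0108
t: 23.73
tcp_pos: [0.4133, -0.3393, 0.1049]
ee_rot: [0.003, 0.557, 0.831, -0.0]
ft_force: [1.7, -0.4, -0.0]
gripper_width: 0.011
t 23.73 tcp [ 0.4133 -0.3393  0.1049] z [ 0.005 -0.004 -1.   ] yaw_y 22.35 F [ 1.7 -0.4 -0. ] T [-0.18 -0.19 -0.03] w 0.011
```

View pics/c3.png

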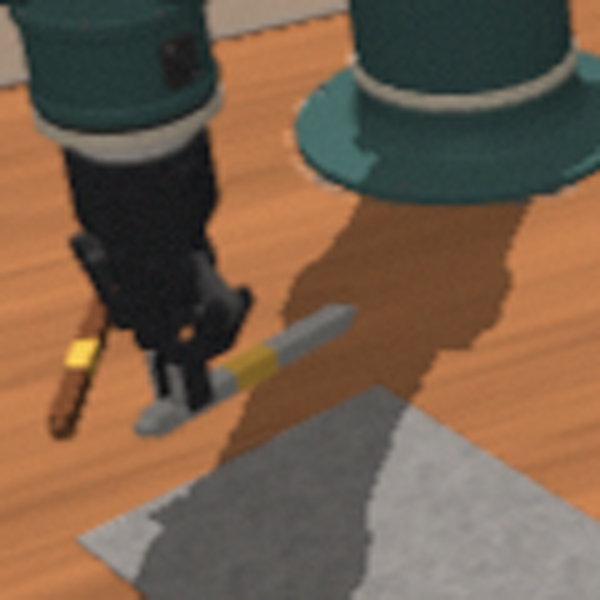

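```bash
python3 -m pendant '[{"dx":1.2,"dy":3.9,"dz":0,"rx":0,"ry":0,"rz":-2.5},{"dx":2.4,"dy":7.8,"dz":0,"rx":0,"ry":0,"rz":-5},{"dx":3.6,"dy":11.7,"dz":0,"rx":0,"ry":0,"rz":-7.5},{"dx":4.8,"dy":15.6,"dz":0,"rx":0,"ry":0,"rz":-10},{"dx":6,"dy":19.5,"dz":0,"rx":0,"ry":0,"rz":-12.5}]' 1 100
python3 -m pendant '[{"dx":1.2,"dy":3.5,"dz":-1,"rx":0,"ry":0,"rz":0},{"dx":2.3,"dy":6,"dz":-2.5,"rx":0,"ry":0,"rz":0},{"dx":2.3,"dy":6.8,"dz":-4,"rx":0,"ry":0,"rz":0},{"dx":2.3,"dy":6.8,"dz":-5.6,"rx":0,"ry":0,"rz":0},{"dx":2.3,"dy":6.8,"dz":-5.6,"rx":0,"ry":0,"rz":0}]' 1 100
python3 -m pendant '[{"dx":0,"dy":0,"dz":0,"rx":0,"ry":0,"rz":0},{"dx":0,"dy":0,"dz":0,"rx":0,"ry":0,"rz":0}]' 1 100
python3 -c "
from h import *;st()
s=crop('scene',210,170,310,250,7,'c4.png');t=crop('top',220,160,310,235,8,'c4t.png')"
```

```text
t: 24.2
tcp_pos: [0.4711, -0.141, 0.0991]
ee_rot: [-0.0, 0.645, 0.764, -0.0]
ft_force: [0.6, -0.4, -1.4]
gripper_width: 0.0107
t: 24.62
tcp_pos: [0.4925, -0.0737, 0.0408]
ee_rot: [-0.002, 0.643, 0.766, -0.001]
ft_force: [-1.4, -0.1, -1.5]
gripper_width: 0.0105
t: 24.78
tcp_pos: [0.4944, -0.0753, 0.0441]
ee_rot: [0.0, 0.644, 0.765, -0.0]
ft_force: [1.5, 0.4, -1.4]
gripper_width: 0.0106
t 24.78 tcp [ 0.4944 -0.0753  0.0441] z [-0. -0. -1.] yaw_y 9.81 F [ 1.5  0.4 -1.4] T [-0.01 -0.   -0.01] w 0.0106
```

View pics/c4.png

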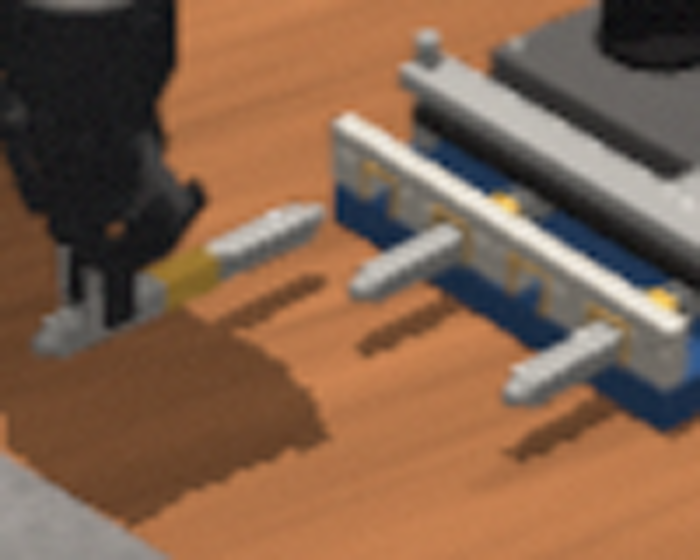

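View pics/c4t.png

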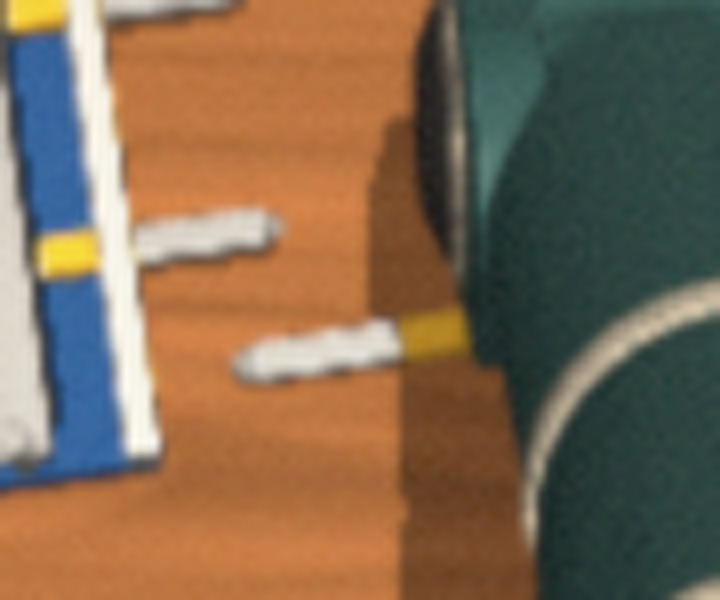

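```bash
python3 - <<'E'
from h import *
p,_=tri((220+237/8-.5,160+364/8-.5),(210+322/7-.5,170+213/7-.5));print(p,_)
e=np.array([.4696,.0819]);d=e-p[:2];print('lat',d@[.9852,.171],'ahead',d@[-.171,.985])
# check with known bar B end now home in eye1: its free end
p,_=tri((220+280/8-.5,160+229/8-.5),(210+355/7-.5,170+288/7-.5));e=np.array([.5189,.0904]);d=e-p[:2];print('B',p,d@[.9852,.171],d@[-.171,.985])
s=st()
E
```

```text
[0.4728 0.0486 0.036 ] 0.0022
lat 0.0025416600000000202 ahead 0.0333477
B [0.5276 0.0333 0.0328] 0.0011928600000000679 0.057731199999999976
t 24.88 tcp [ 0.4947 -0.0754  0.0445] z [ 0.001 -0.    -1.   ] yaw_y 9.8 F [-0.2  0.4 -1.5] T [-0.04  0.02 -0.01] w 0.0106
```

```bash
python3 -m pendant '[{"dx":0.2,"dy":0.04,"dz":-0.15,"rx":0,"ry":0,"rz":0},{"dx":0.03,"dy":1.04,"dz":-0.15,"rx":0,"ry":0,"rz":0},{"dx":-0.14,"dy":2.0,"dz":-0.15,"rx":0,"ry":0,"rz":0},{"dx":-0.31,"dy":3,"dz":-0.15,"rx":0,"ry":0,"rz":0},{"dx":-0.53,"dy":4.3,"dz":-0.15,"rx":0,"ry":0,"rz":0}]' 1 100
python3 -c "
from h import *;st()
s=crop('scene',210,160,310,240,7,'c5.png')"
```

```text
t: 25.3
tcp_pos: [0.4888, -0.0307, 0.0424]
ee_rot: [0.0, 0.644, 0.765, 0.0]
ft_force: [0.2, -0.1, -1.8]
gripper_width: 0.0106
t 25.3 tcp [ 0.4888 -0.0307  0.0424] z [ 0. -0. -1.] yaw_y 9.86 F [ 0.2 -0.1 -1.8] T [-0.09 -0.02 -0.01] w 0.0106
```

View pics/c5.png

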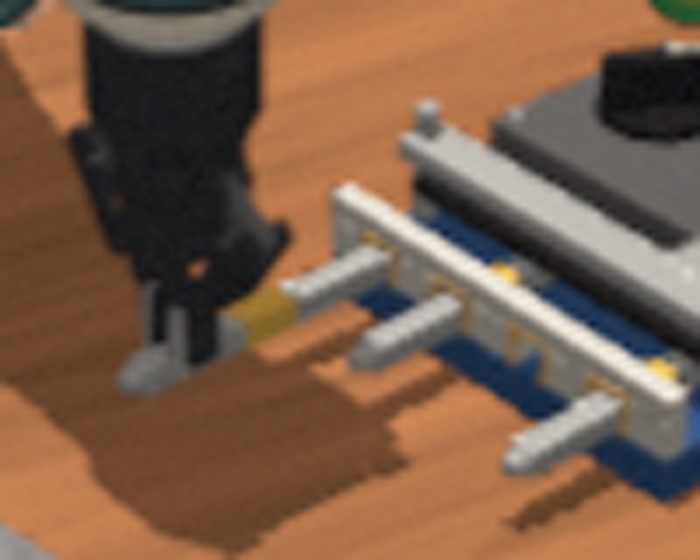

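```bash
python3 -m pendant '[{"dx":-0.17,"dy":0.98,"dz":0,"rx":0,"ry":0,"rz":0},{"dx":-0.34,"dy":1.97,"dz":0,"rx":0,"ry":0,"rz":0},{"dx":-0.5,"dy":2.95,"dz":0,"rx":0,"ry":0,"rz":0},{"dx":-0.67,"dy":3.94,"dz":0,"rx":0,"ry":0,"rz":0},{"dx":-0.67,"dy":3.94,"dz":0,"rx":0,"ry":0,"rz":0}]' 1 100
python3 -c "
from h import *;st()"
python3 -m pendant '[{"dx":-0.14,"dy":0.79,"dz":0,"rx":0,"ry":0,"rz":0},{"dx":-0.27,"dy":1.58,"dz":0,"rx":0,"ry":0,"rz":0},{"dx":-0.41,"dy":2.36,"dz":0,"rx":0,"ry":0,"rz":0},{"dx":-0.55,"dy":3.15,"dz":0,"rx":0,"ry":0,"rz":0},{"dx":-0.66,"dy":3.8,"dz":-0.1,"rx":0,"ry":0,"rz":0}]' 1 100
python3 -c "
from h import *;st()"
python3 -m pendant '[{"dx":-0.03,"dy":0.2,"dz":0,"rx":0,"ry":0,"rz":0},{"dx":-0.07,"dy":0.4,"dz":0,"rx":0,"ry":0,"rz":0},{"dx":-0.09,"dy":0.5,"dz":0,"rx":0,"ry":0,"rz":0},{"dx":-0.09,"dy":0.5,"dz":0,"rx":0,"ry":0,"rz":0}]' 1 100
python3 -c "
from h import *;st()"
```

```text
t: 25.77
tcp_pos: [0.482, 0.0101, 0.0423]
ee_rot: [-0.0, 0.643, 0.766, 0.0]
ft_force: [0.9, 0.5, -1.1]
gripper_width: 0.0111
t 25.77 tcp [0.482  0.0101 0.0423] z [-0.     0.001 -1.   ] yaw_y 9.99 F [ 0.9  0.5 -1.1] T [-0.02 -0.04  0.01] w 0.0111
t: 26.18
tcp_pos: [0.4757, 0.0466, 0.0414]
ee_rot: [0.0, 0.644, 0.765, 0.0]
ft_force: [1.0, -1.9, 3.4]
gripper_width: 0.0106
t 26.18 tcp [0.4757 0.0466 0.0414] z [ 0.  0. -1.] yaw_y 9.87 F [ 1.  -1.9  3.4] T [-0.46 -0.01 -0.  ] w 0.0106
t: 26.52
tcp_pos: [0.475, 0.0506, 0.0414]
ee_rot: [0.0, 0.644, 0.765, 0.0]
ft_force: [1.2, 0.3, 2.3]
gripper_width: 0.0105
t 26.52 tcp [0.475  0.0506 0.0414] z [ 0. -0. -1.] yaw_y 9.84 F [1.2 0.3 2.3] T [ 0.21 -0.02 -0.04] w 0.0105
```

```bash
python3 -m pendant '[{"dx":-0.03,"dy":0.2,"dz":0,"rx":0,"ry":0,"rz":0},{"dx":-0.07,"dy":0.4,"dz":0,"rx":0,"ry":0,"rz":0},{"dx":-0.08,"dy":0.45,"dz":0,"rx":0,"ry":0,"rz":0},{"dx":-0.08,"dy":0.45,"dz":0,"rx":0,"ry":0,"rz":0}]' 1 100
python3 -c "
from h import *;st()"
python3 -m pendant '[{"dx":-0.03,"dy":0.2,"dz":0,"rx":0,"ry":0,"rz":0},{"dx":-0.05,"dy":0.3,"dz":0,"rx":0,"ry":0,"rz":0},{"dx":-0.05,"dy":0.3,"dz":0,"rx":0,"ry":0,"rz":0}]' 1 100
python3 -c "
from h import *;st()"
```

```text
t: 26.85
tcp_pos: [0.4741, 0.0552, 0.0413]
ee_rot: [0.0, 0.644, 0.765, 0.0]
ft_force: [-0.9, -1.4, 3.5]
gripper_width: 0.0109
t 26.85 tcp [0.4741 0.0552 0.0413] z [ 0. -0. -1.] yaw_y 9.86 F [-0.9 -1.4  3.5] T [-0.21 -0.12 -0.03] w 0.0109
t: 27.1
tcp_pos: [0.4738, 0.057, 0.0413]
ee_rot: [0.0, 0.644, 0.765, -0.0]
ft_force: [2.2, -10.6, 4.2]
gripper_width: 0.0105
t 27.1 tcp [0.4738 0.057  0.0413] z [ 0.    -0.001 -1.   ] yaw_y 9.79 F [  2.2 -10.6   4.2] T [-2.16 -0.45  0.07] w 0.0105
```

```bash
python3 -m pendant '[{"dx":0.02,"dy":-0.1,"dz":-0.05,"rx":0,"ry":0,"rz":0},{"dx":0.02,"dy":-0.1,"dz":-0.05,"rx":0,"ry":0,"rz":0},{"dx":0.02,"dy":-0.1,"dz":-0.05,"rx":0,"ry":0,"rz":0},{"dx":0.02,"dy":-0.1,"dz":-0.05,"rx":0,"ry":0,"rz":0}]' 0.2 80
python3 -m pendant '[{"dx":0,"dy":0,"dz":2,"rx":0,"ry":0,"rz":0},{"dx":0,"dy":0,"dz":5,"rx":0,"ry":0,"rz":0},{"dx":0,"dy":0,"dz":9,"rx":0,"ry":0,"rz":0},{"dx":0,"dy":-3,"dz":11,"rx":0,"ry":0,"rz":6},{"dx":0,"dy":-6,"dz":14,"rx":0,"ry":0,"rz":12}]' 0.2
python3 -m pendant '[{"dx":0,"dy":-3,"dz":2,"rx":0,"ry":0,"rz":7},{"dx":0,"dy":-6,"dz":4,"rx":0,"ry":0,"rz":14},{"dx":0,"dy":-9,"dz":6,"rx":0,"ry":0,"rz":21},{"dx":0,"dy":-12,"dz":6,"rx":0,"ry":0,"rz":28},{"dx":0,"dy":-15,"dz":6,"rx":0,"ry":0,"rz":35}]' 0
python3 -c "
from h import *;s=st();print(s['joint_positions'].round(2))
s=get_image('scene');t=get_image('top')
crop('scene',240,140,360,240,6,'c8.png',s);crop('top',150,130,270,230,6,'c8t.png',t)
"
```

```text
t: 27.43
tcp_pos: [0.4736, 0.0574, 0.0407]
ee_rot: [-0.0, 0.644, 0.765, -0.0]
ft_force: [0.6, -0.9, -0.5]
gripper_width: 0.0342
t: 27.85
tcp_pos: [0.4734, 0.0002, 0.1791]
ee_rot: [-0.0, 0.56, 0.829, 0.0]
ft_force: [-0.2, -0.8, -0.3]
gripper_width: 0.034
t: 28.27
tcp_pos: [0.4743, -0.1488, 0.2397]
ee_rot: [0.001, 0.316, 0.949, -0.0]
ft_force: [0.7, -0.2, -0.9]
gripper_width: 0.0427
t 28.27 tcp [ 0.4743 -0.1488  0.2397] z [ 0.002 -0.001 -1.   ] yaw_y 53.15 F [ 0.7 -0.2 -0.9] T [ 0.02 -0.03  0.06] w 0.0427
[ 0.49  0.2  -0.28  1.92  0.07  1.02  1.11]
```

View pics/c8.png

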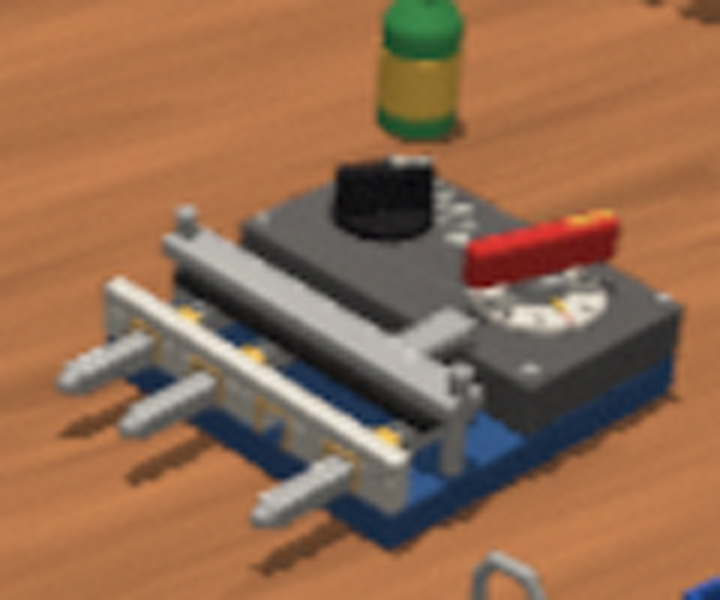

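View pics/c8t.png

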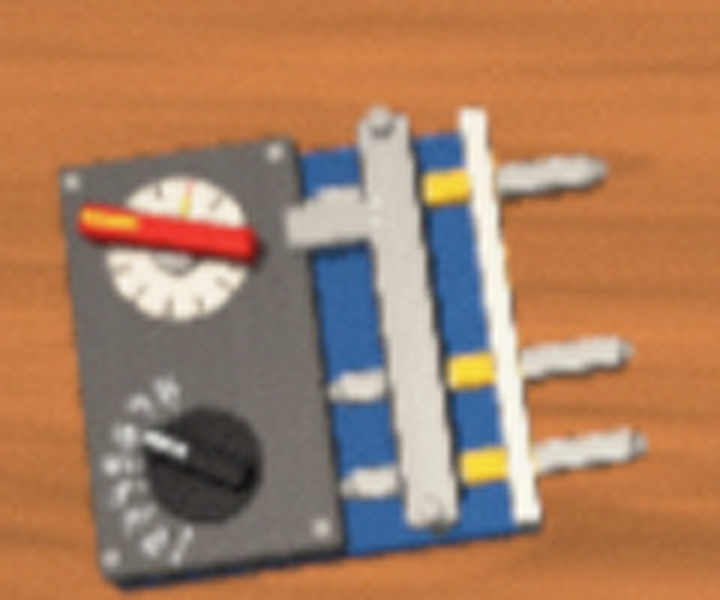

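```bash
python3 - <<'E'
from h import *
for n,a,b,e in [('A',(606,170),(256,520),(.6174,.1075)),('B',(631,350),(124,429),(.5189,.0904)),('C',(645,443),(61,386),(.4696,.0819))]:
    t=(150+a[0]/6-.42,130+a[1]/6-.42);s=(240+b[0]/6-.42,140+b[1]/6-.42)
    for p in (ray('top',t,.032),ray('scene',s,.03)):
        d=np.array(e)-p[:2];print(n,p[:2].round(4),'lat',(d@[.9852,.171]).round(4),'out',(d@[-.171,.985]).round(4))
im=get_image('top');hsv=cv2.cvtColor(im,cv2.COLOR_RGB2HSV);m=cv2.inRange(hsv,(20,110,90),(36,255,255));k,l,S,c=cv2.connectedComponentsWithStats(m)
for i in range(1,k):
    if S[i,4]>10 and 210<c[i][0]<245 and c[i][1]>140:
        p=ray('top',c[i],.039)[:2]-[.5435,.0947];print('band',c[i],S[i,4],'x',p@[.9852,.171],'y',p@[-.171,.985])
E
```

```text
A [0.6255 0.0474] lat 0.0023 out 0.0606
A [0.6261 0.0508] lat 0.0011 out 0.0573
B [0.528  0.0316] lat 0.0011 out 0.0594
B [0.5265 0.0352] lat 0.0019 out 0.0557
C [0.4787 0.0231] lat 0.0011 out 0.0595
C [0.4758 0.0269] lat 0.0033 out 0.0552
band [223.68421053 161.        ] 38 x 0.07324411680947944 y 0.025242730973414826
band [227.83333333 191.27777778] 36 x -0.025920421061611906 y 0.025345311189733797
band [230.05882353 207.14705882] 34 x -0.07680777537327818 y 0.02524198239308988
```

All three bands are level (25.2–25.3 mm) and the dial is on 6, so I'll go to the T-handle now, with the tool at yaw ≈173° so that the whole turn fits in the joint range.

```bash
python3 -m pendant '[{"dx":0.6,"dy":2.4,"dz":0,"rx":0,"ry":0,"rz":7},{"dx":1.2,"dy":4.8,"dz":0,"rx":0,"ry":0,"rz":14},{"dx":1.8,"dy":7.2,"dz":0,"rx":0,"ry":0,"rz":21},{"dx":2.4,"dy":9.6,"dz":0,"rx":0,"ry":0,"rz":28},{"dx":3,"dy":12,"dz":0,"rx":0,"ry":0,"rz":35}]' 0
python3 -m pendant '[{"dx":0.6,"dy":2.4,"dz":0,"rx":0,"ry":0,"rz":7},{"dx":1.2,"dy":4.8,"dz":0,"rx":0,"ry":0,"rz":14},{"dx":1.8,"dy":7.2,"dz":0,"rx":0,"ry":0,"rz":21},{"dx":2.4,"dy":9.6,"dz":0,"rx":0,"ry":0,"rz":28},{"dx":3,"dy":12,"dz":0,"rx":0,"ry":0,"rz":35}]' 0
python3 -m pendant '[{"dx":0.6,"dy":2.4,"dz":0,"rx":0,"ry":0,"rz":7},{"dx":1.2,"dy":4.8,"dz":0,"rx":0,"ry":0,"rz":14},{"dx":1.8,"dy":7.2,"dz":0,"rx":0,"ry":0,"rz":21},{"dx":2.4,"dy":9.6,"dz":0,"rx":0,"ry":0,"rz":28},{"dx":3,"dy":12,"dz":0,"rx":0,"ry":0,"rz":35}]' 0
python3 -c "
from h import *;s=st();print(s['joint_positions'].round(2))"
```

```text
t: 28.83
tcp_pos: [0.5038, -0.0252, 0.2381]
ee_rot: [-0.0, 0.016, 1.0, 0.0]
ft_force: [-0.1, 0.2, -0.0]
gripper_width: 0.0426
t: 29.25
tcp_pos: [0.5336, 0.0949, 0.2381]
ee_rot: [-0.0, -0.285, 0.958, 0.0]
ft_force: [0.5, -0.5, 0.0]
gripper_width: 0.0427
t: 29.67
tcp_pos: [0.5634, 0.2148, 0.238]
ee_rot: [-0.0, -0.56, 0.828, 0.0]
ft_force: [0.7, -0.7, -0.9]
gripper_width: 0.0431
t 29.67 tcp [0.5634 0.2148 0.238 ] z [-0.  0. -1.] yaw_y 158.15 F [ 0.7 -0.7 -0.9] T [-0.01  0.03  0.01] w 0.0431
[ 0.12  0.47 -0.72  1.66  0.33  1.14  2.08]
```

```bash
python3 -m pendant '[{"dx":0.3,"dy":2,"dz":-2,"rx":0,"ry":0,"rz":5},{"dx":0.6,"dy":4,"dz":-4,"rx":0,"ry":0,"rz":10},{"dx":0.8,"dy":5,"dz":-6,"rx":0,"ry":0,"rz":15},{"dx":0.8,"dy":5,"dz":-8,"rx":0,"ry":0,"rz":15},{"dx":0.8,"dy":5,"dz":-9,"rx":0,"ry":0,"rz":15}]' 0
python3 -m pendant '[{"dx":0,"dy":0,"dz":-1,"rx":0,"ry":0,"rz":0},{"dx":0,"dy":0,"dz":-2,"rx":0,"ry":0,"rz":0},{"dx":0,"dy":0,"dz":-2,"rx":0,"ry":0,"rz":0}]' 0
python3 -c "
from h import *;s=st();print(s['joint_positions'].round(2))
crop('scene',280,120,380,220,6,'e1.png')"
```

```text
t: 30.08
tcp_pos: [0.5702, 0.2638, 0.1455]
ee_rot: [-0.001, -0.662, 0.75, 0.001]
ft_force: [-0.5, -0.8, 0.7]
gripper_width: 0.0428
t: 30.33
tcp_pos: [0.5715, 0.262, 0.1268]
ee_rot: [-0.001, -0.661, 0.75, 0.0]
ft_force: [-0.2, -0.2, -0.4]
gripper_width: 0.0428
t 30.33 tcp [0.5715 0.262  0.1268] z [-0.001 -0.001 -1.   ] yaw_y 172.75 F [-0.2 -0.2 -0.4] T [-0.02 -0.03 -0.03] w 0.0428
[ 0.02  0.65 -0.7   1.68  0.49  0.99  2.16]
```

View pics/e1.png

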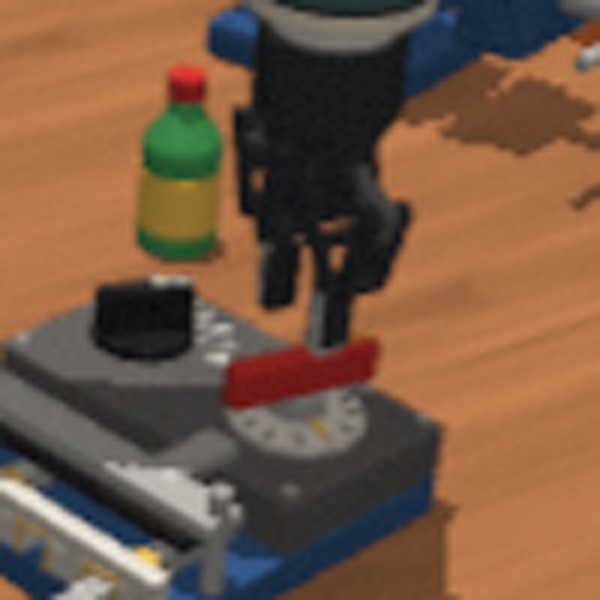

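```bash
python3 -m pendant '[{"dx":0,"dy":0.3,"dz":-1,"rx":0,"ry":0,"rz":0},{"dx":0,"dy":0.3,"dz":-2,"rx":0,"ry":0,"rz":0},{"dx":0,"dy":0.3,"dz":-3,"rx":0,"ry":0,"rz":0},{"dx":0,"dy":0.3,"dz":-3.8,"rx":0,"ry":0,"rz":0},{"dx":0,"dy":0.3,"dz":-3.8,"rx":0,"ry":0,"rz":0}]' 0
python3 -c "
from h import *;s=st()
crop('scene',280,120,380,220,6,'e2.png')"
```

```text
t: 30.8
tcp_pos: [0.5712, 0.2649, 0.088]
ee_rot: [-0.001, -0.661, 0.75, 0.0]
ft_force: [0.7, 0.8, -0.2]
gripper_width: 0.0429
t 30.8 tcp [0.5712 0.2649 0.088 ] z [-0.002 -0.001 -1.   ] yaw_y 172.8 F [ 0.7  0.8 -0.2] T [-0.02  0.05  0.05] w 0.0429
```

View pics/e2.png

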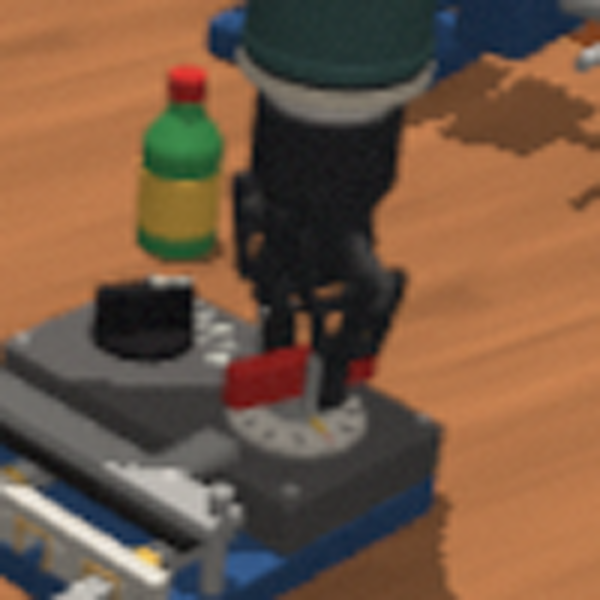

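```bash
python3 -m pendant '[{"dx":0,"dy":0,"dz":0,"rx":0,"ry":0,"rz":0},{"dx":0,"dy":0,"dz":0,"rx":0,"ry":0,"rz":0},{"dx":0,"dy":0,"dz":0,"rx":0,"ry":0,"rz":0},{"dx":0,"dy":0,"dz":0,"rx":0,"ry":0,"rz":0},{"dx":0,"dy":0,"dz":0,"rx":0,"ry":0,"rz":0}]' 1 40
python3 -c "
from h import *;s=st()"
```

```text
t: 31.27
tcp_pos: [0.5702, 0.266, 0.0908]
ee_rot: [-0.001, -0.662, 0.75, 0.001]
ft_force: [-16.5, -2.6, 13.6]
gripper_width: 0.015
t 31.27 tcp [0.5702 0.266  0.0908] z [-0.002 -0.001 -1.   ] yaw_y 172.87 F [-16.5  -2.6  13.6] T [-0.6   3.31 -0.02] w 0.015
```

```bash
python3 -m pendant '[{"dx":-0.2,"dy":0,"dz":0.2,"rx":0,"ry":0,"rz":0},{"dx":-0.2,"dy":0,"dz":0.2,"rx":0,"ry":0,"rz":0},{"dx":-0.2,"dy":0,"dz":0.2,"rx":0,"ry":0,"rz":0}]' 1 40
python3 -c "
from h import *;s=st()"
```

```text
t: 31.52
tcp_pos: [0.5695, 0.2658, 0.0914]
ee_rot: [0.0, -0.662, 0.75, 0.001]
ft_force: [3.6, 6.1, -20.3]
gripper_width: 0.0152
t 31.52 tcp [0.5695 0.2658 0.0914] z [-0.001  0.001 -1.   ] yaw_y 172.83 F [  3.6   6.1 -20.3] T [ 1.44 -0.7  -0.02] w 0.0152
```

```bash
python3 -m pendant '[{"dx":0,"dy":0,"dz":-0.1,"rx":0,"ry":0,"rz":-4},{"dx":0,"dy":0,"dz":-0.1,"rx":0,"ry":0,"rz":-8},{"dx":0,"dy":0,"dz":-0.1,"rx":0,"ry":0,"rz":-12},{"dx":0,"dy":0,"dz":-0.1,"rx":0,"ry":0,"rz":-16},{"dx":0,"dy":0,"dz":-0.1,"rx":0,"ry":0,"rz":-20}]' 1 40
python3 -c "
from h import *;s=st()"
python3 -m pendant '[{"dx":0,"dy":0,"dz":0,"rx":0,"ry":0,"rz":-4},{"dx":0,"dy":0,"dz":0,"rx":0,"ry":0,"rz":-8},{"dx":0,"dy":0,"dz":0,"rx":0,"ry":0,"rz":-12},{"dx":0,"dy":0,"dz":0,"rx":0,"ry":0,"rz":-16},{"dx":0,"dy":0,"dz":0,"rx":0,"ry":0,"rz":-20}]' 1 40
python3 -c "
from h import *;s=st()
crop('scene',280,120,380,220,6,'e3.png')"
```

```text
t: 31.93
tcp_pos: [0.5692, 0.2661, 0.0912]
ee_rot: [-0.0, -0.52, 0.854, 0.001]
ft_force: [-4.9, 3.2, -3.4]
gripper_width: 0.0148
t 31.93 tcp [0.5692 0.2661 0.0912] z [-0.001  0.001 -1.   ] yaw_y 152.65 F [-4.9  3.2 -3.4] T [0.75 1.13 0.09] w 0.0148
t: 32.35
tcp_pos: [0.5688, 0.2665, 0.0912]
ee_rot: [-0.001, -0.364, 0.931, 0.001]
ft_force: [-6.7, 4.9, -2.0]
gripper_width: 0.0148
t 32.35 tcp [0.5688 0.2665 0.0912] z [-0.001  0.001 -1.   ] yaw_y 132.67 F [-6.7  4.9 -2. ] T [0.95 1.56 0.16] w 0.0148
```

View pics/e3.png

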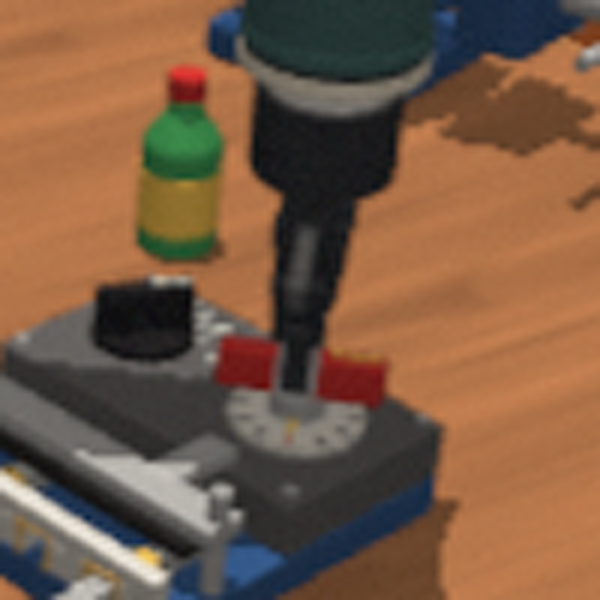

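The handle turns the disc along, and the yellow pointer stays on the red mark. Continue.

```bash
python3 -m pendant '[{"dx":-0.07,"dy":0.05,"dz":0,"rx":0,"ry":0,"rz":-4},{"dx":-0.07,"dy":0.05,"dz":0,"rx":0,"ry":0,"rz":-8},{"dx":-0.07,"dy":0.05,"dz":0,"rx":0,"ry":0,"rz":-12},{"dx":-0.07,"dy":0.05,"dz":0,"rx":0,"ry":0,"rz":-16},{"dx":-0.07,"dy":0.05,"dz":0,"rx":0,"ry":0,"rz":-20}]' 1 40
python3 -c "
from h import *;s=st()"
python3 -m pendant '[{"dx":0,"dy":0,"dz":0,"rx":0,"ry":0,"rz":-4},{"dx":0,"dy":0,"dz":0,"rx":0,"ry":0,"rz":-8},{"dx":0,"dy":0,"dz":0,"rx":0,"ry":0,"rz":-12},{"dx":0,"dy":0,"dz":0,"rx":0,"ry":0,"rz":-16},{"dx":0,"dy":0,"dz":0,"rx":0,"ry":0,"rz":-20}]' 1 40
python3 -c "
from h import *;s=st()"
python3 -m pendant '[{"dx":0,"dy":0,"dz":0,"rx":0,"ry":0,"rz":-4},{"dx":0,"dy":0,"dz":0,"rx":0,"ry":0,"rz":-8},{"dx":0,"dy":0,"dz":0,"rx":0,"ry":0,"rz":-12},{"dx":0,"dy":0,"dz":0,"rx":0,"ry":0,"rz":-16},{"dx":0,"dy":0,"dz":0,"rx":0,"ry":0,"rz":-20}]' 1 40
python3 -c "
from h import *;s=st();print(s['joint_positions'].round(2))
crop('scene',260,120,380,220,6,'e4.png')"
```

```text
t: 32.82
tcp_pos: [0.5685, 0.2669, 0.0912]
ee_rot: [-0.0, -0.197, 0.98, 0.001]
ft_force: [-3.0, 4.8, -5.1]
gripper_width: 0.0152
t 32.82 tcp [0.5685 0.2669 0.0912] z [-0.001  0.001 -1.   ] yaw_y 112.67 F [-3.   4.8 -5.1] T [1.14 0.77 0.12] w 0.0152
t: 33.23
tcp_pos: [0.5684, 0.2674, 0.0912]
ee_rot: [-0.0, -0.023, 1.0, 0.001]
ft_force: [-2.6, 7.0, -4.8]
gripper_width: 0.015
t 33.23 tcp [0.5684 0.2674 0.0912] z [-0.001  0.002 -1.   ] yaw_y 92.69 F [-2.6  7.  -4.8] T [1.58 0.67 0.08] w 0.015
t: 33.65
tcp_pos: [0.5685, 0.2678, 0.0913]
ee_rot: [-0.0, 0.15, 0.989, 0.001]
ft_force: [-1.2, 8.8, -8.4]
gripper_width: 0.0148
t 33.65 tcp [0.5685 0.2678 0.0913] z [-0.     0.002 -1.   ] yaw_y 72.71 F [-1.2  8.8 -8.4] T [2.12 0.27 0.14] w 0.0148
[-0.29  0.61 -0.27  1.71  0.2   0.85  0.62]
```

View pics/e4.png

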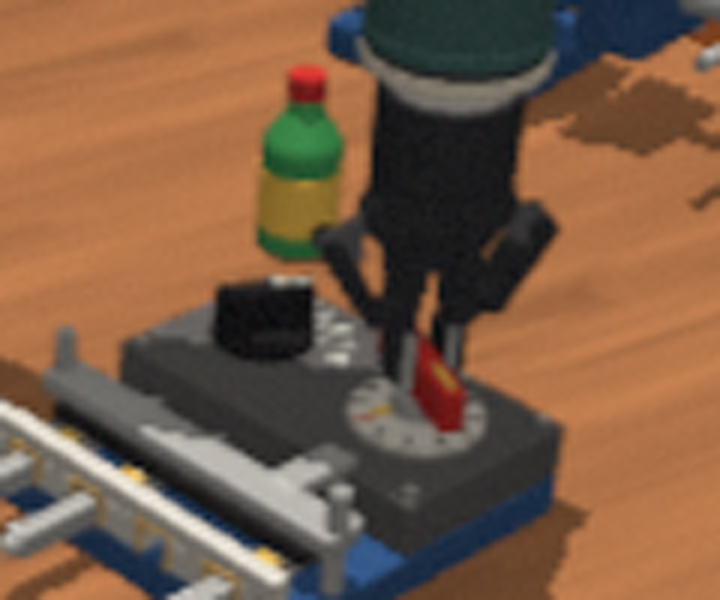

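```bash
python3 -m pendant '[{"dx":0,"dy":0.08,"dz":-0.05,"rx":0,"ry":0,"rz":-4},{"dx":0,"dy":0.08,"dz":-0.05,"rx":0,"ry":0,"rz":-8},{"dx":0,"dy":0.08,"dz":-0.05,"rx":0,"ry":0,"rz":-12},{"dx":0,"dy":0.08,"dz":-0.05,"rx":0,"ry":0,"rz":-16},{"dx":0,"dy":0.08,"dz":-0.05,"rx":0,"ry":0,"rz":-20}]' 1 40
python3 -c "
from h import *;s=st()"
python3 -m pendant '[{"dx":0,"dy":0,"dz":0,"rx":0,"ry":0,"rz":-3},{"dx":0,"dy":0,"dz":0,"rx":0,"ry":0,"rz":-6},{"dx":0,"dy":0,"dz":0,"rx":0,"ry":0,"rz":-9}]' 1 40
python3 -c "
from h import *;s=st()"
python3 -m pendant '[{"dx":0,"dy":0,"dz":0,"rx":0,"ry":0,"rz":-2},{"dx":0,"dy":0,"dz":0,"rx":0,"ry":0,"rz":-4}]' 1 40
python3 -c "
from h import *;s=st()"
python3 -m pendant '[{"dx":0,"dy":0,"dz":0,"rx":0,"ry":0,"rz":-2},{"dx":0,"dy":0,"dz":0,"rx":0,"ry":0,"rz":-2}]' 1 40
python3 -c "
from h import *;s=st()"
python3 -c "
from h import *;crop('scene',260,140,380,220,6,'e5.png')"
```

```text
t: 34.12
tcp_pos: [0.5688, 0.2683, 0.0912]
ee_rot: [-0.0, 0.32, 0.947, 0.001]
ft_force: [-2.5, 5.8, -1.6]
gripper_width: 0.015
t 34.12 tcp [0.5688 0.2683 0.0912] z [ 0.     0.002 -1.   ] yaw_y 52.69 F [-2.5  5.8 -1.6] T [1.39 0.38 0.13] w 0.015
t: 34.37
tcp_pos: [0.569, 0.2685, 0.0912]
ee_rot: [-0.0, 0.393, 0.92, 0.001]
ft_force: [-0.8, 6.6, -2.0]
gripper_width: 0.015
t 34.37 tcp [0.569  0.2685 0.0912] z [ 0.001  0.002 -1.   ] yaw_y 43.75 F [-0.8  6.6 -2. ] T [1.52 0.14 0.17] w 0.015
t: 34.53
tcp_pos: [0.569, 0.2686, 0.0912]
ee_rot: [-0.0, 0.424, 0.906, 0.001]
ft_force: [-0.6, 7.1, -3.1]
gripper_width: 0.0152
t 34.53 tcp [0.569  0.2686 0.0912] z [ 0.001  0.002 -1.   ] yaw_y 39.79 F [-0.6  7.1 -3.1] T [1.63 0.   0.02] w 0.0152
t: 34.7
tcp_pos: [0.5691, 0.2686, 0.0912]
ee_rot: [-0.0, 0.44, 0.898, 0.001]
ft_force: [0.1, 7.6, -2.6]
gripper_width: 0.0152
t 34.7 tcp [0.5691 0.2686 0.0912] z [ 0.001  0.002 -1.   ] yaw_y 37.75 F [ 0.1  7.6 -2.6] T [1.57 0.03 0.04] w 0.0152
```

View pics/e5.png

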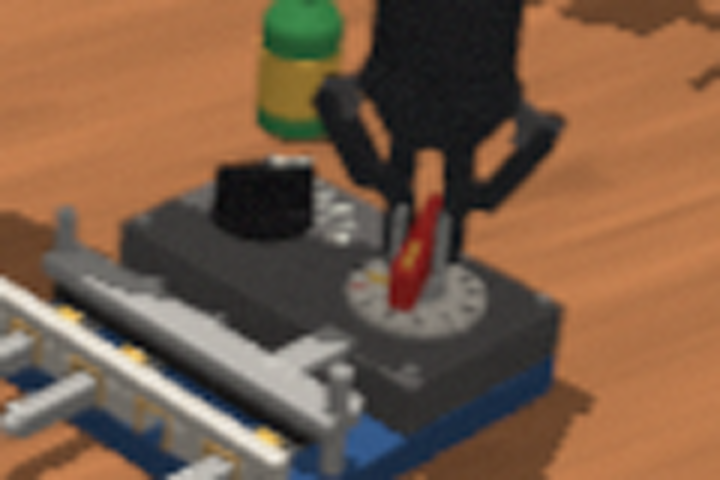

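```bash
python3 -c "
from h import *;im=get_image('scene');c=cv2.resize(im[175:200,312:348],None,fx=20,fy=20,interpolation=cv2.INTER_CUBIC)
cv2.imwrite('pics/e6.png',np.clip(c.astype(int)*1.5,0,255).astype(np.uint8)[:,:,::-1])
st()
t=get_image('top');crop('top',150,145,250,235,6,'e6t.png',t)"
```

```text
t 34.8 tcp [0.5691 0.2686 0.0912] z [ 0.001  0.002 -1.   ] yaw_y 37.88 F [-1.   6.7 -3.2] T [1.54 0.16 0.05] w 0.0149
```

View pics/e6.png

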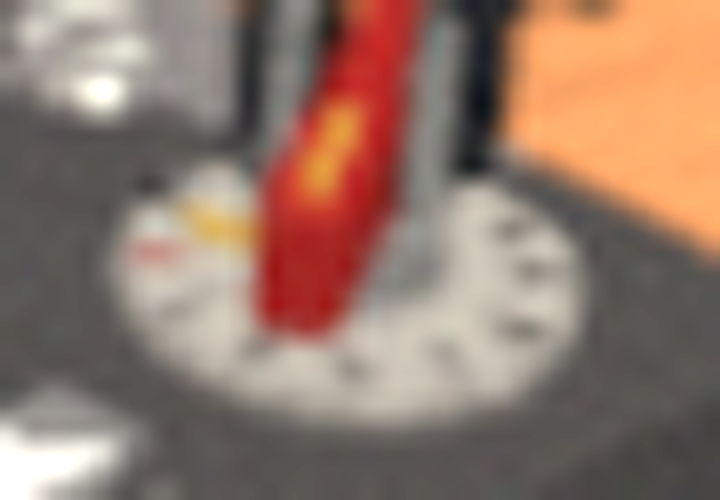

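View pics/e6t.png

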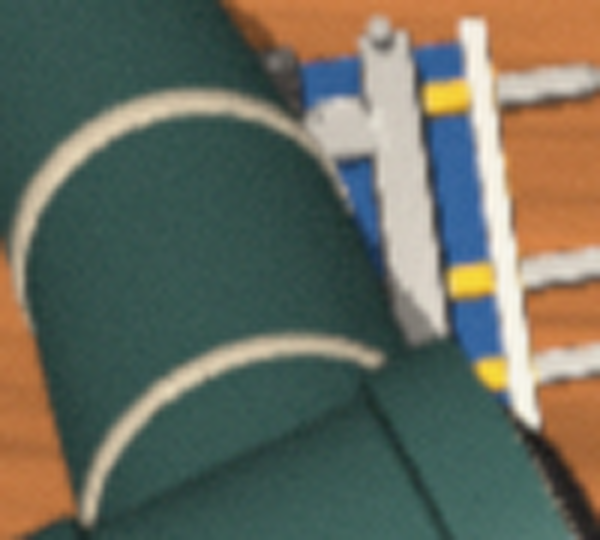

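```bash
python3 - <<'E'
from h import *
# disc centre in this crop via visible rim: left (108,260) right (590,280) bottom (370,430)
f=lambda x,y:(312+x/20-.48,175+y/20-.48)
C=ray('scene',(285+490/11-.45,155+385/11-.45),.064)[:2]
for n,p,z in[('red',(155,250),.064),('yel tip',(188,210),.064),('yel root',(248,235),.064),('black',(180,305),.064),('b2',(260,345),.064),('b3',(350,370),.064),('b4',(440,352),.064),('b5',(520,327),.064)]:
    P=ray('scene',f(*p),z)[:2]-C;print(n,np.degrees(np.arctan2(P[1],P[0])).round(1),np.hypot(*P).round(4))
# earlier: e4 crop 6x (260,120): red(363,413) yel (380,410)
g=lambda x,y:(260+x/6-.42,120+y/6-.42)
for n,p in[('red4',(361,413)),('yel4',(380,411))]:
    P=ray('scene',g(*p),.064)[:2]-C;print(n,np.degrees(np.arctan2(P[1],P[0])).round(1),np.hypot(*P).round(4))
h=lambda x,y:(285+x/11-.45,155+y/11-.45)
for n,p in[('red0',(548,420)),('yel0',(528,392))]:
    P=ray('scene',h(*p),.064)[:2]-C;print(n,np.degrees(np.arctan2(P[1],P[0])).round(1),np.hypot(*P).round(4))
E
```

```text
red -147.7 0.0333
yel tip -171.0 0.0357
yel root -175.4 0.0243
black -117.7 0.0278
b2 -81.8 0.0212
b3 -39.4 0.0208
b4 7.4 0.0193
b5 42.6 0.027
red4 -133.6 0.03
yel4 -145.8 0.0207
red0 6.2 0.0235
yel0 39.7 0.0112
```

```bash
python3 - <<'E'
from h import *
from scipy.optimize import least_squares
f=lambda x,y:(312+x/20-.48,175+y/20-.48)
M=np.array([ray('scene',f(*p),.064)[:2] for p in[(155,250),(180,305),(260,345),(350,370),(440,352),(520,327),(540,268),(515,228)]])
r=least_squares(lambda q:np.hypot(*(M-q[:2]).T)-q[2],[.57,.265,.03]).x;print(r)
C=r[:2]
def show(n,F,p):
    P=ray('scene',F(*p),.064)[:2]-C;print(n,np.degrees(np.arctan2(P[1],P[0])).round(1),np.hypot(*P).round(4))
for p in[(155,250),(180,305),(260,345),(350,370),(440,352),(520,327),(540,268),(515,228)]: show('mark',f,p)
show('yel tip',f,(188,210));show('yel root',f,(248,235));show('ymid',f,(218,222))
g=lambda x,y:(260+x/6-.42,120+y/6-.42)
show('red4',g,(361,413));show('yel4',g,(380,411))
h=lambda x,y:(285+x/11-.45,155+y/11-.45)
show('red0',h,(548,420));show('yel0',h,(528,392))
E
```

```text
[0.56747482 0.26878794 0.03095792]
mark -127.2 0.0307
mark -95.9 0.0314
mark -65.3 0.0303
mark -37.6 0.0325
mark -8.2 0.0291
mark 21.6 0.0317
mark 56.3 0.0311
mark 79.3 0.0308
yel tip -154.5 0.0284
yel root -149.5 0.0169
ymid -153.0 0.0227
red4 -111.2 0.0304
yel4 -112.2 0.0197
red0 -7.1 0.0332
yel0 1.6 0.0182
```

The yellow pointer now sits about 25–30° past the red mark and the torque has dropped from 0.17 to about 0.03 N m, so the first click has happened. I'll stop turning, release and inspect.

```bash
python3 -m pendant '[{"dx":0,"dy":0,"dz":0,"rx":0,"ry":0,"rz":0},{"dx":0,"dy":0,"dz":0,"rx":0,"ry":0,"rz":0},{"dx":0,"dy":0,"dz":0,"rx":0,"ry":0,"rz":0},{"dx":0,"dy":0,"dz":0,"rx":0,"ry":0,"rz":0}]' 0
python3 -m pendant '[{"dx":0,"dy":0,"dz":2,"rx":0,"ry":0,"rz":0},{"dx":0,"dy":0,"dz":5,"rx":0,"ry":0,"rz":0},{"dx":0,"dy":0,"dz":9,"rx":0,"ry":0,"rz":0},{"dx":0,"dy":0,"dz":12,"rx":0,"ry":0,"rz":0},{"dx":0,"dy":0,"dz":15,"rx":0,"ry":0,"rz":0}]'
python3 -m pendant '[{"dx":-1,"dy":-4,"dz":0,"rx":0,"ry":0,"rz":0},{"dx":-2,"dy":-8,"dz":0,"rx":0,"ry":0,"rz":0},{"dx":-3,"dy":-12,"dz":0,"rx":0,"ry":0,"rz":0},{"dx":-4,"dy":-16,"dz":0,"rx":0,"ry":0,"rz":0},{"dx":-5,"dy":-20,"dz":0,"rx":0,"ry":0,"rz":0}]'
python3 -m pendant '[{"dx":-1,"dy":-4,"dz":0,"rx":0,"ry":0,"rz":0},{"dx":-2,"dy":-8,"dz":0,"rx":0,"ry":0,"rz":0},{"dx":-3,"dy":-12,"dz":0,"rx":0,"ry":0,"rz":0},{"dx":-4,"dy":-16,"dz":0,"rx":0,"ry":0,"rz":0},{"dx":-5,"dy":-20,"dz":0,"rx":0,"ry":0,"rz":0}]'
python3 -c "
from h import *;st()
s=get_image('scene');t=get_image('top')
crop('scene',295,155,355,205,12,'f1.png',s);crop('top',155,150,205,200,12,'f1t.png',t);crop('scene',240,140,360,240,6,'f2.png',s);crop('top',150,130,270,230,6,'f2t.png',t)"
```

```text
t: 35.18
tcp_pos: [0.5694, 0.2666, 0.0908]
ee_rot: [0.0, 0.44, 0.898, 0.0]
ft_force: [0.3, -0.1, 0.5]
gripper_width: 0.043
t: 35.6
tcp_pos: [0.5693, 0.2666, 0.2428]
ee_rot: [0.0, 0.44, 0.898, 0.0]
ft_force: [0.1, -0.4, -0.1]
gripper_width: 0.0425
t: 36.02
tcp_pos: [0.5184, 0.0649, 0.2408]
ee_rot: [0.0, 0.44, 0.898, 0.0]
ft_force: [1.1, -0.0, 0.4]
gripper_width: 0.0428
t: 36.43
tcp_pos: [0.4683, -0.1351, 0.241]
ee_rot: [0.0, 0.44, 0.898, 0.0]
ft_force: [1.4, -0.8, -0.1]
gripper_width: 0.0427
t 36.43 tcp [ 0.4683 -0.1351  0.241 ] z [ 0.001 -0.    -1.   ] yaw_y 37.8 F [ 1.4 -0.8 -0.1] T [ 0.01 -0.07 -0.04] w 0.0427
```

View pics/f1.png

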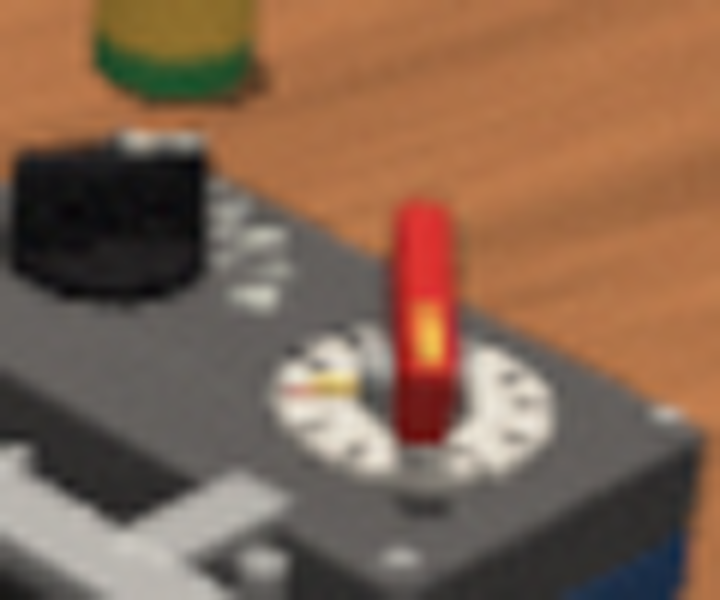

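View pics/f1t.png

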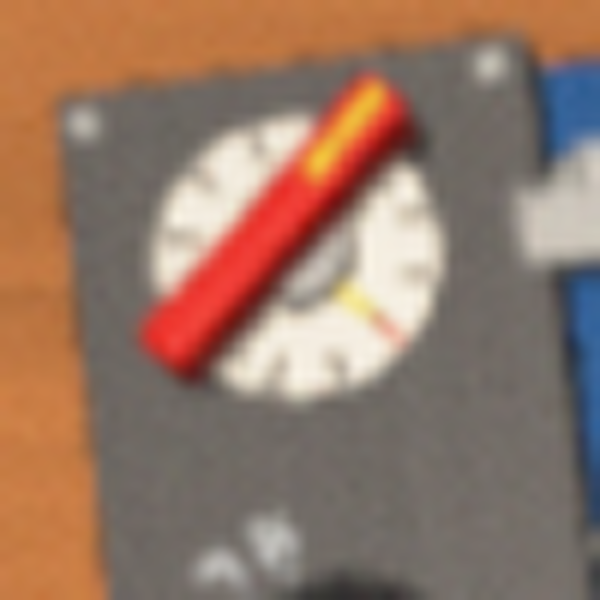

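View pics/f2.png

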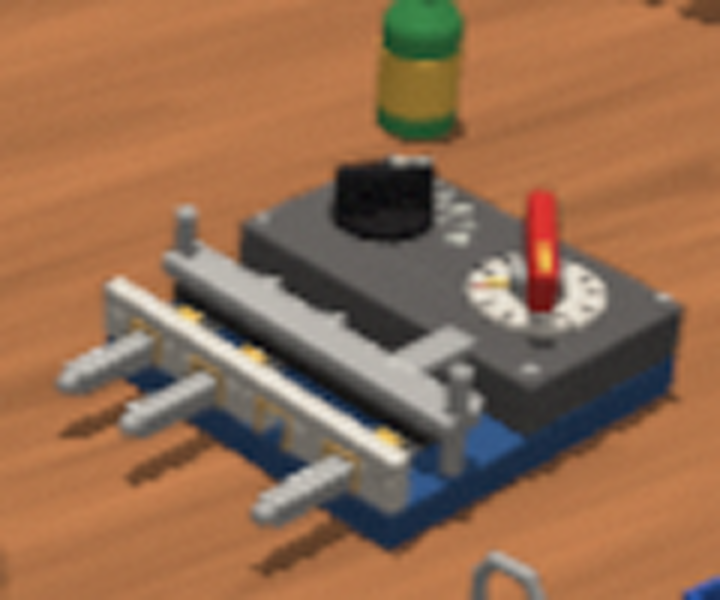

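View pics/f2t.png

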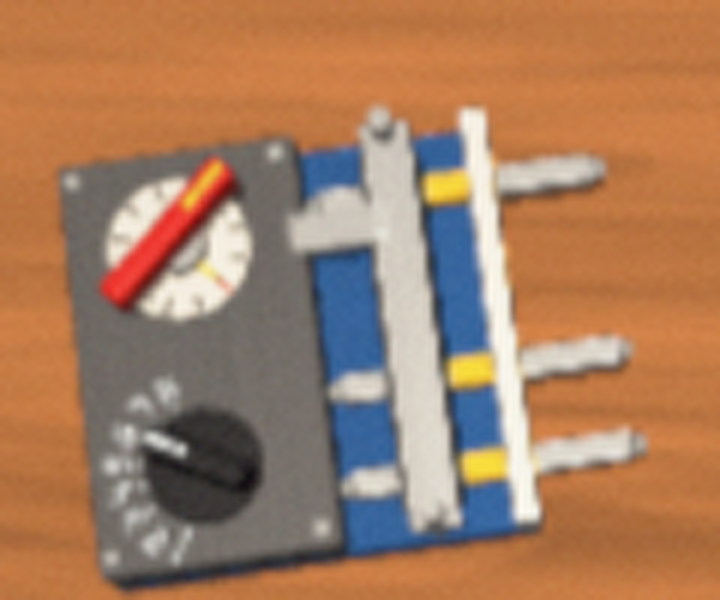

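After release the yellow pointer lies on the red mark again (f1t px (370,315)). The clutch was only at the hump and dropped back, so there has been no click yet. I'll measure the handle and the disc, then regrip.

```bash
python3 - <<'E'
from h import *
def handle(im):
    hsv=cv2.cvtColor(im,cv2.COLOR_RGB2HSV)
    red=cv2.inRange(hsv,(0,170,90),(8,255,255))|cv2.inRange(hsv,(172,170,90),(180,255,255))|cv2.inRange(hsv,(15,150,150),(30,255,255))
    red[:, :158]=0;red[:,200:]=0;red[:152]=0;red[185:]=0
    n,l,s,c=cv2.connectedComponentsWithStats(red);i=1+np.argmax(s[1:,4]);v,u=np.nonzero(l==i)
    P=np.array([ray('top',(a,b),.1)[:2] for a,b in zip(u,v)]);mu=P.mean(0);E=np.linalg.eigh(np.cov((P-mu).T))[1][:,1];return mu,np.degrees(np.arctan2(E[1],E[0]))%180,len(u)
im=get_image('top')
print(handle(cv2.imread('pics/top0.png')[:,:,::-1].copy()),handle(im))
C=ray('top',(179.4-.45,171.2-.45),.064)[:2]
f=lambda x,y:(155+x/12-.46,150+y/12-.46)
g=lambda x,y:(157+x/9-.45,150+y/9-.45)
for n,F,p in[('red',f,(400,338)),('yel',f,(352,297)),('red0',g,(223,97)),('yel0',g,(214,135))]:
    P=ray('top',F(*p),.064)[:2]-C;print(n,np.degrees(np.arctan2(P[1],P[0])).round(1),np.hypot(*P).round(4))
c=cv2.resize(im[155:192,160:200],None,fx=18,fy=18,interpolation=cv2.INTER_CUBIC);cv2.imwrite('pics/f3.png',c[:590,:,::-1])
E
```

```text
(array([0.56641584, 0.26283701]), np.float64(82.36740414628555), 137) (array([0.56559091, 0.26505111]), np.float64(141.21566520288394), 138)
red -126.6 0.0361
yel -124.5 0.0193
red0 -9.1 0.0341
yel0 -8.8 0.0202
```

View pics/f3.png

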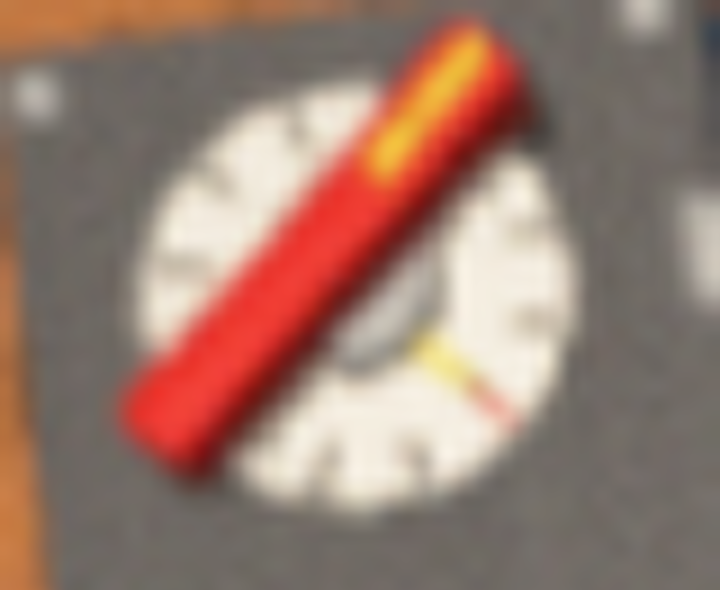

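```bash
python3 -m pendant '[{"dx":1,"dy":4,"dz":0,"rx":0,"ry":0,"rz":3},{"dx":2,"dy":8,"dz":0,"rx":0,"ry":0,"rz":6},{"dx":3,"dy":12,"dz":0,"rx":0,"ry":0,"rz":9},{"dx":4,"dy":16,"dz":0,"rx":0,"ry":0,"rz":12},{"dx":5,"dy":20,"dz":0,"rx":0,"ry":0,"rz":13.9}]' 0
python3 -m pendant '[{"dx":1,"dy":4,"dz":0,"rx":0,"ry":0,"rz":0},{"dx":2,"dy":8,"dz":0,"rx":0,"ry":0,"rz":0},{"dx":3,"dy":12,"dz":0,"rx":0,"ry":0,"rz":0},{"dx":4,"dy":16,"dz":0,"rx":0,"ry":0,"rz":0},{"dx":5.05,"dy":20.2,"dz":0,"rx":0,"ry":0,"rz":0}]'
python3 -m pendant '[{"dx":0,"dy":0,"dz":-3,"rx":0,"ry":0,"rz":0},{"dx":0,"dy":0,"dz":-6,"rx":0,"ry":0,"rz":0},{"dx":0,"dy":0,"dz":-9,"rx":0,"ry":0,"rz":0},{"dx":0,"dy":0,"dz":-11,"rx":0,"ry":0,"rz":0},{"dx":0,"dy":0,"dz":-11,"rx":0,"ry":0,"rz":0}]'
python3 -c "
from h import *;s=st();print(s['joint_positions'].round(2));crop('scene',260,120,380,220,6,'g1.png')"
```

```text
t: 37.0
tcp_pos: [0.5192, 0.0697, 0.2409]
ee_rot: [0.0, 0.326, 0.945, 0.0]
ft_force: [0.4, -1.0, 0.2]
gripper_width: 0.0426
t: 37.42
tcp_pos: [0.569, 0.2702, 0.2407]
ee_rot: [-0.0, 0.328, 0.945, 0.0]
ft_force: [0.5, -0.6, -0.3]
gripper_width: 0.0423
t: 37.83
tcp_pos: [0.567, 0.2673, 0.1264]
ee_rot: [-0.002, 0.327, 0.945, -0.002]
ft_force: [-0.6, -0.1, -0.8]
gripper_width: 0.0426
t 37.83 tcp [0.567  0.2673 0.1264] z [-0.006 -0.002 -1.   ] yaw_y 51.78 F [-0.6 -0.1 -0.8] T [-0.06  0.05  0.01] w 0.0426
[-0.37  0.55 -0.17  1.69  0.11  0.91  0.33]
```

View pics/g1.png

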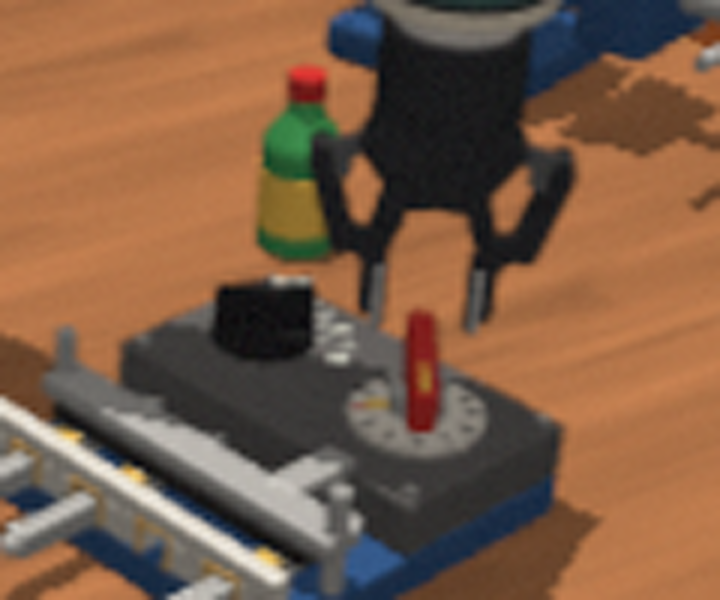

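```bash
python3 -m pendant '[{"dx":0,"dy":0,"dz":-1,"rx":0,"ry":0,"rz":0},{"dx":0,"dy":0,"dz":-2,"rx":0,"ry":0,"rz":0},{"dx":0,"dy":0,"dz":-3,"rx":0,"ry":0,"rz":0},{"dx":0,"dy":0,"dz":-3.9,"rx":0,"ry":0,"rz":0},{"dx":0,"dy":0,"dz":-3.9,"rx":0,"ry":0,"rz":0}]' 0
python3 -c "
from h import *;s=st()"
python3 -m pendant '[{"dx":0,"dy":0,"dz":0,"rx":0,"ry":0,"rz":0},{"dx":0,"dy":0,"dz":0,"rx":0,"ry":0,"rz":0},{"dx":0,"dy":0,"dz":0,"rx":0,"ry":0,"rz":0},{"dx":0,"dy":0,"dz":0,"rx":0,"ry":0,"rz":0},{"dx":0,"dy":0,"dz":0,"rx":0,"ry":0,"rz":0}]' 1 40
python3 -c "
from h import *;s=st()"
```

```text
t: 38.3
tcp_pos: [0.5686, 0.2668, 0.0898]
ee_rot: [-0.001, 0.328, 0.945, -0.001]
ft_force: [-0.0, -0.5, -0.4]
gripper_width: 0.0426
t 38.3 tcp [0.5686 0.2668 0.0898] z [-0.002 -0.001 -1.   ] yaw_y 51.71 F [-0.  -0.5 -0.4] T [ 0.01  0.04 -0.02] w 0.0426
t: 38.72
tcp_pos: [0.5698, 0.2675, 0.0922]
ee_rot: [0.0, 0.328, 0.945, 0.0]
ft_force: [2.0, 1.4, 3.5]
gripper_width: 0.0151
t 38.72 tcp [0.5698 0.2675 0.0922] z [ 0.001  0.001 -1.   ] yaw_y 51.72 F [2.  1.4 3.5] T [ 0.32 -0.21  0.06] w 0.0151
```

```bash
for k in 1; do python3 -m pendant '[{"dx":0,"dy":0,"dz":0,"rx":0,"ry":0,"rz":-2},{"dx":0,"dy":0,"dz":0,"rx":0,"ry":0,"rz":-4}]' 1 40 >/dev/null; done; python3 -c "
from h import *;s=st()"
python3 -m pendant '[{"dx":0,"dy":0,"dz":0,"rx":0,"ry":0,"rz":-2},{"dx":0,"dy":0,"dz":0,"rx":0,"ry":0,"rz":-4}]' 1 40 >/dev/null;python3 -c "
from h import *;s=st()"
python3 -m pendant '[{"dx":0,"dy":0,"dz":0,"rx":0,"ry":0,"rz":-2},{"dx":0,"dy":0,"dz":0,"rx":0,"ry":0,"rz":-4}]' 1 40 >/dev/null;python3 -c "
from h import *;s=st()"
python3 -m pendant '[{"dx":0,"dy":0,"dz":0,"rx":0,"ry":0,"rz":-2},{"dx":0,"dy":0,"dz":0,"rx":0,"ry":0,"rz":-2}]' 1 40 >/dev/null;python3 -c "
from h import *;s=st()
im=get_image('scene');c=cv2.resize(im[175:200,312:348],None,fx=20,fy=20,interpolation=cv2.INTER_CUBIC)
cv2.imwrite('pics/g2.png',np.clip(c.astype(int)*1.5,0,255).astype(np.uint8)[:,:,::-1]);st()"
```

```text
t 38.88 tcp [0.5698 0.2675 0.0922] z [ 0.001  0.001 -1.   ] yaw_y 47.64 F [1.3 0.9 3.5] T [ 0.2  -0.21  0.21] w 0.0151
t 39.05 tcp [0.5698 0.2675 0.0922] z [ 0.001  0.001 -1.   ] yaw_y 43.62 F [0.5 1.2 3.1] T [ 0.24 -0.18  0.04] w 0.0153
t 39.22 tcp [0.5698 0.2675 0.0922] z [ 0.001  0.001 -1.   ] yaw_y 39.62 F [0.9 1.5 3.4] T [ 0.19 -0.17  0.07] w 0.015
t 39.38 tcp [0.5698 0.2675 0.0922] z [ 0.001  0.    -1.   ] yaw_y 37.61 F [1.3 0.8 3.8] T [ 0.26 -0.32 -0.03] w 0.0154
t 39.43 tcp [0.5697 0.2675 0.0922] z [ 0.001  0.    -1.   ] yaw_y 37.74 F [2.7 1.3 5.4] T [ 0.33 -0.34  0.01] w 0.0148
```

View pics/g2.png

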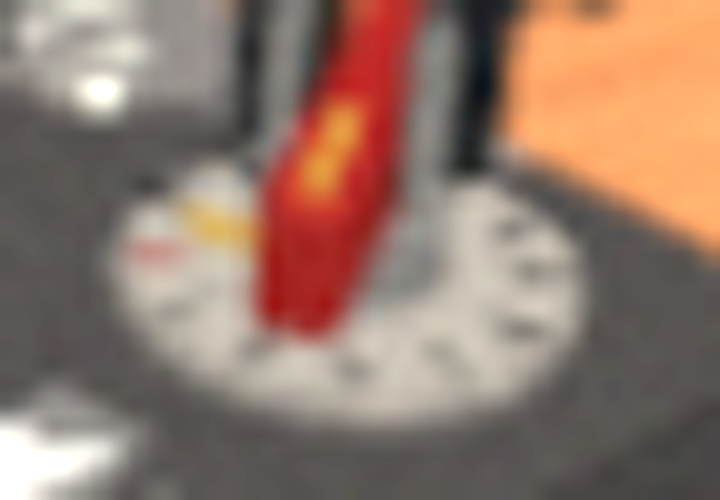

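The state matches the first try and the disc is stopped. I'll go past the hump in small steps.

```bash
python3 -m pendant '[{"dx":0,"dy":0,"dz":0,"rx":0,"ry":0,"rz":-2},{"dx":0,"dy":0,"dz":0,"rx":0,"ry":0,"rz":-4}]' 1 40 >/dev/null; python3 -c "
from h import *;s=st()"
python3 -m pendant '[{"dx":0,"dy":0,"dz":0,"rx":0,"ry":0,"rz":-2},{"dx":0,"dy":0,"dz":0,"rx":0,"ry":0,"rz":-4}]' 1 40 >/dev/null;python3 -c "
from h import *;s=st()
im=get_image('scene');c=cv2.resize(im[175:200,312:348],None,fx=20,fy=20,interpolation=cv2.INTER_CUBIC)
cv2.imwrite('pics/g3.png',np.clip(c.astype(int)*1.5,0,255).astype(np.uint8)[:,:,::-1]);st()"
```

```text
t 39.6 tcp [0.5698 0.2676 0.0922] z [ 0.001  0.001 -1.   ] yaw_y 33.72 F [1.4 1.8 5.4] T [ 0.38 -0.25 -0.04] w 0.0151
t 39.77 tcp [0.5698 0.2675 0.0922] z [ 0.001  0.001 -1.   ] yaw_y 29.69 F [1.9 2.7 6. ] T [ 0.4  -0.25 -0.05] w 0.0151
t 39.82 tcp [0.5698 0.2675 0.0922] z [ 0.001  0.001 -1.   ] yaw_y 29.52 F [1.4 1.1 5.2] T [ 0.3  -0.27 -0.05] w 0.0153
```

View pics/g3.png

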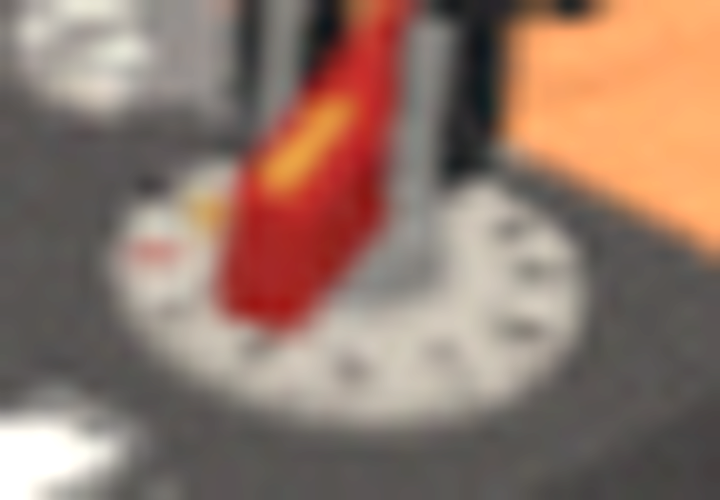

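```bash
python3 -m pendant '[{"dx":0,"dy":0,"dz":0,"rx":0,"ry":0,"rz":-2},{"dx":0,"dy":0,"dz":0,"rx":0,"ry":0,"rz":-4}]' 1 40 >/dev/null; python3 -c "
from h import *;s=st()"
python3 -m pendant '[{"dx":0,"dy":0,"dz":0,"rx":0,"ry":0,"rz":-1},{"dx":0,"dy":0,"dz":0,"rx":0,"ry":0,"rz":-2},{"dx":0,"dy":0,"dz":0,"rx":0,"ry":0,"rz":-2}]' 1 40 >/dev/null;python3 -c "
from h import *;s=st()
im=get_image('scene');c=cv2.resize(im[175:200,312:348],None,fx=20,fy=20,interpolation=cv2.INTER_CUBIC)
cv2.imwrite('pics/g4.png',np.clip(c.astype(int)*1.5,0,255).astype(np.uint8)[:,:,::-1]);st()"
```

```text
t 39.98 tcp [0.5698 0.2675 0.0922] z [ 0.001  0.001 -1.   ] yaw_y 25.71 F [1.7 1.5 5.1] T [ 0.33 -0.27  0.07] w 0.0152
t 40.23 tcp [0.5698 0.2675 0.0922] z [ 0.001  0.001 -1.   ] yaw_y 23.73 F [2.6 1.5 5. ] T [ 0.32 -0.26  0.12] w 0.0152
t 40.28 tcp [0.5698 0.2675 0.0922] z [ 0.001  0.    -1.   ] yaw_y 23.79 F [1.9 1.2 5.2] T [ 0.34 -0.31  0.11] w 0.0157
```

View pics/g4.png

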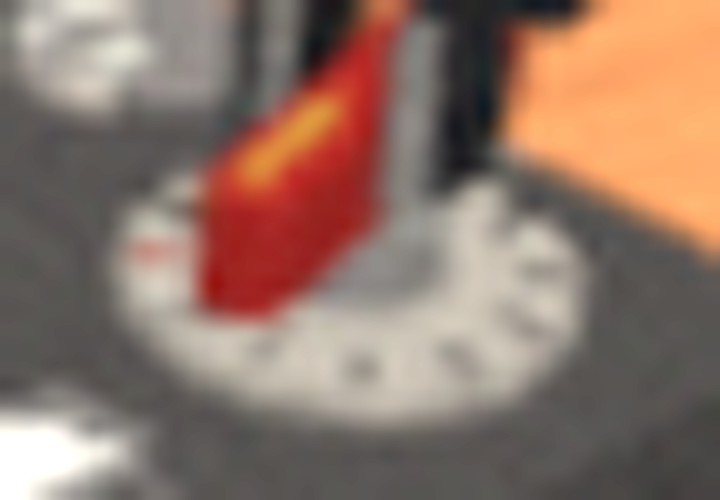

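The torque went through a negative phase and back to about +0.1 (screw friction), and the disc marks have stepped back a little, so the clutch has clicked. Stop, release and check.

```bash
python3 -m pendant '[{"dx":0,"dy":0,"dz":0,"rx":0,"ry":0,"rz":0},{"dx":0,"dy":0,"dz":0,"rx":0,"ry":0,"rz":0},{"dx":0,"dy":0,"dz":0,"rx":0,"ry":0,"rz":0},{"dx":0,"dy":0,"dz":0,"rx":0,"ry":0,"rz":0}]' 0
python3 -m pendant '[{"dx":0,"dy":0,"dz":2,"rx":0,"ry":0,"rz":0},{"dx":0,"dy":0,"dz":5,"rx":0,"ry":0,"rz":0},{"dx":0,"dy":0,"dz":9,"rx":0,"ry":0,"rz":0},{"dx":0,"dy":0,"dz":12,"rx":0,"ry":0,"rz":0},{"dx":0,"dy":0,"dz":15,"rx":0,"ry":0,"rz":0}]' >/dev/null
python3 -m pendant '[{"dx":-1,"dy":-4,"dz":0,"rx":0,"ry":0,"rz":0},{"dx":-2,"dy":-8,"dz":0,"rx":0,"ry":0,"rz":0},{"dx":-3,"dy":-12,"dz":0,"rx":0,"ry":0,"rz":0},{"dx":-4,"dy":-16,"dz":0,"rx":0,"ry":0,"rz":0},{"dx":-5,"dy":-20,"dz":0,"rx":0,"ry":0,"rz":0}]' >/dev/null
python3 -m pendant '[{"dx":-1,"dy":-4,"dz":0,"rx":0,"ry":0,"rz":0},{"dx":-2,"dy":-8,"dz":0,"rx":0,"ry":0,"rz":0},{"dx":-3,"dy":-12,"dz":0,"rx":0,"ry":0,"rz":0},{"dx":-4,"dy":-16,"dz":0,"rx":0,"ry":0,"rz":0},{"dx":-5,"dy":-20,"dz":0,"rx":0,"ry":0,"rz":0}]'
python3 -c "
from h import *;st()
s=get_image('scene');t=get_image('top')
crop('scene',295,155,355,205,12,'k1.png',s);c=cv2.resize(t[155:192,160:200],None,fx=16,fy=16,interpolation=cv2.INTER_CUBIC);cv2.imwrite('pics/k1t.png',c[:,:,::-1]);crop('scene',240,140,360,240,6,'k2.png',s);crop('top',150,130,270,230,6,'k2t.png',t)"
```

```text
t: 40.62
tcp_pos: [0.5692, 0.267, 0.0914]
ee_rot: [-0.0, 0.547, 0.837, -0.0]
ft_force: [-1.0, -1.1, -0.0]
gripper_width: 0.0427
t: 41.87
tcp_pos: [0.4683, -0.1346, 0.2418]
ee_rot: [0.0, 0.547, 0.837, 0.0]
ft_force: [1.2, -0.1, 0.6]
gripper_width: 0.0428
t 41.87 tcp [ 0.4683 -0.1346  0.2418] z [ 0. -0. -1.] yaw_y 23.73 F [ 1.2 -0.1  0.6] T [-0.01 -0.12  0.06] w 0.0428
```

View pics/k1.png

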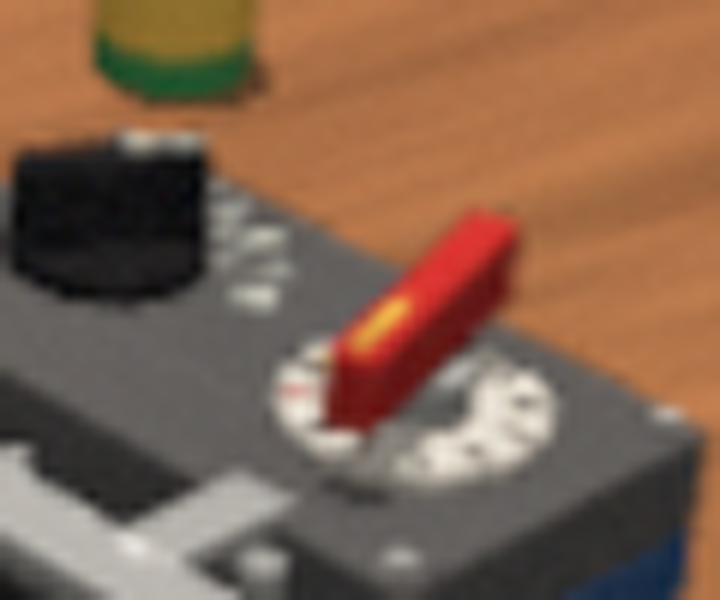

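View pics/k1t.png

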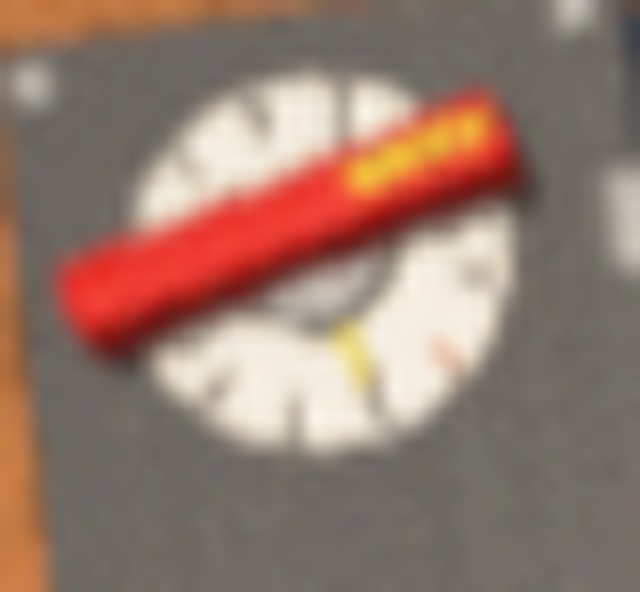

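View pics/k2.png

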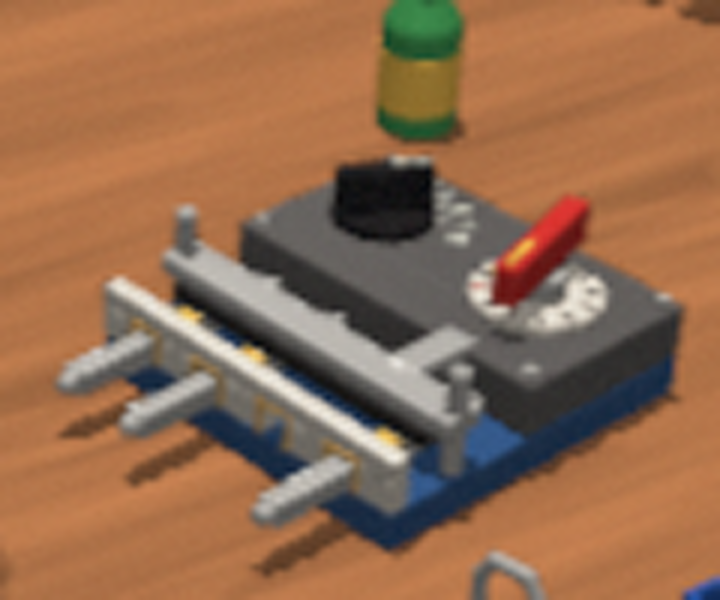

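View pics/k2t.png

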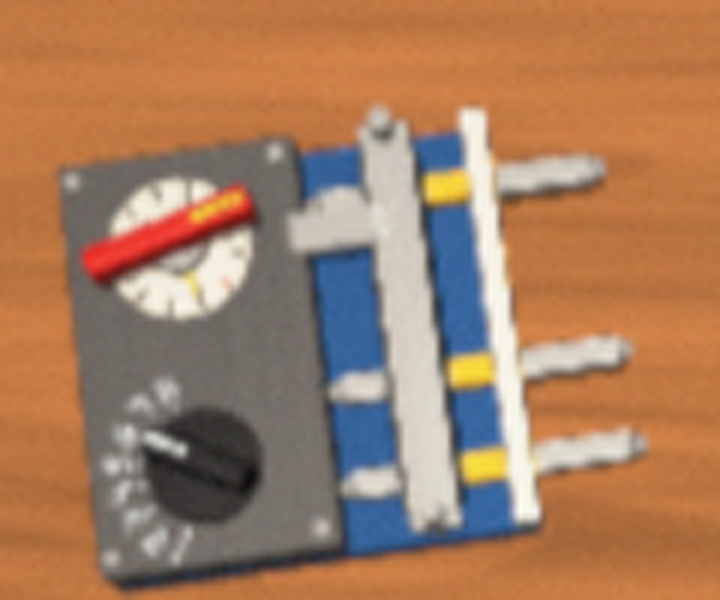

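```bash
python3 - <<'E'
from h import *
t=get_image('top');s=get_image('scene')
C=ray('top',(179.4-.45,171.2-.45),.064)[:2]
f=lambda x,y:(160+x/16-.47,155+y/16-.47)
f3=lambda x,y:(160+x/18-.47,155+y/18-.47)
for n,F,p in[('red now',f,(447,353)),('next mark',f,(378,415)),('yel now',f,(354,355)),('red f3',f3,(495,402))]:
    P=ray('top',F(*p),.064)[:2]-C;print(n,np.degrees(np.arctan2(P[1],P[0])).round(1),np.hypot(*P).round(4))
s0=cv2.imread('pics/scene0.png')[:,:,::-1]
c=np.hstack([cv2.resize(x[165:215,265:325],None,fx=6.5,fy=6.5,interpolation=cv2.INTER_CUBIC) for x in(s0,s)]);cv2.imwrite('pics/jaw.png',c[:,:,::-1])
hsv=cv2.cvtColor(t,cv2.COLOR_RGB2HSV);m=cv2.inRange(hsv,(20,110,90),(36,255,255));k,l,S,c=cv2.connectedComponentsWithStats(m)
for i in range(1,k):
    if S[i,4]>10 and 210<c[i][0]<245 and c[i][1]>140:
        p=ray('top',c[i],.039)[:2]-[.5435,.0947];print('band',c[i],S[i,4],'y',p@[-.171,.985])
t0=cv2.imread('pics/top0.png')[:,:,::-1]
d=cv2.absdiff(t0,t).max(2);crop('top',0,0,512,384,1,'end_top.png',t);print('padlock',d[100:130,225:250].max(),'driver',d[105:125,265:340].max(),'oil',d[245:275,115:145].max())
E
```

```text
red now -123.2 0.0329
next mark -154.1 0.034
yel now -153.2 0.0211
red f3 -125.8 0.0323
band [223.68421053 161.        ] 38 y 0.025242730973414826
band [227.725 191.525] 40 y 0.025785538531055568
band [229.97142857 207.2       ] 35 y 0.025532483544206477
padlock 19 driver 34 oil 19
```

View pics/jaw.png

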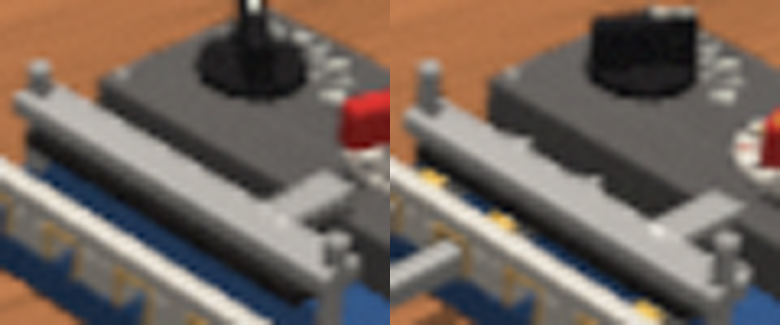

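View pics/end_top.png

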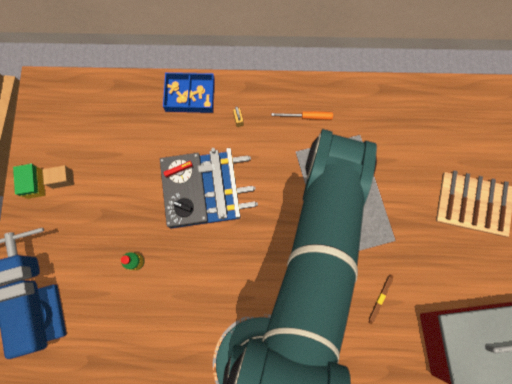

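The yellow pointer sits exactly on the first mark past red (−153° against −154°), so there was one click. The jaw is down on the bars, the dial is on 6, the bars are home and the bystanders haven't moved. Handing in.

```bash
python3 -c "
from rig import job_done,status
print(status.sense()['t'],job_done())"
```

```text
the job is handed in; nothing more can be done
42.0667 None
```

The job is done and handed in at t = 42 s. The dial was turned from 2 to 6, the three steel bars were slid into eyes 3, 1 and 0, and the clamp was then tightened to one click.

**Bars:** Each bar met the stop with 10–14 N at the predicted pose. In the last check their yellow bands were level within 0.6 mm.

**Dial and bystanders:** The dial read 6 (pointer about 70°). The padlock, oil bottle and screwdriver look the same in the top image as at the start.

**Clamp, first try:** I let go of the handle too early, thinking it had clicked. The clutch had only been on the hump and fell back to "no click". I regripped and turned it through one full click; the pointer came to rest on the first mark past red.

**Disagreement:** The disc turned only about 114–118° in the images, less than the 137° expected for 2.4 rad from fully open. The disc stayed still while the clutch slipped and the jaw is visibly lowered onto the bars. I take it that the screw started partly turned. I did not test the clamping by pulling on a bar.

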